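# Fit a star-wheel set to a bench vial indexer

### The job

Change the vial indexer over to the star-wheel set lying on the bench: slide the wheel with the wide pockets, then the spacer ring, then the wheel with the narrow pockets onto the splined spindle, boss upwards, turning each until its one wide keyway finds the spindle's one wide master spline and it goes fully home on what is below it. Then bring the guide rail in for these vials by swinging its lever until the pointer stands opposite the small format tab on the rim of the scale. Leave the other things on the bench where they stand.

Things in the scene. Friction and masses are not known exactly. Their poses are not given: they have to be found in the camera images.
- wide_wheel: Star wheel with six wide, deep pockets (26 mm) in its rim; dark grey plastic, 104 mm in diameter, flange 7 mm thick; boss 44 mm in diameter to grasp, top 22 mm above the underside. Splined bore right through (see spacer). Origin: centre of the underside; z up, x to the master slot, which a white line on flange and boss marks. 0.08 to 0.15 kg. Starts flat on the bench, boss up, far left or right.
- narrow_wheel: Star wheel like wide_wheel, but 95 mm in diameter, with six narrow, shallow pockets (18 mm wide, 6 mm deep), flange 6 mm thick, boss (44 mm in diameter) ending 18 mm above the underside; same bore. Origin: centre of the underside; z up, x to the master slot and white line. 0.07 to 0.14 kg. Starts flat, boss up, on the other side than wide_wheel.
- spacer: Plain ring, same dark plastic, 50 mm in diameter, 12 mm high. Bore of all three parts: 26.4 mm, with six slots 60 degrees apart out to 35.4 mm across; five are 7.4 mm wide, the master slot 13.4 mm. Origin: centre of the underside; z up, x to the master slot, marked by a short white line on top. 0.035 to 0.07 kg. Starts flat on the bench at the left, behind the left wheel.
- spindle_seat (a point): On the upright steel spindle's axis, on its shoulder, 62 mm above the bench; z up, x to the master spline (white line on top). Home: wide_wheel's origin here, spacer's 22 mm and narrow_wheel's 34 mm above, x axes alike. Spindle: top 48 mm above here, last 4 mm tapered; core 24 mm, six ribs out to 33 mm across, 5 mm wide, the master 11 mm; play 1.2 mm all round, about 4 degrees.
- indexer: White machine, 220 (x) x 300 (y) mm, steel deck 56 mm above the bench, fixed; origin at its underside's centre, -x its front. Spindle axis at x -5, y -60 mm; its drive holds it fast. Two vials 48 mm tall stand on the deck, the nearer 77 mm in front right of the axis; the guide rail (top 42 mm above the deck) behind it is at least 74 mm off while the lever is as at the start.
- guide_lever (a joint): Angle in rad of the guide-rail lever on the deck, left of the spindle: 0 points to the indexer's front (its -x), growing clockwise seen from above, stops at 0 and 1.7. It starts between 0 and 0.3 (rail open) and stays where it is left (friction 0.12 N m, 2 to 3 N at the knob). It draws the steel guide rail in towards the wheels.
- lever_pivot (a point): On the lever's upright pivot axis, at the mid-height of its knob, 90 mm above the bench; axes as the indexer's.
- lever_knob (a point): Middle of the lever's upright round black knob, 16 mm in diameter, 54 mm from the pivot axis, reaching from 78 to 104 mm above the bench; the steel arm under it tops out at 74 mm. Turns with the lever: +x points to the pivot, -x along the pointer (tip 71 mm from the pivot axis).
- format_tab (a joint): Angle in rad of the small dark steel format tab clamped on the rim of the lever's scale, counted like guide_lever: with both alike, the pointer stands at the tab. Starts between 0.7 and 1.2; not to be touched.
- tab_mark (a point): The tab's tip, 72.5 mm from the lever's pivot axis, 65 mm above the bench; -x points outward from the pivot to the tab.
- bench_timer: White bench timer, 64 x 64 x 18 mm, to be left alone; origin under its centre.
- spare_vial: White vial with pink cap on the bench, 25 mm in diameter, 48 mm high, to be left alone; origin under its centre.
- big_vial: Brown vial with white cap, 33 mm in diameter, 70 mm high, to be left alone; origin under its centre.
Things that resemble listed ones, but are neither listed nor needed, are in the scene too. Leave any green or turquoise look-alike of the narrow_wheel alone.

How it is judged:
By the outcome, as a careful person would: the job done as asked, in the order asked, and still so for the second after the job is handed in, with the robot touching nothing.
It also fails if it takes over 72 s, if anything falls off the work surface, if the arm or the gripper's body presses on something with over 40 N, if the wrist force passes 120 N, or if a joint passes its speed limit or range.

### The arm

A 6-joint arm with a two-finger parallel gripper is mounted at the origin on a cart in front of the work surface, level with it; the furniture and walls round the work are solid. World frame = base frame: x ahead of the robot, y to its left, z up, the work surface at z = 0. Lengths are in m, angles in degrees, forces in N, time in s.
With the tool pointing down it reaches from about 0.275 to 0.775 m from the base axis. Payload 14.6 kg.
Tool frame: the origin (TCP) lies at the very end of the fingers, on their centre line; the grasp point (between the pads) lies 19 mm behind it; z points along the fingers, y is the direction in which the jaws open and shut (so a half turn about z gives the same grasp; the last joint's range is limited). The gripper opens to 85 mm and grips with 20 to 120 N. Pads are 22 mm wide; open, the fingers measure 114 mm over their backs; the gripper's body (76 mm by 85 mm) begins 54 mm behind the grasp point. The pads swing forward as they close: fully open they stand 13 mm farther back than shut.
Start: joints at [-85.044, 15.075, -2.767, 72.158, 0, 81.102], TCP at [0.126, -0.51, 0.231] pointing down, gripper open.
Joint ranges: [-151.79, 151.79], [-50.71, 97.33], [-67.44, 78.34], [-121.81, 120.89], [-77.56, 73.72], [-180, 180]. Speed limits (degrees/s): [108.29, 108.29, 147.25, 159.86, 180, 180].

### API

Orientations are given as a 3x3 rotation matrix whose columns are the frame's x, y, z axes.
In Python, from cell import telemetry, viewer, order, models gives the robot as it stands.
- The arm moves only by the tool servo_tool, never from a script. Its argument "series" is one flat list of numbers, 7 for each row, row after row: the shift along the tool's x, y, z each as a share of 0.1 m, from -1 to 1, then the turn, a rotation vector about the tool's x, y, z each as a share of 45 degrees, from -1 to 1, then the opening, from -1 (shut) to 1 (fully open). In form: [dx, dy, dz, wx, wy, wz, claw, dx, dy, dz, wx, wy, wz, claw, ...]. A call has 1 to 8 rows; each row is the pose to reach, as a shift and turn from the pose measured when the call began, along the tool's axes at that moment; what a row does not reach only later rows make up. A row lasts 1/10 s, in which the tool goes at most 50 mm and 8.59 degrees, less where a joint would pass 70% of its speed; a pose out of reach is approached as far as the arm can. A call with a number of a shift or a turn outside -1 to 1 is refused whole. A call with a gripper value outside its range is refused whole. The fingers move at their own pace and stop on an object; "newtons" is the grip in N (left out, the last holds). Time passes only in rows, so rows that repeat a pose let the fingers close. It gives the time, the measured TCP pose, the force and the opening at its end, in the units of the state.
- telemetry.get_state(): the state, without advancing time (a new reading comes with each control period).
- viewer.camera(name): name is "scene" or "top"; returns a dict with "image" (384x512x3 uint8, red, green, blue), "depth" (384x512 float32, m along the optical axis (not along the pixel's ray), 0 where there is no reading), "K" (3x3 intrinsics, pixels), "k1" (the pictures are not rectified: a ray, as slopes to the right and down, at radius r is drawn at 1 + k1 r^2 times it, then the intrinsics apply), "cam_to_world" (4x4, takes a point from camera to world coordinates). Camera axes: x right, y down, z forward; pixel columns grow to the right and rows downward; lengths in m; the calibration is good to about 2 mm. A picture is of the moment at which its call begins.
- order.hand_in(): hands the job in, once; it reports no verdict.
Trained networks look in the newest picture that a camera, given by its name, has taken for a name from the list of things; names that differ only in an ending like _2 or _b are one class to them, and where a whole thing is asked for, a point or a joint stands for the part that bears it (a point fixed in the world has none). Each returns a list of dicts, best first, with "p" (0 to 1); they miss things now and then, are a little off and sometimes report something else, mostly with a low value. They report only what shows in the picture. A call takes as long as a camera call. They do not tell look-alikes from the thing itself.
- models.spot_in(camera, target): "point" ([row, column] in pixels, amid what is visible of it).
- models.mark_of(camera, target): "point" ([row, column] in pixels: a listed point, or the origin of a listed thing).
The state is a dict: "t": time; "joint_pos": joint angles; "joint_velocities": joint speeds; "effort": joint torques, N m; "tcp_pos": TCP position; "orientation": TCP orientation; "ft_force": force on the tool from outside, world axes, zero at the start; "wrist_torque": the same for the moment, N m; "gripper_width": finger opening in m.
Only numpy, scipy, OpenCV 4.12 (cv2) and the standard library are available. Lean on these libraries where they do the work, as an engineer would, in place of code of your own. Each camera call takes 0.05 s, during which the arm holds its last target.

## Working session

There is one attempt and no reset: what is moved stays moved. The work goes in short steps, Python scripts to look and compute and a tool call to move; the robot and the scene stay as the last step left them, time stands still between calls to the robot, and variables do not carry over. Pictures are saved under pics/ and viewed, and the job is handed in when it is done.

Besides the shell and the picture viewer there is one more tool, called after ">>>" as name(argument=value, ...) on one line, values as JSON. servo_tool: Moves the arm, as the interface text tells. Shift numbers are shares of 0.1 m and turn numbers shares of 45 degrees, none past 1 either way. Its arguments: {"type":"object","properties":{"series":{"type":"array"},"newtons":{"type":"number"}},"required":["series"]}

```bash
ls -la; mkdir -p pics; python3 - <<'E'
from cell import telemetry, viewer, order, models
import cv2, numpy as np
s=telemetry.get_state(); print(s)
for n in ("scene","top"):
    c=viewer.camera(n); cv2.imwrite(f"pics/{n}0.png",c["image"][:,:,::-1]); print(n,c["K"],c["k1"],c["cam_to_world"])
E
```

```text
total 12
drwxr-xr-x  3 agent agent 4096 Dec  7 03:26 .
drwxr-xr-x 23 root  root  4096 Dec  7 03:26 ..
drwxr-xr-x  2 agent agent 4096 Dec  7 03:26 pics
{'t': 0.0, 'joint_pos': array([-8.50437734e+01,  1.51000922e+01, -2.80395855e+00,  7.21599451e+01,
        1.01456913e-03,  8.11036688e+01]), 'joint_velocities': array([ 0.03231333, -0.00239482, -0.00041167,  0.05583093,  0.011369  ,
        0.00494912]), 'effort': array([-4.36486544e-04, -6.37618804e+01,  3.84567511e+01,  1.35002530e-02,
       -2.31373706e-04, -5.71922968e-06]), 'tcp_pos': array([ 0.1256878 , -0.50943899,  0.23081248]), 'orientation': array([[ 9.70915073e-01,  2.39424132e-01, -7.88560743e-05],
       [ 2.39424069e-01, -9.70914452e-01,  1.11429145e-03],
       [ 1.90225761e-04, -1.10076241e-03, -9.99999376e-01]]), 'ft_force': array([ 0.29675903, -0.29459798, -0.64650697]), 'wrist_torque': array([ 0.01076872, -0.00132028, -0.0115924 ]), 'gripper_width': 0.08566052114052909}
scene [[375.85233185   0.         256.94062288]
 [  0.         375.85233185 185.56527115]
 [  0.           0.           1.        ]] -0.10346764341604087 [[-0.76917281 -0.47873247  0.42330652 -0.08335001]
 [-0.63899708  0.58393188 -0.50070579  0.52308863]
 [-0.00747806 -0.65562091 -0.75505318  1.13252792]
 [ 0.          0.          0.          1.        ]]
top [[492.88709875   0.         250.93636383]
 [  0.         492.88709875 190.68266018]
 [  0.           0.           1.        ]] -0.20236361384244184 [[-1.69348947e-02 -9.79051146e-01  2.02909004e-01  1.62969667e-01]
 [-9.99856588e-01  1.65602378e-02 -3.54418084e-03 -1.49623802e-01]
 [ 1.09712955e-04 -2.02939924e-01 -9.79191184e-01  1.78816821e+00]
 [ 0.00000000e+00  0.00000000e+00  0.00000000e+00  1.00000000e+00]]
```

View pics/scene0.png

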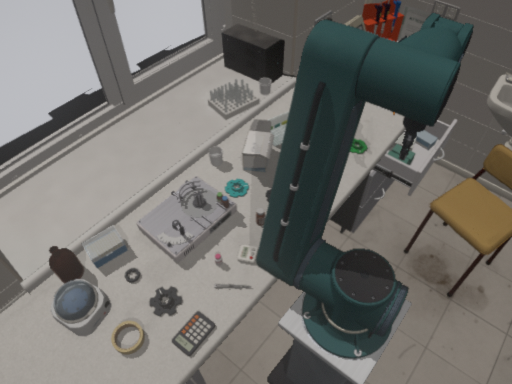

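View pics/top0.png

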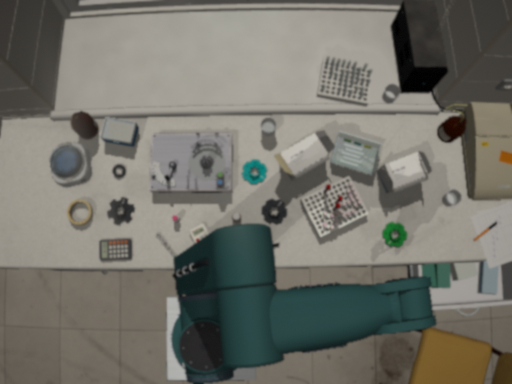

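```bash
cat > h.py <<'E'
from cell import telemetry, viewer, order, models
import cv2, numpy as np
np.set_printoptions(precision=4,suppress=True)
def ray(c,row,col):
    K=c["K"];xd=(col-K[0,2])/K[0,0];yd=(row-K[1,2])/K[1,1]
    x,y=xd,yd
    for _ in range(30):
        r2=x*x+y*y;f=1+c["k1"]*r2;x,y=xd/f,yd/f
    return np.array([x,y,1.0])
def at_z(c,row,col,z):
    T=c["cam_to_world"];d=T[:3,:3]@ray(c,row,col);o=T[:3,3]
    return o+d*(z-o[2])/d[2]
def by_depth(c,row,col):
    d=c["depth"][int(round(row)),int(round(col))]
    T=c["cam_to_world"];return T[:3,:3]@(ray(c,row,col)*d)+T[:3,3]
def proj(c,p):
    T=c["cam_to_world"];q=T[:3,:3].T@(np.asarray(p,float)-T[:3,3]);x,y=q[0]/q[2],q[1]/q[2]
    f=1+c["k1"]*(x*x+y*y);K=c["K"]
    return np.array([K[1,1]*y*f+K[1,2],K[0,0]*x*f+K[0,2]])
def crop(c,r0,r1,c0,c1,s,name):
    im=c["image"][r0:r1,c0:c1,::-1];im=cv2.resize(im,None,fx=s,fy=s,interpolation=cv2.INTER_CUBIC);cv2.imwrite("pics/"+name,im)
E
python3 - <<'E'
from h import *
import pickle
cs={}
for n in ("scene","top"):
    c=viewer.camera(n);cs[n]=c
    for t in ["wide_wheel","narrow_wheel","spacer","spindle_seat","indexer","guide_lever","lever_pivot","lever_knob","tab_mark","bench_timer","spare_vial","big_vial"]:
        try:
            m=models.mark_of(n,t)
            print(n,t,[(np.round(a["point"],1).tolist(),round(a["p"],2)) for a in m[:4]])
        except Exception as e: print(n,t,e)
pickle.dump(cs,open("c0.pkl","wb"))
c=cs["top"];crop(c,120,220,95,245,5,"t1.png");crop(c,150,240,225,325,6,"t2.png")
c=cs["scene"];crop(c,165,325,110,270,4,"s1.png")
print(telemetry.get_state()["t"])
E
```

```text
scene wide_wheel [([302.1, 165.3], 0.85)]
scene narrow_wheel [([186.7, 236.6], 0.78), ([147.0, 356.7], 0.53), ([274.2, 133.1], 0.52), ([197.0, 276.0], 0.49)]
scene spacer [([278.1, 133.0], 0.46)]
scene spindle_seat [([201.0, 198.5], 0.63)]
scene indexer [([219.4, 186.1], 0.74), ([202.2, 198.2], 0.59)]
scene guide_lever it knows: bench_timer, big_vial, indexer, lever_knob, lever_pivot, narrow_wheel, spacer, spare_vial, spindle_seat, tab_mark, wide_wheel
scene lever_pivot [([218.2, 174.1], 0.95)]
scene lever_knob [([232.4, 184.1], 0.66)]
scene tab_mark [([256.8, 247.8], 0.23)]
scene bench_timer [([255.4, 247.2], 0.84)]
scene spare_vial [([261.1, 221.4], 0.4)]
scene big_vial [([222.1, 257.7], 0.44)]
top wide_wheel [([209.3, 119.4], 0.57)]
top narrow_wheel [([172.5, 252.9], 0.98), ([234.3, 392.6], 0.84), ([210.7, 275.1], 0.56)]
top spacer [([170.0, 120.9], 0.38)]
top spindle_seat [([159.9, 206.8], 0.66)]
top indexer [([164.3, 191.9], 0.76), ([211.8, 118.3], 0.52)]
top guide_lever it knows: bench_timer, big_vial, indexer, lever_knob, lever_pivot, narrow_wheel, spacer, spare_vial, spindle_seat, tab_mark, wide_wheel
top lever_pivot [([162.1, 173.1], 0.79)]
top lever_knob [([176.0, 167.3], 0.52)]
top tab_mark []
top bench_timer [([234.8, 200.3], 0.69)]
top spare_vial [([208.4, 120.6], 0.73), ([222.8, 173.7], 0.37)]
top big_vial [([219.9, 239.9], 0.55)]
1.3
```

View pics/t1.png

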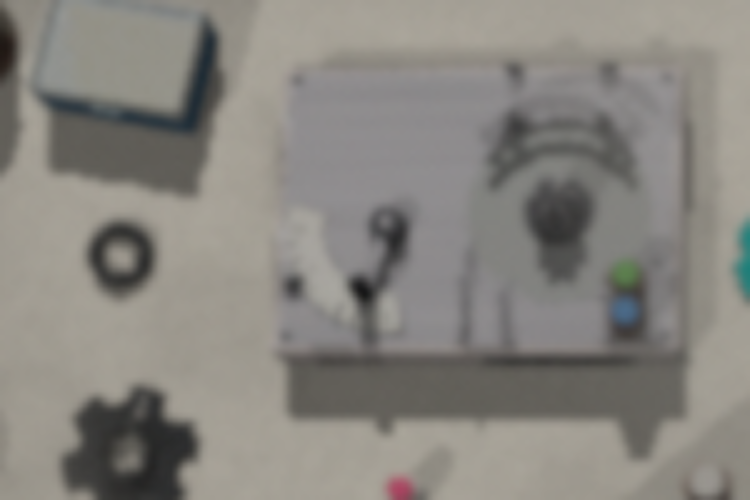

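View pics/t2.png

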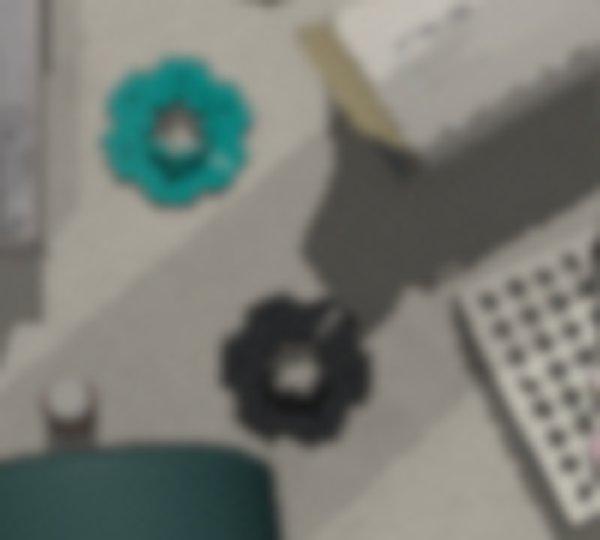

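View pics/s1.png

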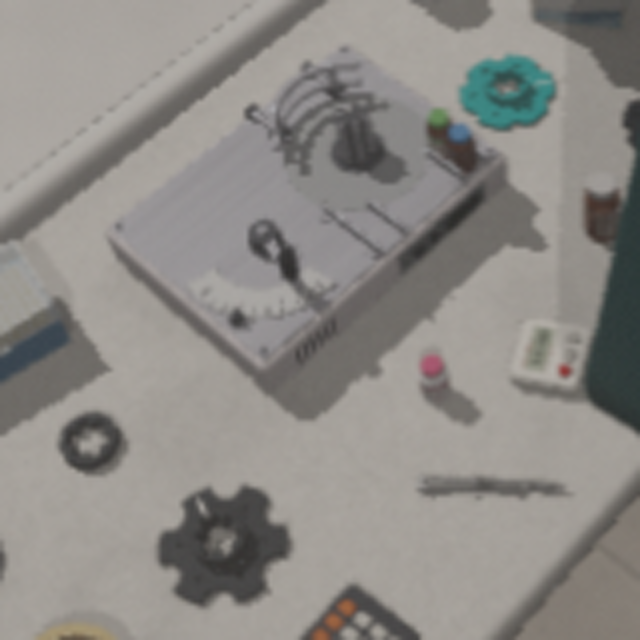

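```bash
python3 - <<'E'
from h import *
import pickle
out={}
for n in ("scene","top"):
    ims=[];ds=[]
    for _ in range(6):
        c=viewer.camera(n);ims.append(c["image"].astype(float));ds.append(c["depth"])
    out[n]=dict(c,imagef=np.mean(ims,0),depth=np.median(ds,0),image=np.mean(ims,0).round().astype(np.uint8))
    print(n,np.std([i for i in ims],0).mean(),np.std(ds,0)[150:250,100:250].mean())
pickle.dump(out,open("c1.pkl","wb"))
def cr(n,r,cc,h,s,name,lo=None,hi=None):
    c=out[n];im=c["imagef"][r-h:r+h,cc-h:cc+h,::-1]
    lo=im.min();hi=np.percentile(im,99.8);im=np.clip((im-lo)/(hi-lo)*255,0,255).astype(np.uint8)
    return cv2.resize(im,(380,380),interpolation=cv2.INTER_CUBIC)
a=np.hstack([cr("top",161,206,14,0,""),cr("scene",202,199,14,0,"")])
cv2.imwrite("pics/spin.png",a)
a=np.vstack([np.hstack([cr("top",210,121,20,0,""),cr("scene",301,166,20,0,"")]),np.hstack([cr("top",171,120,12,0,""),cr("scene",275,133,12,0,"")])])
a=cv2.resize(a,(600,600));cv2.imwrite("pics/left.png",a)
a=np.hstack([cr("top",211,274,20,0,""),cr("scene",196,274,20,0,"")]);cv2.imwrite("pics/right.png",a)
a=np.hstack([cr("top",170,172,24,0,""),cr("scene",235,176,24,0,"")]);cv2.imwrite("pics/lev.png",a)
E
```

```text
scene 0.6104165009608815 0.015233728
top 0.38242694712269454 0.020042807
```

View pics/spin.png

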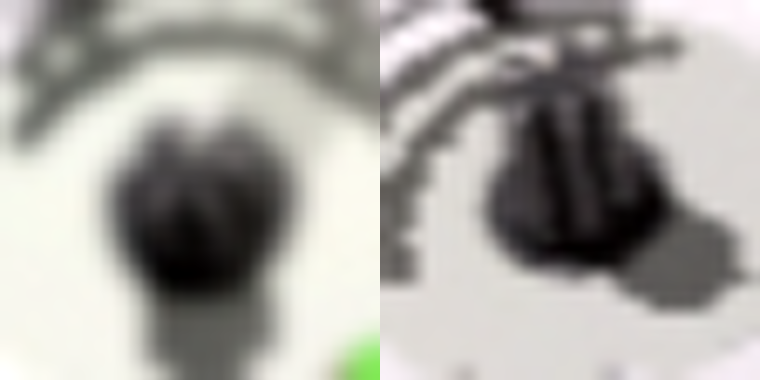

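View pics/left.png

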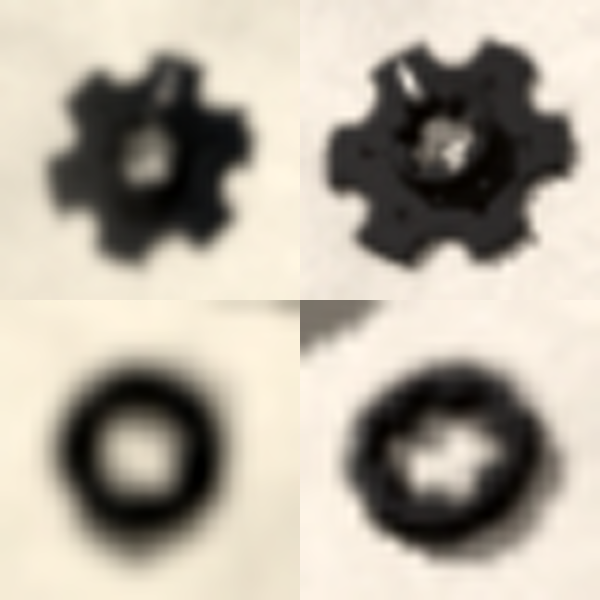

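View pics/right.png

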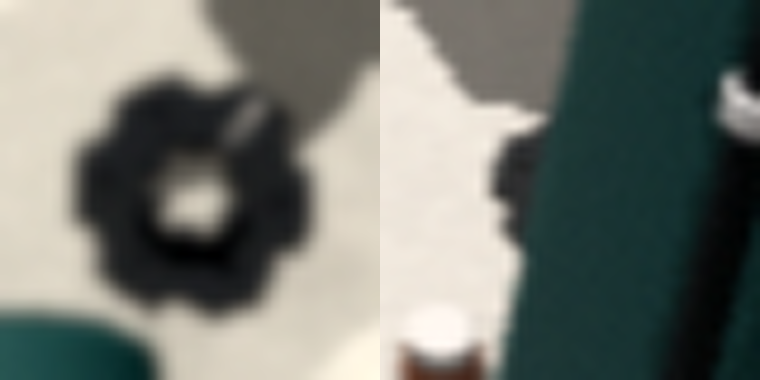

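View pics/lev.png

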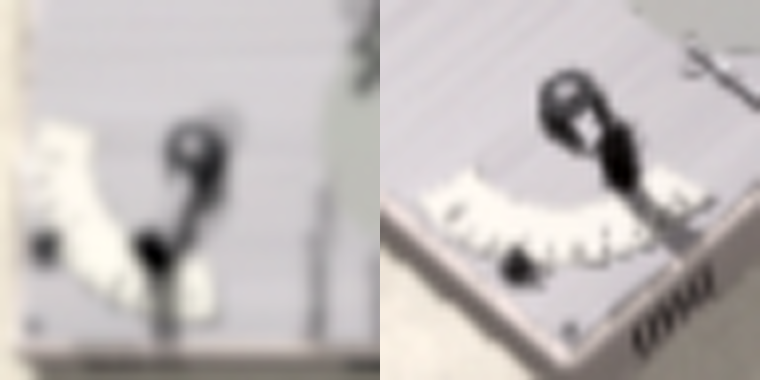

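```bash
python3 - <<'E'
from h import *
import pickle
out=pickle.load(open("c1.pkl","rb"))
def cr(n,r,cc,h):
    c=out[n];im=c["imagef"][r-h:r+h,cc-h:cc+h,::-1]
    im=np.clip((im-20)/(130)*255,0,255).astype(np.uint8)
    return cv2.resize(im,(390,390),interpolation=cv2.INTER_LANCZOS4)
cv2.imwrite("pics/spin2.png",np.hstack([cr("top",161,206,10),cr("scene",199,199,13)]))
print(out["top"]["imagef"][152:172,198:216].mean(2).round().astype(int))
print(out["scene"]["imagef"][188:210,188:214].mean(2).round().astype(int))
E
```

```text
[[ 84  87  94 105 116 123 126 126 126 126 124 121 117 115 113 108  98  90]
 [ 93 102 111 119 125 128 128 129 129 128 125 121 118 117 116 114 108 100]
 [110 118 123 126 126 124 124 125 127 126 121 116 116 116 117 117 114 110]
 [123 127 128 126 121 114 112 114 120 120 113 108 109 113 116 117 117 116]
 [128 129 128 122 110  99  96 101 109 107  98  94  97 105 112 116 117 119]
 [130 128 125 116 100  86  83  91  96  92  86  84  87  94 105 112 117 120]
 [129 126 118 106  92  79  76  81  84  82  82  83  81  84  94 107 116 122]
 [128 121 108  93  81  75  73  74  75  74  75  76  75  76  85 100 116 125]
 [125 115  96  80  73  74  73  70  70  70  66  66  69  71  79  95 114 125]
 [125 111  89  73  70  73  72  66  68  69  64  62  64  68  76  93 113 125]
 [124 110  89  72  68  70  66  60  62  66  64  60  60  65  75  95 114 126]
 [125 112  91  72  64  63  60  56  56  61  62  59  59  64  78  99 118 127]
 [126 115  95  73  61  59  58  55  54  58  61  60  60  68  84 105 121 128]
 [127 120 103  79  62  56  55  54  53  56  58  59  62  74  93 112 125 129]
 [128 124 112  91  69  56  52  52  52  54  56  58 
[... 2099 characters left out ...]
62  60  63
   79  97 117 130 133 134 135 134]
 [133 136 136 134 120  88  78  75  76  68  61  68  73  65  60  60  60  69
   82  90  95 100 116 132 134 134]
 [135 136 136 135 126 103  82  72  70  70  62  64  64  61  60  61  67  79
   89  91  91  91  97 117 133 134]
 [134 136 136 136 133 122  96  80  69  63  61  59  59  59  62  70  81  89
   90  90  91  90  93 116 132 134]
 [133 136 136 136 135 133 122 100  86  85  82  76  70  70  70  81  89  90
   91  90  90  91  93 113 131 134]
 [134 136 135 136 135 135 134 131 127 120 114 106 114 115  96  90  90  90
   91  90  90  91  94 102 120 133]
 [135 136 136 136 135 136 135 135 135 134 133 132 133 132 119 100  94  91
   91  91  90  96 115 130 133 134]]
```

View pics/spin2.png

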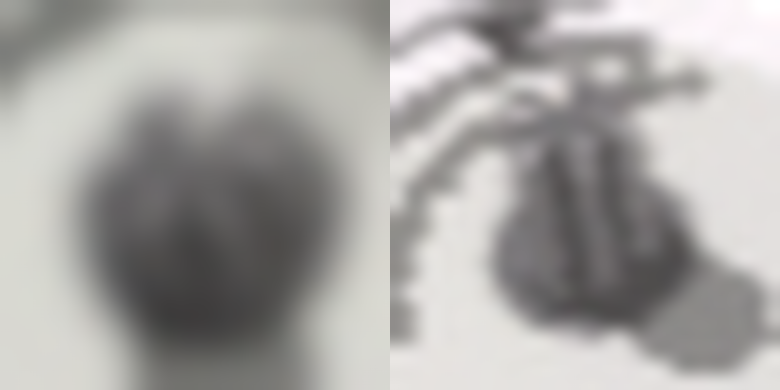

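```bash
python3 - <<'E'
from h import *
import pickle
from scipy.optimize import minimize
from scipy.ndimage import map_coordinates, gaussian_filter
out=pickle.load(open("c1.pkl","rb"))
G={}
for n in out:
    g=out[n]["imagef"].mean(2); g=gaussian_filter(g,0.7)
    G[n]=(np.gradient(g,axis=0),np.gradient(g,axis=1))
def edges(p,z=0.056):
    x,y,a=p;R=np.array([[np.cos(a),-np.sin(a)],[np.sin(a),np.cos(a)]])
    c=np.array([[-.11,-.15],[-.11,.15],[.11,.15],[.11,-.15]])
    E=[]
    for i in range(4):
        A,B=c[i],c[(i+1)%4]
        t=np.linspace(.04,.96,60)[:,None];P=(A+(B-A)*t);Po=P*1.0+ (P/np.linalg.norm(P,axis=1)[:,None])*0
        nrm=np.array([(B-A)[1],-(B-A)[0]]);nrm/=np.linalg.norm(nrm)
        if nrm@(A+B)<0:nrm=-nrm
        P3=np.c_[P@R.T+[x,y],np.full(len(P),z)]
        Q3=np.c_[(P+nrm*.002)@R.T+[x,y],np.full(len(P),z)]
        E.append((P3,Q3))
    return E
def prj(c,P): return np.array([proj(c,q) for q in P])
def cost(p,names,show=False):
    s=0
    for n in names:
        c=out[n]
        for i,(P,Q) in enumerate(edges(p)):
            a=prj(c,P);b=prj(c,Q);d=b-a;d/=np.linalg.norm(d,axis=1)[:,None]
            gr=map_coordinates(G[n][0],a.T,order=1)*d[:,0]+map_coordinates(G[n][1],a.T,order=1)*d[:,1]
            v=abs(gr).mean()
            if show: print(n,i,round(gr.mean(),1),a[0].round(1),a[-1].round(1))
            s-=v
    return s
c=out["top"]
cs=[at_z(c,r,k,.056) for r,k in [(190.4,232),(190.4,150.6),(133.6,153),(132.4,231.6)]];cs=np.array(cs);print(cs)
m=cs.mean(0);a0=np.arctan2(cs[1][1]-cs[0][1],cs[1][0]-cs[0][0])-np.pi/2
p0=[m[0],m[1],a0];print(p0)
for names in (["top"],["scene"],["top","scene"]):
    best=None
    for dx in (-.004,0,.004):
        for dy in (-.004,0,.004):
            r=minimize(cost,[p0[0]+dx,p0[1]+dy,p0[2]],args=(names,),method="Nelder-Mead",options=dict(initial_simplex=np.array([[p0[0]+dx,p0[1]+dy,p0[2]]]*4)+np.array([[0,0,0],[.003,0,0],[0,.003,0],[0,0,.02]]),xatol=1e-5))
            if best is None or r.fun<best.fun:best=r
    print(names,best.x,np.degrees(best.x[2]),best.fun);cost(best.x,names,True)
E
```

```text
[[ 0.5241 -0.0879  0.056 ]
 [ 0.5291  0.2073  0.056 ]
 [ 0.7448  0.2046  0.056 ]
 [ 0.7428 -0.0883  0.056 ]]
[np.float64(0.6352047800836615), np.float64(0.05892388978445537), np.float64(-0.016942050003370346)]
['top'] [ 0.638   0.0571 -0.017 ] -0.9736731303112105 -27.338896636992033
top 0 -14.5 [190.  229.5] [190.  153.4]
top 1 3.3 [187.6 150.3] [134.4 152.8]
top 2 2.4 [132.1 156.1] [131.7 230.1]
top 3 6.6 [133.9 233.3] [187.6 232.9]
['scene'] [ 0.6325  0.069  -0.0248] -1.4196198685540133 -47.247852516081934
scene 0 -15.7 [205.8 235.2] [255.7 177.9]
scene 1 -17.0 [256.6 173.4] [223.4 136.2]
scene 2 5.5 [220.  137.3] [176.5 194.1]
scene 3 7.9 [175.9 197.9] [202.5 235.7]
['top', 'scene'] [ 0.6346  0.0687 -0.0169] -0.9674551911140465 -67.02435396429098
top 0 -11.9 [191.  226.3] [191.  150.2]
top 1 2.2 [188.6 147.1] [135.4 149.7]
top 2 -0.0 [133.1 152.9] [132.6 227. ]
top 3 -5.2 [134.9 230.2] [188.6 229.6]
scene 0 -14.7 [205.1 234.8] [255.3 177.9]
scene 1 -17.2 [256.2 173.5] [223.4 135.9]
scene 2 5.2 [219.9 137.1] [176.2 193.5]
scene 3 7.2 [175.6 197.3] [201.9 235.3]
```

```bash
cat > ov.py <<'E'
from h import *
import pickle
def overlay(c,pts_sets,box,s,name):
    r0,r1,c0,c1=box
    im=cv2.resize(c["image"][r0:r1,c0:c1,::-1],None,fx=s,fy=s,interpolation=cv2.INTER_CUBIC)
    for P,col,closed in pts_sets:
        q=np.array([proj(c,p) for p in P]);q=((q-[r0,c0]+.5)*s-.5)[:,::-1]
        cv2.polylines(im,[np.round(q*16).astype(np.int32)],closed,col,1,cv2.LINE_AA,4)
    cv2.imwrite("pics/"+name,im)
def rect(x,y,a,z,hx=.11,hy=.15):
    R=np.array([[np.cos(a),-np.sin(a)],[np.sin(a),np.cos(a)]])
    return np.c_[np.array([[-hx,-hy],[-hx,hy],[hx,hy],[hx,-hy]])@R.T+[x,y],[z]*4]
E
python3 - <<'E'
from ov import *
out=pickle.load(open("c1.pkl","rb"))
p=(.638,.0571,-.017)
S=[(rect(*p,.056),(0,0,255),True),(rect(*p,0),(0,200,0),True)]
overlay(out["top"],S,(125,215,140,245),7,"ovt.png")
overlay(out["scene"],S,(165,285,125,250),6,"ovs.png")
E
```

```text
(no output)
```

View pics/ovt.png

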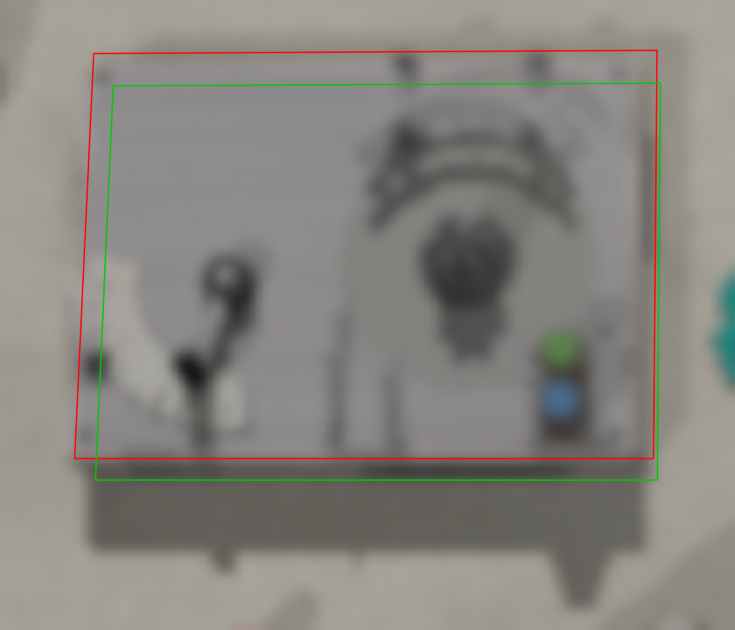

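View pics/ovs.png

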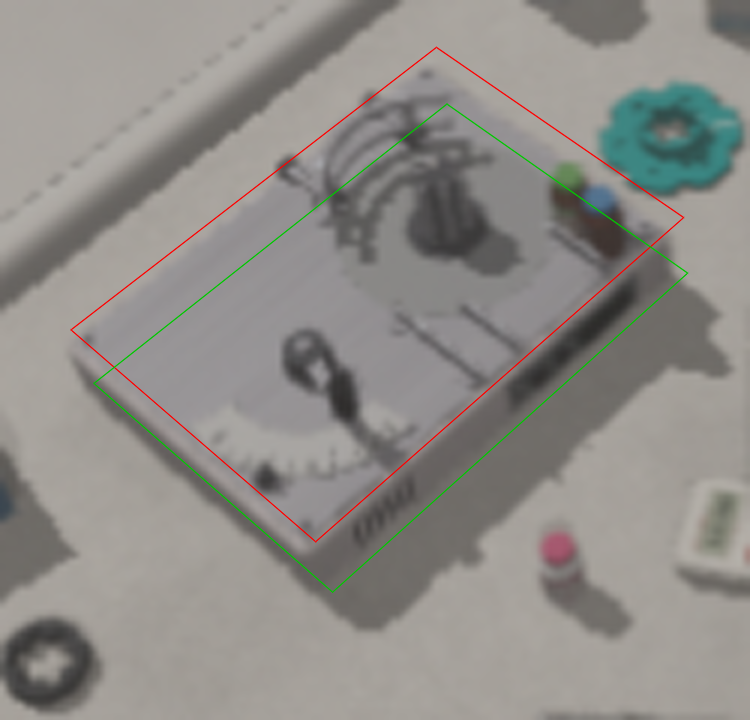

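```bash
python3 - <<'E'
from ov import *
out=pickle.load(open("c1.pkl","rb"))
# colour/dark blob centroids
def blob(n,box,mask):
    c=out[n];r0,r1,c0,c1=box;im=c["imagef"][r0:r1,c0:c1]
    m=mask(im).astype(np.uint8);k,l,st,ce=cv2.connectedComponentsWithStats(m);i=1+np.argmax(st[1:,4]);
    cc=(l==i).astype(np.uint8);cn,_=cv2.findContours(cc,cv2.RETR_EXTERNAL,cv2.CHAIN_APPROX_NONE);f=np.zeros_like(cc);cv2.drawContours(f,cn,-1,1,-1)
    rr,kk=np.nonzero(f);return r0+rr.mean(),c0+kk.mean(),f.sum()
dark=lambda im:im.mean(2)<70
teal=lambda im:(im[...,1]-im[...,0])>40
for nm,z,bt,bs,mk in [("wide",.006,(190,230,100,142),(280,325,142,190),dark),("spacer",.007,(158,184,108,133),(260,292,118,148),dark),("teal",.005,(150,195,235,275),(175,205,220,255),teal)]:
    for n,b in (("top",bt),("scene",bs)):
        r,k,a=blob(n,b,mk);print(nm,n,round(r,2),round(k,2),a,at_z(out[n],r,k,z))
for z,t,s in [(.09,(162.1,173.1),(218.2,174.1)),(.062,(159.9,206.8),(201,198.5)),(0,(222.8,173.7),(261.1,221.4)),(0.,(234.8,200.3),(255.4,247.2)),(0,(219.9,239.9),(222.1,257.7)),(.09,(176,167.3),(232.4,184.1))]:
    print(z,at_z(out["top"],*t,z),at_z(out["scene"],*s,z))
E
```

```text
wide top 210.95 120.81 398 [0.4635 0.3287 0.006 ]
wide scene 300.38 166.91 262 [0.4605 0.3302 0.006 ]
spacer top 170.79 118.91 111 [0.6173 0.3416 0.007 ]
spacer scene 278.7 134.56 27 [0.6002 0.3496 0.007 ]
teal top 171.39 254.05 445 [ 0.6057 -0.1689  0.005 ]
teal scene 187.46 236.27 308 [ 0.6057 -0.1651  0.005 ]
0.09 [0.6241 0.1213 0.09  ] [0.6266 0.127  0.09  ]
0.062 [0.6376 0.0025 0.062 ] [0.6343 0.0062 0.062 ]
0 [0.4177 0.1299 0.    ] [0.4271 0.1118 0.    ]
0.0 [0.3722 0.0315 0.    ] [0.3738 0.0387 0.    ]
0 [ 0.4249 -0.1138  0.    ] [ 0.4355 -0.0926  0.    ]
0.09 [0.5733 0.1412 0.09  ] [0.5568 0.1451 0.09  ]
```

```bash
cat >> ov.py <<'E'
def star(x,y,z,a,scale=1.0,rc=.012,ro=.0165,w=.005,wm=.011):
    P=[]
    for i in range(6):
        th=a+i*np.pi/3;h=(wm if i==0 else w)/2
        ri=np.sqrt(rc**2-h**2);rr=np.sqrt(ro**2-h**2)
        u=np.array([np.cos(th),np.sin(th)]);v=np.array([-u[1],u[0]])
        P+= [u*ri-v*h,u*rr-v*h,u*ro,u*rr+v*h,u*ri+v*h]
        P.append(rc*np.array([np.cos(th+np.pi/6),np.sin(th+np.pi/6)]))
    P=np.array(P)*scale
    return np.c_[P+[x,y],[z]*len(P)]
E
python3 - <<'E'
from ov import *
out=pickle.load(open("c1.pkl","rb"))
for n,box in (("top",(148,176,192,220)),("scene",(182,214,183,215))):
  for i,(x,y) in enumerate([(.634,0.0)]):
    S=[(star(x,y,.062,0),(0,255,0),True),(star(x,y,.106,0),(0,255,255),True),(star(x,y,.110,0,.85),(0,0,255),True)]
    overlay(out[n],S,box,18,f"sp_{n}.png")
a=[cv2.resize(cv2.imread(f"pics/sp_{n}.png"),(390,390)) for n in ("top","scene")];cv2.imwrite("pics/sp.png",np.hstack(a))
E
```

```text
(no output)
```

View pics/sp.png

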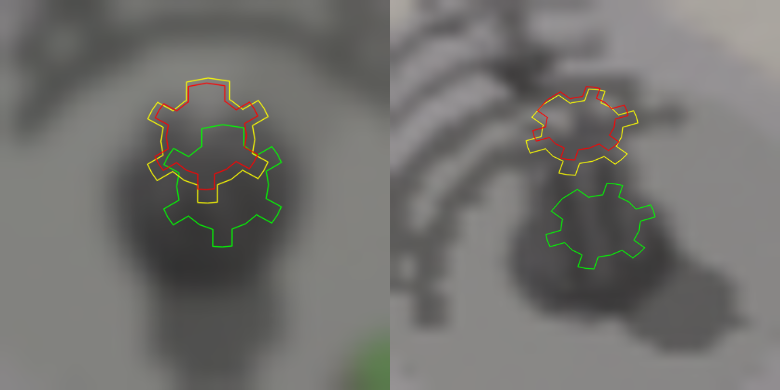

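```bash
python3 - <<'E'
from ov import *
from scipy.ndimage import gaussian_filter
from scipy.optimize import least_squares
out=pickle.load(open("c1.pkl","rb"))
g={"top":[(77,100),(73,620),(437,83),(437,612)],"scene":[(340,88),(73,428),(525,308),(228,650)]}
off={"top":(125,140,7),"scene":(165,125,6)}
order_={"top":["LB","RB","LF","RF"],"scene":["LB","RB","LF","RF"]}
res={}
for n in g:
    im=out[n]["imagef"].mean(2);d=gaussian_filter(im,3)-gaussian_filter(im,.6)
    for (r,k),nm in zip(g[n],order_[n]):
        a,b,s=off[n];r=r/s+a-.5+.5/s;k=k/s+b-.5+.5/s
        R,K=int(round(r)),int(round(k));w=d[R-2:R+3,K-2:K+3];i=np.unravel_index(w.argmax(),w.shape)
        R,K=R-2+i[0],K-2+i[1];w=np.clip(d[R-1:R+2,K-1:K+2],0,None);rr,kk=np.mgrid[R-1:R+2,K-1:K+2]
        q=((rr*w).sum()/w.sum(),(kk*w).sum()/w.sum());P=at_z(out[n],*q,.056);res[n,nm]=P
        print(n,nm,(round(r,1),round(k,1)),np.round(q,2),round(d[R,K],1),P)
for n in g:
    Q=np.array([res[n,k][:2] for k in ["LB","RB","LF","RF"]]);m=Q.mean(0)
    print(n,m,"yaw",np.degrees(np.arctan2(*( (Q[0]+Q[2]-Q[1]-Q[3])[[1,0]]))-np.pi/2),np.degrees(np.arctan2(*((Q[0]+Q[1]-Q[2]-Q[3])[[1,0]]))),"spans",np.linalg.norm(Q[0]-Q[1]),np.linalg.norm(Q[2]-Q[3]),np.linalg.norm(Q[0]-Q[2]),np.linalg.norm(Q[1]-Q[3]))
E
```

```text
top LB (135.6, 153.9) [135.83 154.06] 17.5 [0.736  0.2003 0.056 ]
top RB (135.0, 228.1) [135.01 228.04] 7.7 [ 0.7329 -0.075   0.056 ]
top LF (187.0, 151.4) [186.69 151.81] 11.3 [0.5428 0.2031 0.056 ]
top RF (187.0, 227.0) [187.15 224.  ] -1.6 [ 0.5365 -0.0592  0.056 ]
scene LB (221.2, 139.2) [221.1  139.21] 24.0 [0.7368 0.203  0.056 ]
scene RB (176.8, 195.9) [176.97 195.78] 18.5 [ 0.7324 -0.0741  0.056 ]
scene LF (252.1, 175.9) [252.35 175.55] 11.5 [0.5415 0.206  0.056 ]
scene RF (202.6, 232.9) [204.2  231.98] 11.5 [ 0.533 -0.064  0.056]
top [0.637  0.0673] yaw -0.9889256490348919 -2.739952819116794 spans 0.27535047926426504 0.26246582494678455 0.19325824153018648 0.19702507893219756
scene [0.6359 0.0677] yaw -1.3550438532976283 -1.8849190852811797 spans 0.27715075458153804 0.27011931129603584 0.19539048565095263 0.19959131465478924
```

```bash
python3 - <<'E'
from ov import *
out=pickle.load(open("c1.pkl","rb"))
t=np.linspace(0,2*np.pi,60)
for n,box,x,y in (("top",(148,176,192,220),.632,.0042),("scene",(182,214,183,215),.6311,.0061)):
    circ=np.c_[x+.022*np.cos(t),y+.022*np.sin(t),0*t+.062]
    S=[(circ,(0,255,0),True),(star(x,y,.106,0),(0,255,255),True),(star(x,y,.110,0,.85),(0,0,255),True)]
    overlay(out[n],S,box,18,f"sp_{n}.png"); overlay(out[n],[],box,18,f"spr_{n}.png")
a=[cv2.resize(cv2.imread(f"pics/{p}_{n}.png"),(380,300)) for p in ("sp","spr") for n in ("top","scene") ]
a=[np.clip((x.astype(float)-35)*2.2,0,255).astype(np.uint8) for x in a]
cv2.imwrite("pics/sp2.png",np.vstack([np.hstack(a[:2]),np.hstack(a[2:])]))
E
```

```text
(no output)
```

View pics/sp2.png

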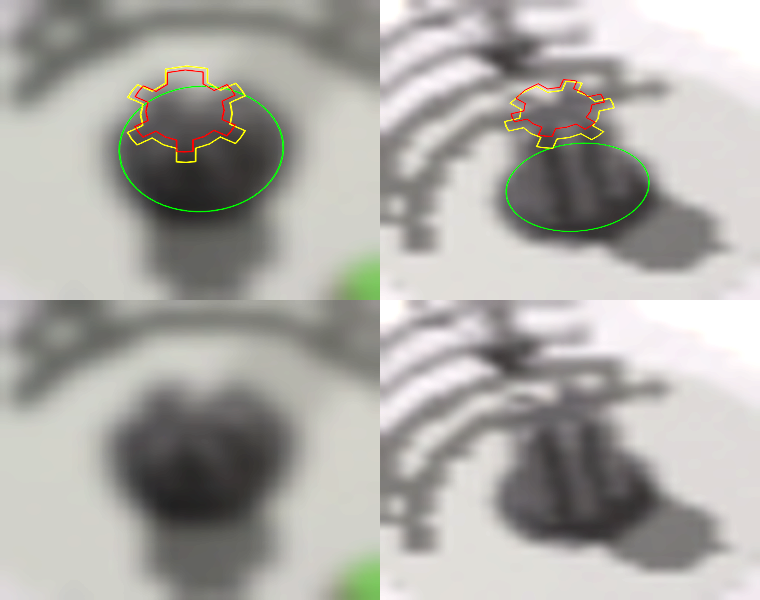

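```bash
python3 - <<'E'
from ov import *
out=pickle.load(open("c1.pkl","rb"))
print(at_z(out["scene"],190,200,.11)-[.6311,.0061,.11], at_z(out["top"],155,206.3,.11)-[.632,.0042,.11],at_z(out["top"],157,206.1,.11)-[.632,.0042,.11])
for n,(r0,r1,c0,c1) in (("scene",(186,200,190,206)),("top",(151,163,199,213))):
    im=out[n]["imagef"][r0:r1,c0:c1]
    print(n,"sat/(B-R)");print((im[...,2]-im[...,0]).round().astype(int));print("mean");print(im.mean(2).round().astype(int))
print((out["scene"]["depth"][186:200,190:206]*1000).astype(int))
print((out["top"]["depth"][151:170,199:213]*1000).astype(int))
E
```

```text
[ 0.003  -0.0157  0.    ] [ 0.0104 -0.0041  0.    ] [ 0.003  -0.0034  0.    ]
scene sat/(B-R)
[[-1 -1 -1 -2 -1 -1 -1 -1 -1 -1 -1 -1  0 -2 -2 -2]
 [-1 -2 -2 -2 -1 -1 -2 -2 -1 -1  0  0 -1 -1 -1 -1]
 [-1 -2 -2 -2 -2 -2 -1 -2 -1 -1 -2 -2 -2 -1 -1 -2]
 [-2 -2 -2 -2 -2 -2 -2 -2 -2 -2 -2 -3 -2 -2 -3 -3]
 [-1 -2 -2 -3 -2 -2 -2 -2 -2 -3 -3 -3 -2 -3 -3 -4]
 [-3 -2 -3 -3 -2 -2 -2 -4 -2 -2 -2 -2 -3 -2 -3 -3]
 [-2 -3 -3 -2 -2 -2 -4 -4 -1  0 -1 -2 -3 -3 -3 -3]
 [-3 -3 -4 -2 -2 -1 -1 -1 -1 -1 -1 -3 -3 -3 -3 -3]
 [-3 -3 -2 -2 -2 -1  0  0  0 -1 -1 -1 -3 -3 -4 -3]
 [-2 -3 -3 -2 -1 -1 -1  0 -1  0 -2 -2 -2 -3 -3 -3]
 [-3 -3 -3 -3 -2 -1 -1 -1 -1 -1 -1 -1 -2 -3 -3 -3]
 [-3 -3 -3 -3 -2 -1 -1 -2 -1 -2 -1 -1 -2 -3 -3 -3]
 [-2 -3 -3 -3 -2 -2 -2 -2 -2 -2 -1 -1 -2 -1 -2 -2]
 [-3 -3 -3 -2 -1 -2 -2 -1 -2 -1 -1 -2 -2 -2 -1 -2]]
mean
[[121 111  97  86  82  82  98 114 116 116 130 146 147 146 146 145]
 [100  84  72  69  72  79 108 136 139 139 141 143 142 143 145 146]
 [132 109  76  65  74  94 106 108 108 108 107 107 109 126 143 146]
 [143 136 115  76  71  81  90  94  94  95  98  96  96 116 135 136]
 [131 108 100  93 
[... 3800 characters left out ...]
5 1736 1730 1736 1736 1753 1761 1771 1790]
 [1790 1790 1787 1771 1767 1734 1738 1737 1736 1737 1760 1771 1774 1785]
 [1785 1786 1789 1785 1740 1738 1748 1751 1749 1741 1773 1786 1783 1784]
 [1791 1787 1789 1784 1784 1745 1758 1760 1766 1749 1759 1783 1782 1785]
 [1788 1787 1787 1784 1782 1766 1766 1775 1775 1761 1770 1781 1784 1783]
 [1785 1787 1791 1786 1782 1782 1777 1780 1783 1784 1780 1776 1785 1785]
 [1784 1787 1785 1785 1785 1787 1779 1781 1781 1780 1785 1784 1784 1788]
 [1785 1786 1782 1787 1785 1788 1782 1783 1783 1780 1789 1783 1785 1787]
 [1783 1785 1788 1783 1784 1784 1785 1781 1781 1784 1780 1789 1784 1788]
 [1787 1782 1781 1783 1783 1785 1783 1780 1787 1779 1786 1786 1785 1782]]
```

```bash
cat > rc.py <<'E'
from ov import *
def inside_star(X,Y,a,rc=.012,ro=.0165,w=.005,wm=.011,shrink=0):
    r=np.hypot(X,Y);m=r<rc-shrink
    for i in range(6):
        th=a+i*np.pi/3;u=X*np.cos(th)+Y*np.sin(th);v=-X*np.sin(th)+Y*np.cos(th)
        m|=(u>0)&(abs(v)<(wm if i==0 else w)/2-shrink)&(r<ro-shrink)
    return m
def rays(c,box):
    r0,r1,c0,c1=box;rr,kk=np.mgrid[r0:r1,c0:c1]
    D=np.array([ray(c,r,k) for r,k in zip(rr.ravel(),kk.ravel())])
    T=c["cam_to_world"];return T[:3,3],D@T[:3,:3].T
def cast(o,d,inside,zs,zfloor):
    """first z in descending zs where inside(X,Y,z); returns z-depth t"""
    t=(zfloor-o[2])/d[:,2];done=np.zeros(len(d),bool)
    for z in zs:
        tz=(z-o[2])/d[:,2];P=o[:2]+d[:,:2]*tz[:,None]
        h=inside(P[:,0],P[:,1],z)&~done;t[h]=tz[h];done|=h
    return t
E
python3 - <<'E'
from rc import *
from itertools import product
out=pickle.load(open("c1.pkl","rb"))
zs=np.arange(.110,.056,-.001)
res={}
for n,box,x0,y0 in (("top",(150,169,197,215),.632,.0042),("scene",(187,209,188,207),.6311,.0061)):
    o,d=rays(out[n],box);r0,r1,c0,c1=box;D=out[n]["depth"][r0:r1,c0:c1].ravel()
    # depth bias: fit offset
    best=[]
    for dx in np.arange(-.008,.0081,.002):
      for dy in np.arange(-.008,.0081,.002):
        for a in range(0,360,6):
            def ins(X,Y,z):
                m=inside_star(X-x0-dx,Y-y0-dy,np.radians(a),shrink=max(0,(z-.106)*.25)) 
                if z<.062: m=m|(np.hypot(X-x0-dx,Y-y0-dy)<.023)
                return m
            t=cast(o,d,ins,zs[::2],.056)
            e=np.minimum(abs(D-t),.02)
            best.append((e.mean(),dx,dy,a))
    best.sort();res[n]=best
    print(n);
    for b in best[:12]:print(np.round(b,4))
    B=np.array(best)
    print([ (a,round(B[B[:,3]==a,0].min()*1e3,2)) for a in range(0,360,6)])
pickle.dump(res,open("sp.pkl","wb"))
E
```

```text
top
[  0.0022   0.      -0.002  330.    ]
[ 0.0025  0.     -0.002  30.    ]
[ 0.0025  0.     -0.002  90.    ]
[  0.0025   0.      -0.002  336.    ]
[  0.0026   0.      -0.002  210.    ]
[  0.0026   0.      -0.002  150.    ]
[  0.0026   0.       0.     336.    ]
[  0.0026   0.      -0.002  270.    ]
[  0.0026   0.       0.     276.    ]
[  0.0027   0.       0.     330.    ]
[  0.0027   0.      -0.002  324.    ]
[ 0.0027  0.     -0.002  24.    ]
[(0, np.float64(3.96)), (6, np.float64(3.9)), (12, np.float64(3.72)), (18, np.float64(3.29)), (24, np.float64(2.73)), (30, np.float64(2.49)), (36, np.float64(2.75)), (42, np.float64(3.15)), (48, np.float64(3.5)), (54, np.float64(3.85)), (60, np.float64(3.94)), (66, np.float64(3.86)), (72, np.float64(3.55)), (78, np.float64(3.28)), (84, np.float64(2.76)), (90, np.float64(2.5)), (96, np.float64(2.81)), (102, np.float64(3.2)), (108, np.float64(3.51)), (114, np.float64(3.82)), (120, np.float64(3.8)), (126, np.float64(3.71)), (132, np.float64(3.47)), (138, np.float64(3.19)), (144, np.float64(2.76)), (150, np.float64(2.58)), (156, np.float64(2.78)), 
[... 2039 characters left out ...]
), (192, np.float64(3.68)), (198, np.float64(3.31)), (204, np.float64(2.97)), (210, np.float64(2.8)), (216, np.float64(2.81)), (222, np.float64(3.26)), (228, np.float64(3.6)), (234, np.float64(3.82)), (240, np.float64(3.95)), (246, np.float64(3.83)), (252, np.float64(3.66)), (258, np.float64(3.23)), (264, np.float64(2.86)), (270, np.float64(2.74)), (276, np.float64(2.89)), (282, np.float64(3.29)), (288, np.float64(3.63)), (294, np.float64(3.89)), (300, np.float64(4.01)), (306, np.float64(3.91)), (312, np.float64(3.72)), (318, np.float64(3.31)), (324, np.float64(2.78)), (330, np.float64(2.54)), (336, np.float64(2.79)), (342, np.float64(3.33)), (348, np.float64(3.69)), (354, np.float64(3.81))]
```

```bash
python3 - <<'E'
from rc import *
out=pickle.load(open("c1.pkl","rb"))
zs=np.arange(.110,.056,-.001)
for n,box,x0,y0 in (("top",(150,169,197,215),.632,.0022),("scene",(187,209,188,207),.6291,.0061)):
    o,d=rays(out[n],box);r0,r1,c0,c1=box;D=out[n]["depth"][r0:r1,c0:c1].ravel()
    best=[]
    for dx in np.arange(-.002,.0021,.0005):
      for dy in np.arange(-.002,.0021,.0005):
        for a in range(320,341,2):
            def ins(X,Y,z):
                m=inside_star(X-x0-dx,Y-y0-dy,np.radians(a),shrink=max(0,(z-.106)*.25)) 
                if z<.062: m=m|(np.hypot(X-x0-dx,Y-y0-dy)<.023)
                return m
            t=cast(o,d,ins,zs,.056)
            e=np.minimum(abs(D-t),.015)
            best.append((e.mean()*1e3,x0+dx,y0+dy,a))
    best.sort()
    for b in best[:10]:print(n,np.round(b,4))
    B=np.array(best);w=np.exp(-(B[:,0]-B[0,0])/.05);print((B[:,1:]*w[:,None]).sum(0)/w.sum())
E
```

```text
top [  2.0272   0.632    0.0027 332.    ]
top [  2.0644   0.632    0.0032 332.    ]
top [  2.0733   0.632    0.0027 330.    ]
top [  2.0947   0.632    0.0032 330.    ]
top [  2.0978   0.6325   0.0027 330.    ]
top [  2.0983   0.6325   0.0027 332.    ]
top [  2.1237   0.6325   0.0032 332.    ]
top [  2.1553   0.632    0.0022 330.    ]
top [  2.1572   0.632    0.0032 334.    ]
top [  2.1586   0.6315   0.0027 332.    ]
[  0.6321   0.0028 331.4017]
scene [  2.3664   0.6296   0.0066 332.    ]
scene [  2.3841   0.6296   0.0061 330.    ]
scene [  2.3986   0.6291   0.0066 330.    ]
scene [  2.4015   0.6296   0.0066 330.    ]
scene [  2.4316   0.6291   0.0061 328.    ]
scene [  2.4349   0.6296   0.0066 328.    ]
scene [  2.4399   0.6291   0.0066 332.    ]
scene [  2.4417   0.6291   0.0061 330.    ]
scene [  2.4445   0.6296   0.0061 332.    ]
scene [  2.4493   0.6301   0.0061 332.    ]
[  0.6295   0.0064 330.4669]
```

```bash
cat >> rc.py <<'E'
def unwarp(c,x,y,z,half,res=.0005):
    n=int(2*half/res)+1;u=(np.arange(n)-n//2)*res
    # image up=+x, left=+y
    X=x-u[:,None]+0*u[None];Y=y-u[None]+0*u[:,None]
    T=c["cam_to_world"];P=np.stack([X,Y,np.full_like(X,z)],-1);q=(P-T[:3,3])@T[:3,:3]
    a=q[...,0]/q[...,2];b=q[...,1]/q[...,2];f=1+c["k1"]*(a*a+b*b);K=c["K"]
    return cv2.remap(c["imagef"].astype(np.float32),(K[0,0]*a*f+K[0,2]).astype(np.float32),(K[1,1]*b*f+K[1,2]).astype(np.float32),cv2.INTER_CUBIC)
E
python3 - <<'E'
from rc import *
out=pickle.load(open("c1.pkl","rb"))
rows=[]
for (x,y,z,h) in ((.462,.329,.007,.06),(.61,.345,.012,.036)):
    L=[]
    for n in ("top","scene"):
        im=unwarp(out[n],x,y,z,h);im=np.clip((im-15)*1.6,0,255).astype(np.uint8)[:,:,::-1].copy()
        im=cv2.resize(im,(290,290));cv2.line(im,(145,0),(145,290),(0,0,255),1);cv2.line(im,(0,145),(290,145),(0,0,255),1);L.append(im)
    rows.append(np.hstack(L))
cv2.imwrite("pics/uw.png",np.vstack(rows))
im=unwarp(out["top"],.463,-.24,.006,.06);
print(at_z(out["top"],211,274,.006))
E
```

```text
[ 0.4548 -0.2393  0.006 ]
```

View pics/uw.png

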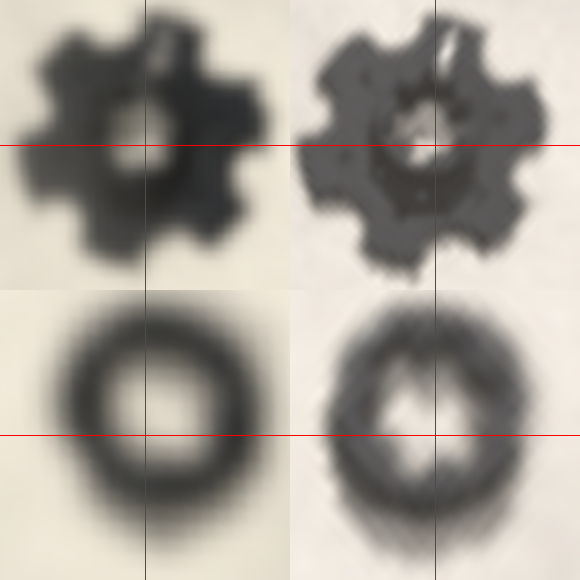

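```bash
cat > fitp.py <<'E'
from rc import *
from scipy.ndimage import gaussian_filter
from scipy.optimize import minimize
def in_bore(X,Y,a): return inside_star(X,Y,a,rc=.0132,ro=.0177,w=.0074,wm=.0134)
def ssrays(c,box,s=3):
    r0,r1,c0,c1=box;u=(np.arange(s)+.5)/s-.5
    rr=(np.arange(r0,r1)[:,None]+u[None]).ravel();kk=(np.arange(c0,c1)[:,None]+u[None]).ravel()
    R,Kk=np.meshgrid(rr,kk,indexing="ij");K=c["K"];xd=(Kk-K[0,2])/K[0,0];yd=(R-K[1,2])/K[1,1];x,y=xd,yd
    for _ in range(20):
        f=1+c["k1"]*(x*x+y*y);x,y=xd/f,yd/f
    D=np.stack([x.ravel(),y.ravel(),np.ones(x.size)],1);T=c["cam_to_world"]
    return T[:3,3],D@T[:3,:3].T,R.shape
def wheel_inside(kind,pk):
    # pk: pocket centre radius
    R,w,zf,zb=dict(wide=(.052,.026,.007,.022),narrow=(.0475,.018,.006,.018),spacer=(.025,0,.012,.012))[kind]
    def f(x,y,a,X,Y,z):
        X=X-x;Y=Y-y;r=np.hypot(X,Y)
        if kind=="spacer": return (r<R)&~in_bore(X,Y,a)
        if z>zf: return (r<.022)&~in_bore(X,Y,a)
        m=(r<R)&~in_bore(X,Y,a)
        for i in range(6):
            th=a+(i+.5)*np.pi/3;u=X*np.cos(th)+Y*np.sin(th);v=-X*np.sin(th)+Y*np.cos(th)
            m&=~((np.hypot(u-pk,v)<w/2)|((u>pk)&(abs(v)<w/2)))
        return m
    return f,zb
def render(c,box,kind,p,pk,s=3,cache={}):
    key=(id(c),box,s)
    if key not in cache: cache[key]=ssrays(c,box,s)
    o,d,sh=cache[key];f,zb=wheel_inside(kind,pk);hit=np.zeros(len(d),bool)
    for z in np.arange(zb,-.0001,-.001):
        t=(z-o[2])/d[:,2];P=o[:2]+d[:,:2]*t[:,None];hit|=f(p[0],p[1],p[2],P[:,0],P[:,1],z)
    m=hit.reshape(sh).astype(float);r0,r1,c0,c1=box
    return m.reshape(r1-r0,s,c1-c0,s).mean((1,3))
def fit(c,box,kind,p0,pk,blur,angs,valid=None,verbose=True):
    r0,r1,c0,c1=box;I=c["imagef"][r0:r1,c0:c1].mean(2)
    if valid is None: valid=np.ones(I.shape,bool)
    def cost(q):
        m=gaussian_filter(render(c,box,kind,q,pk),blur);A=np.c_[m[valid],np.ones(valid.sum())]
        s,*_=np.linalg.lstsq(A,I[valid],rcond=None);e=I[valid]-A@s
        return np.sqrt(np.mean(np.minimum(e**2,25**2)))
    R=[]
    for a in angs:
        q0=np.array([p0[0],p0[1],a]);S=np.array([q0,q0+[.003,0,0],q0+[0,.003,0],q0+[0,0,.12]])
        r=minimize(cost,q0,method="Nelder-Mead",options=dict(initial_simplex=S,xatol=2e-4,fatol=1e-3,maxiter=60));R.append((r.fun,*r.x))
    R.sort();return R
E
python3 - <<'E'
from fitp import *
out=pickle.load(open("c1.pkl","rb"))
for n,box,b in (("top",(190,232,99,143),1.0),("scene",(278,325,141,192),.6)):
    for pk in (.038,.042,.046):
        R=fit(out[n],box,"wide",(.462,.330),pk,b,np.radians([-20]))
        print(n,pk,[np.round((*r[:3],np.degrees(r[3])),4) for r in R])
for n,box,b in (("top",(158,183,107,132),1.0),("scene",(261,293,117,148),.6)):
    R=fit(out[n],box,"spacer",(.613,.345),0,b,np.radians(range(0,360,20)))
    for r in R[:8]:print(n,np.round((*r[:3],np.degrees(r[3])%360),4))
for pk in (.047,.0505,.054):
    R=fit(out["top"],(190,231,253,296),"narrow",(.457,-.239),pk,1.0,np.radians([-45,-15]))
    print(pk,[np.round((*r[:3],np.degrees(r[3])),4) for r in R])
E
```

```text
top 0.038 [array([ 11.5354,   0.4646,   0.3307, -15.802 ])]
top 0.042 [array([ 10.1746,   0.4647,   0.3306, -15.7844])]
top 0.046 [array([  8.7222,   0.4644,   0.3308, -15.7965])]
scene 0.038 [array([ 12.0328,   0.4637,   0.3337, -15.5892])]
scene 0.042 [array([ 10.7712,   0.4638,   0.3336, -15.6104])]
scene 0.046 [array([  9.4099,   0.4638,   0.3341, -15.1193])]
top [ 6.8384  0.6165  0.3422 39.2687]
top [ 6.9378  0.6169  0.342  97.7431]
top [ 6.9722  0.6168  0.3422 77.6921]
top [ 7.0432  0.6168  0.3419 67.559 ]
top [ 7.0724  0.617   0.3421 17.8598]
top [  7.0733   0.6175   0.3421 214.807 ]
top [  7.0834   0.617    0.3421 337.8179]
top [  7.0916   0.6168   0.3422 285.9495]
scene [ 9.6844  0.6162  0.3458 36.5251]
scene [ 9.6856  0.6162  0.3456 36.9978]
scene [ 9.7243  0.6166  0.3456 96.1213]
scene [  9.7255   0.6163   0.3457 276.3346]
scene [  9.7279   0.6163   0.3457 276.7485]
scene [  9.7448   0.6163   0.3459 274.7931]
scene [ 9.7552  0.6166  0.3457 93.1794]
scene [ 9.7563  0.6165  0.3459 42.8206]
0.047 [array([17.8229,  0.4542, -0.2394, 21.5209]), array([ 17.8343,   0.4546,  -0.2393, -38.9181])]
0.0505 [array([17.7053,  0.4546, -0.2399, 20.8119]), array([ 17.706 ,   0.4545,  -0.2395, -40.5304])]
0.054 [array([18.1629,  0.4542, -0.2395, 15.3037]), array([ 18.1677,   0.4545,  -0.2402, -40.3747])]
```

```bash
python3 - <<'E'
from fitp import *
out=pickle.load(open("c1.pkl","rb"))
for n,(x,y) in (("scene",(.6163,.3457)),("top",(.6165,.3422))):
    im=unwarp(out[n],x,y,.012,.03,.0005).mean(2);c0=im.shape[0]//2
    def val(a,r):
        X=r*np.cos(a);Y=r*np.sin(a);return im[int(round(c0-X/.0005)),int(round(c0-Y/.0005))]
    print(n)
    for a in range(0,360,12):
        print(a,[int(val(np.radians(a),r)) for r in (.014,.016,.0175,.019,.0205,.022,.0235)])
    v=np.clip((unwarp(out[n],x,y,.012,.03,.0002)-20)*1.5,0,255).astype(np.uint8)[:,:,::-1]
    cv2.imwrite(f"pics/spc_{n}.png",cv2.resize(v,(400,400)))
a=np.hstack([cv2.imread(f"pics/spc_{n}.png") for n in ("scene","top")]);cv2.imwrite("pics/spc.png",a)
E
```

```text
scene
0 [62, 59, 61, 65, 69, 75, 85]
12 [60, 60, 62, 64, 65, 70, 81]
24 [70, 65, 58, 56, 61, 67, 80]
36 [88, 72, 62, 59, 63, 79, 93]
48 [88, 72, 63, 60, 64, 73, 84]
60 [87, 73, 69, 69, 72, 75, 84]
72 [77, 68, 69, 71, 73, 82, 95]
84 [77, 64, 64, 68, 74, 77, 86]
96 [85, 67, 65, 68, 69, 67, 70]
108 [98, 80, 73, 70, 69, 65, 63]
120 [99, 84, 76, 72, 71, 67, 59]
132 [93, 82, 74, 71, 71, 65, 60]
144 [109, 90, 80, 74, 70, 63, 59]
156 [127, 109, 96, 81, 71, 65, 60]
168 [129, 110, 92, 80, 69, 61, 57]
180 [105, 80, 72, 69, 66, 60, 57]
192 [94, 79, 73, 69, 65, 61, 59]
204 [106, 90, 80, 72, 67, 63, 63]
216 [113, 94, 80, 73, 69, 61, 61]
228 [97, 82, 73, 71, 68, 64, 67]
240 [81, 72, 70, 70, 69, 68, 78]
252 [77, 74, 73, 74, 77, 89, 105]
264 [77, 73, 72, 74, 81, 95, 114]
276 [71, 68, 67, 72, 77, 85, 102]
288 [61, 59, 62, 66, 71, 86, 104]
300 [57, 60, 63, 65, 73, 81, 95]
312 [59, 64, 67, 69, 75, 80, 88]
324 [63, 64, 67, 68, 73, 83, 92]
336 [65, 60, 59, 61, 63, 72, 88]
348 [66, 58, 57, 59, 66, 74, 87]
top
0 [71, 58, 53, 51, 53, 61, 73]
12 [73, 60, 55, 53, 54, 60, 73]
24 [74, 64, 56, 55, 58, 65, 75]
36 
[... 185 characters left out ...]
95]
108 [65, 57, 56, 61, 72, 88, 104]
120 [71, 59, 59, 66, 79, 91, 108]
132 [70, 62, 59, 63, 71, 87, 102]
144 [76, 63, 57, 57, 63, 75, 85]
156 [76, 64, 58, 55, 58, 65, 75]
168 [79, 66, 58, 54, 56, 60, 67]
180 [77, 64, 56, 52, 53, 56, 63]
192 [83, 67, 57, 51, 51, 54, 61]
204 [89, 74, 64, 54, 52, 53, 60]
216 [99, 84, 71, 61, 55, 54, 58]
228 [100, 84, 74, 64, 56, 53, 56]
240 [97, 78, 66, 56, 50, 49, 54]
252 [88, 72, 60, 52, 47, 49, 58]
264 [83, 66, 58, 51, 49, 54, 63]
276 [83, 68, 61, 54, 53, 58, 67]
288 [83, 71, 62, 56, 54, 60, 71]
300 [81, 65, 57, 52, 54, 59, 70]
312 [75, 63, 56, 52, 52, 60, 71]
324 [72, 61, 55, 53, 55, 65, 77]
336 [71, 60, 54, 52, 56, 63, 76]
348 [71, 58, 53, 51, 54, 62, 76]
```

View pics/spc.png

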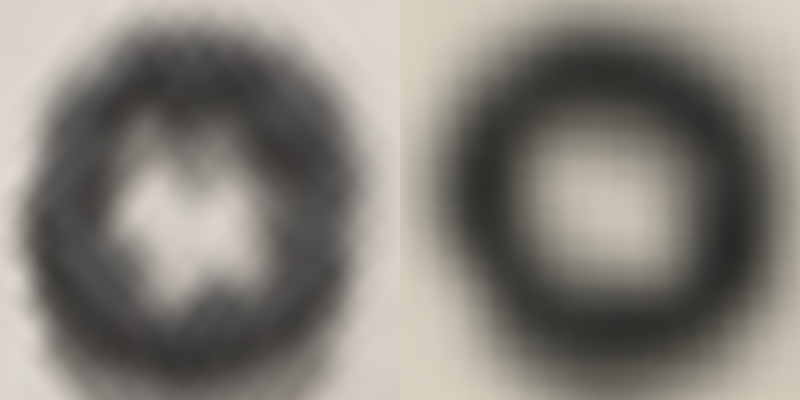

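```bash
python3 - <<'E'
from fitp import *
out=pickle.load(open("c1.pkl","rb"))
# line model: on top z=.012, |v|<hw, r in r0..r1
for n,box,b,xy in (("top",(158,183,107,132),1.0,(.6166,.3421)),("scene",(261,293,117,148),.6,(.6164,.3457))):
    c=out[n];r0,r1,c0,c1=box;I=c["imagef"][r0:r1,c0:c1].mean(2);o,d,sh=ssrays(c,box,3)
    t=(.0121-o[2])/d[:,2];P=o[:2]+d[:,:2]*t[:,None]
    for a in [-83,-23,37,97,157,217]:
        bst=None
        for da in (-6,-3,0,3,6):
          for dx in (-.001,0,.001):
           for dy in (-.001,0,.001):
            aa=np.radians(a+da);q=(xy[0]+dx,xy[1]+dy,aa)
            m=gaussian_filter(render(c,box,"spacer",q,0),b)
            X=P[:,0]-q[0];Y=P[:,1]-q[1];u=X*np.cos(aa)+Y*np.sin(aa);v=-X*np.sin(aa)+Y*np.cos(aa)
            l=((u>.0178)&(u<.0245)&(abs(v)<.00125)).reshape(sh).astype(float).reshape(r1-r0,3,c1-c0,3).mean((1,3));l=gaussian_filter(l,b)
            A=np.c_[m.ravel(),np.ones(m.size),l.ravel()];s,*_=np.linalg.lstsq(A,I.ravel(),rcond=None);e=I.ravel()-A@s;f=np.sqrt(np.mean(e**2))
            if bst is None or f<bst[0]:bst=(f,da,dx,dy,s.round(0))
        print(n,a,bst)
E
```

```text
top -83 (np.float64(7.610564584079646), 3, 0, 0, array([-116.,  154.,  -77.]))
top -23 (np.float64(7.489673139273123), 6, 0, 0, array([-115.,  154., -136.]))
top 37 (np.float64(7.253985157563004), -3, 0, 0, array([-116.,  154.,  -15.]))
top 97 (np.float64(7.386917156266064), -3, 0, 0, array([-116.,  154.,   14.]))
top 157 (np.float64(7.465103379374736), 6, 0, 0, array([-115.,  154., -163.]))
top 217 (np.float64(7.52804706738473), -3, 0, 0, array([-115.,  154.,  -73.]))
scene -83 (np.float64(13.950504682362327), 0, 0, 0, array([-91., 155.,  52.]))
scene -23 (np.float64(14.041556603644803), 0, 0, 0, array([-90., 155., -12.]))
scene 37 (np.float64(13.909559417169982), 0, 0, 0, array([-90., 155.,  -5.]))
scene 97 (np.float64(14.000564530054373), -3, 0, 0, array([-91., 155., -12.]))
scene 157 (np.float64(14.005215307669566), -3, 0, 0, array([-90., 155., -50.]))
scene 217 (np.float64(13.994611489025257), 3, 0, 0, array([-90., 155., -29.]))
```

```bash
cat > mv.py <<'E'
from h import *
import sys
def yaw(R): return np.degrees(np.arctan2(R[1,0],R[0,0]))
def plan(path,n,pos=None,psi=None):
    """path: list of (x,y,z,psi); n: number of calls per leg"""
    s=telemetry.get_state();p=s["tcp_pos"] if pos is None else np.array(pos);y=yaw(s["orientation"]) if psi is None else psi
    print("t",round(s["t"],2),"at",p.round(4),"psi",round(y,1),"w",round(s["gripper_width"],4),"F",s["ft_force"].round(1),"j6",round(s["joint_pos"][5],1),"z",s["orientation"][:,2].round(4))
    for tgt,k in zip(path,n):
        q=np.array(tgt[:3]);dy=(tgt[3]-y+180)%360-180 if abs(tgt[3]-y)<=180 else tgt[3]-y
        P0=p.copy();Y0=y
        for i in range(k):
            pn=P0+(q-P0)*(i+1)/k;yn=Y0+dy*(i+1)/k
            c,s_=np.cos(np.radians(y)),np.sin(np.radians(y))
            d=pn-p;tx=d[0]*c+d[1]*s_;ty=d[0]*s_-d[1]*c
            print("  [%.3f, %.3f, %.3f, 0,0, %.3f]  rows>=%.1f"%(tx*10,ty*10,-d[2]*10,-(yn-y)/45,max(np.linalg.norm(d)/.05,abs(yn-y)/8.59)))
            p,y=pn,yn
if __name__=="__main__":
    a=[float(v) for v in sys.argv[1:]];L=[a[i:i+5] for i in range(0,len(a),5)]
    plan([l[:4] for l in L],[int(l[4]) for l in L])
E
python3 mv.py .464 .332 .12 150 9
```

```text
t 1.9 at [ 0.1257 -0.5097  0.2313] psi 13.9 w 0.0852 F [ 0.1  0.  -0.9] j6 81.1 z [-0. -0. -1.]
  [0.589, -0.818, 0.124, 0,0, -0.336]  rows>=2.0
  [0.782, -0.636, 0.124, 0,0, -0.336]  rows>=2.0
  [0.921, -0.410, 0.124, 0,0, -0.336]  rows>=2.0
  [0.996, -0.155, 0.124, 0,0, -0.336]  rows>=2.0
  [1.002, 0.110, 0.124, 0,0, -0.336]  rows>=2.0
  [0.939, 0.368, 0.124, 0,0, -0.336]  rows>=2.0
  [0.810, 0.600, 0.124, 0,0, -0.336]  rows>=2.0
  [0.626, 0.790, 0.124, 0,0, -0.336]  rows>=2.0
  [0.398, 0.926, 0.124, 0,0, -0.336]  rows>=2.0
```

>>> servo_tool(series=[0.3, -0.41, 0, 0, 0, -0.17, 1, 0.59, -0.82, 0, 0, 0, -0.34, 1])

```text
t: 2.1
tcp_pos: [0.163, -0.4162, 0.2307]
orientation: [[0.872, 0.49, -0.0], [0.49, -0.872, 0.001], [0.0, -0.001, -1.0]]
ft_force: [1.3, 0.0, 0.4]
gripper_width: 0.0853
```

>>> servo_tool(series=[0.4, -0.32, 0.05, 0, 0, -0.17, 1, 0.8, -0.64, 0.1, 0, 0, -0.34, 1])

```text
t: 2.3
tcp_pos: [0.2002, -0.3229, 0.2209]
orientation: [[0.708, 0.706, 0.0], [0.706, -0.708, 0.0], [0.0, -0.0, -1.0]]
ft_force: [2.1, 0.4, 0.5]
gripper_width: 0.0855
```

>>> servo_tool(series=[0.46, -0.2, 0.05, 0, 0, -0.17, 1, 0.92, -0.41, 0.1, 0, 0, -0.34, 1])

```text
t: 2.5
tcp_pos: [0.2355, -0.2298, 0.2111]
orientation: [[0.492, 0.87, 0.001], [0.87, -0.492, -0.0], [0.0, 0.001, -1.0]]
ft_force: [1.0, 0.1, 0.0]
gripper_width: 0.0853
```

>>> servo_tool(series=[0.5, -0.08, 0.05, 0, 0, -0.17, 1, 1, -0.16, 0.1, 0, 0, -0.34, 1])

```text
t: 2.7
tcp_pos: [0.2679, -0.1417, 0.2021]
orientation: [[0.255, 0.967, 0.001], [0.967, -0.255, -0.001], [-0.0, 0.001, -1.0]]
ft_force: [0.3, -0.6, -0.6]
gripper_width: 0.0854
```

>>> servo_tool(series=[0.5, 0.05, 0.05, 0, 0, -0.17, 1, 1, 0.11, 0.1, 0, 0, -0.34, 1])

```text
t: 2.9
tcp_pos: [0.2969, -0.0673, 0.1944]
orientation: [[0.027, 1.0, 0.002], [1.0, -0.027, -0.001], [-0.001, 0.002, -1.0]]
ft_force: [1.0, -0.5, 0.1]
gripper_width: 0.0857
```

>>> servo_tool(series=[0.47, 0.18, 0.05, 0, 0, -0.17, 1, 0.94, 0.37, 0.1, 0, 0, -0.34, 1])

```text
t: 3.1
tcp_pos: [0.3288, 0.0067, 0.1868]
orientation: [[-0.206, 0.978, 0.003], [0.978, 0.206, -0.001], [-0.002, 0.003, -1.0]]
ft_force: [0.2, -0.7, 0.1]
gripper_width: 0.0853
```

>>> servo_tool(series=[0.4, 0.3, 0.05, 0, 0, -0.17, 1, 0.81, 0.6, 0.1, 0, 0, -0.34, 1])

```text
t: 3.3
tcp_pos: [0.3682, 0.0932, 0.1777]
orientation: [[-0.462, 0.887, 0.005], [0.887, 0.462, -0.002], [-0.004, 0.003, -1.0]]
ft_force: [2.1, -1.8, 0.3]
gripper_width: 0.0858
```

```bash
python3 mv.py .464 .332 .08 150 3
```

```text
t 3.3 at [0.3682 0.0932 0.1777] psi 117.5 w 0.0858 F [ 2.1 -1.8  0.3] j6 64.4 z [ 0.0047 -0.0016 -1.    ]
  [0.559, 0.651, 0.326, 0,0, -0.241]  rows>=1.8
  [0.426, 0.744, 0.326, 0,0, -0.241]  rows>=1.8
  [0.279, 0.811, 0.326, 0,0, -0.241]  rows>=1.8
```

>>> servo_tool(series=[0.28, 0.32, 0.1, 0, 0, -0.12, 1, 0.56, 0.65, 0.2, 0, 0, -0.24, 1])

```text
t: 3.5
tcp_pos: [0.4005, 0.1753, 0.1575]
orientation: [[-0.624, 0.782, 0.006], [0.782, 0.624, -0.001], [-0.005, 0.003, -1.0]]
ft_force: [1.5, -0.5, 0.4]
gripper_width: 0.0853
```

>>> servo_tool(series=[0.21, 0.37, 0.1, 0, 0, -0.12, 1, 0.43, 0.74, 0.2, 0, 0, -0.24, 1])

```text
t: 3.7
tcp_pos: [0.432, 0.2572, 0.1371]
orientation: [[-0.762, 0.647, 0.006], [0.647, 0.762, -0.001], [-0.005, 0.003, -1.0]]
ft_force: [1.1, -0.8, 1.3]
gripper_width: 0.0854
```

```bash
cat > st.py <<'E'
from h import *
import sys
from scipy.spatial.transform import Rotation as Rn
def step(x,y,z,psi):
    s=telemetry.get_state();p=s["tcp_pos"];R=s["orientation"];c,q=np.cos(np.radians(psi)),np.sin(np.radians(psi))
    Rt=np.array([[c,q,0],[q,-c,0],[0,0,-1.]]);w=Rn.from_matrix(R.T@Rt).as_rotvec(degrees=True)/45;d=R.T@(np.array([x,y,z])-p)*10
    print("t %.2f at %s psi %.2f w %.1fmm F %s M %s j %s"%(s["t"],p.round(4),np.degrees(np.arctan2(R[1,0],R[0,0])),s["gripper_width"]*1e3,s["ft_force"].round(1),s["wrist_torque"].round(2),s["joint_pos"].round(0)))
    print("  [%.3f, %.3f, %.3f, %.3f, %.3f, %.3f] rows>=%.1f"%(*d,*w,max(np.linalg.norm(d)/.5,np.linalg.norm(w)*45/8.59)))
if __name__=="__main__": step(*[float(v) for v in sys.argv[1:5]])
E
python3 st.py .464 .332 .06 150
```

```text
t 3.70 at [0.432  0.2572 0.1371] psi 139.66 w 85.4mm F [ 1.1 -0.8  1.3] M [-0.01  0.   -0.06] j [ 22.  16. -17.  57.  -0.  62.]
  [0.244, 0.775, 0.772, 0.003, 0.007, -0.230] rows>=2.2
```

>>> servo_tool(series=[0.08, 0.26, 0.26, 0, 0, -0.08, 1, 0.16, 0.52, 0.52, 0, 0, -0.15, 1, 0.244, 0.775, 0.772, 0.003, 0.007, -0.23, 1, 0.244, 0.775, 0.772, 0.003, 0.007, -0.23, 1])

```text
t: 4.1
tcp_pos: [0.4636, 0.3336, 0.0567]
orientation: [[-0.868, 0.497, -0.003], [0.497, 0.868, -0.001], [0.002, -0.003, -1.0]]
ft_force: [-0.3, 0.2, 0.8]
gripper_width: 0.0851
```

```bash
python3 st.py .464 .332 .009 150; python3 - <<'E'
from h import *
for n,b in (("scene",(240,350,110,220)),("top",(160,250,70,170))):
    c=viewer.camera(n);crop(c,*b,5,f"a1_{n}.png")
a=[cv2.resize(cv2.imread(f"pics/a1_{n}.png"),(390,390)) for n in ("scene","top")];cv2.imwrite("pics/a1.png",np.hstack(a))
E
```

```text
t 4.10 at [0.4636 0.3336 0.0567] psi 150.22 w 85.1mm F [-0.3  0.2  0.8] M [-0.04  0.01  0.01] j [ 28.  26. -15.  50.   0.  57.]
  [-0.012, -0.011, 0.477, -0.004, -0.003, 0.005] rows>=1.0
```

View pics/a1.png

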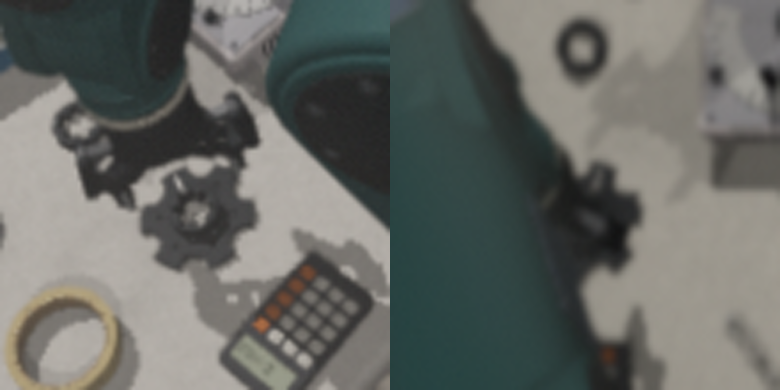

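>>> servo_tool(series=[-0.012, -0.011, 0.24, 0, 0, 0, 1, -0.012, -0.011, 0.475, -0.004, -0.003, 0.005, 1, -0.012, -0.011, 0.475, -0.004, -0.003, 0.005, 0.2], newtons=20)

```text
t: 4.5
tcp_pos: [0.4628, 0.329, 0.0111]
orientation: [[-0.863, 0.505, 0.0], [0.505, 0.863, -0.001], [-0.001, -0.0, -1.0]]
ft_force: [-0.7, -0.6, -0.2]
gripper_width: 0.0732
```

>>> servo_tool(series=[0, 0, 0, 0, 0, 0, -1, 0, 0, 0, 0, 0, 0, -1, 0, 0, 0, 0, 0, 0, -1])

```text
t: 4.8
tcp_pos: [0.4636, 0.329, 0.0129]
orientation: [[-0.863, 0.505, 0.002], [0.505, 0.863, 0.0], [-0.002, 0.001, -1.0]]
ft_force: [-1.5, -3.0, 8.7]
gripper_width: 0.0429
```

```bash
python3 st.py .464 .332 .009 150; python3 - <<'E'
from h import *
c=viewer.camera("scene");crop(c,255,330,130,205,8,"a2.png")
E
python3 st.py .464 .332 .009 150
```

```text
t 4.80 at [0.4636 0.329  0.0129] psi 149.67 w 42.9mm F [-1.5 -3.   8.7] M [-0.41  0.24  0.01] j [ 27.  28. -19.  43.  -0.  58.]
  [0.011, 0.028, 0.039, 0.002, 0.003, -0.007] rows>=0.1
t 4.85 at [0.4636 0.3291 0.0128] psi 149.68 w 43.1mm F [-1.4 -2.   8.7] M [-0.42  0.31 -0.03] j [ 27.  28. -19.  43.  -0.  58.]
  [0.011, 0.027, 0.038, 0.002, 0.003, -0.007] rows>=0.1
```

View pics/a2.png

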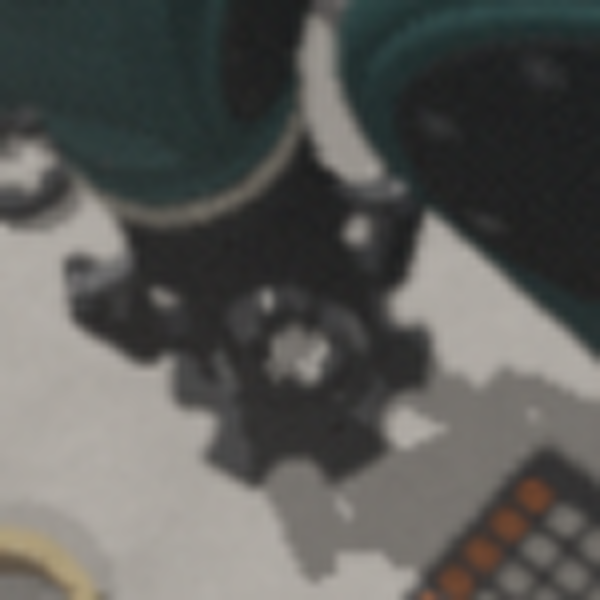

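>>> servo_tool(series=[0, 0, 0, 0, 0, 0, 0.45, 0, 0, 0, 0, 0, 0.2, 0.45, 0, 0, 0, 0, 0, 0.4, 0.45, 0.01, 0, 0, 0, 0, 0.6, 0.45, 0.01, 0, 0, 0, 0, 0.8, 0.45, 0.01, 0, 0, 0, 0, 1, 0.45])

```text
t: 5.45
tcp_pos: [0.4631, 0.3297, 0.0137]
orientation: [[-0.281, 0.96, 0.003], [0.96, 0.281, 0.0], [-0.0, 0.003, -1.0]]
ft_force: [-0.7, -0.5, -0.6]
gripper_width: 0.0618
```

```bash
python3 st.py .4626 .3297 .0095 60
```

```text
t 5.45 at [0.4631 0.3297 0.0137] psi 106.34 w 61.8mm F [-0.7 -0.5 -0.6] M [-0.01  0.01 -0.  ] j [ 27.  28. -19.  43.  -0. 101.]
  [0.001, -0.005, 0.042, 0.004, -0.001, 1.030] rows>=5.4
```

>>> servo_tool(series=[0, 0, 0, 0, 0, 0.2, 0.45, 0, 0, 0, 0, 0, 0.4, 0.45, 0, -0.005, 0.02, 0.002, 0, 0.6, 0.45, 0, -0.005, 0.042, 0.004, 0, 0.8, 0.45, 0, -0.005, 0.042, 0.004, 0, 1, 0.45, 0, -0.005, 0.042, 0.004, 0, 1, 0.45, 0, -0.005, 0.042, 0.004, 0, 1, -1, 0, -0.005, 0.042, 0.004, 0, 1, -1], newtons=40)

```text
t: 6.25
tcp_pos: [0.4629, 0.3297, 0.0105]
orientation: [[0.478, 0.878, 0.001], [0.878, -0.478, 0.001], [0.002, 0.001, -1.0]]
ft_force: [-0.9, -0.2, 6.7]
gripper_width: 0.0419
```

>>> servo_tool(series=[0, 0, 0, 0, 0, 0, -1, 0, 0, 0, 0, 0, 0, -1])

```text
t: 6.45
tcp_pos: [0.4631, 0.3298, 0.0108]
orientation: [[0.477, 0.879, 0.002], [0.879, -0.477, 0.002], [0.002, 0.001, -1.0]]
ft_force: [0.4, -0.4, -1.9]
gripper_width: 0.0423
```

```bash
python3 st.py .4626 .3297 .1 60
```

```text
t 6.45 at [0.4631 0.3298 0.0108] psi 61.51 w 42.3mm F [ 0.4 -0.4 -1.9] M [-0.03  0.01 -0.06] j [ 27.  28. -19.  43.   0. 146.]
  [-0.001, -0.003, -0.892, 0.001, -0.003, 0.034] rows>=1.8
```

>>> servo_tool(series=[0, 0, -0.3, 0, 0, 0, -1, 0, 0, -0.7, 0, 0, 0, -1, 0, 0, -1, 0, 0, 0.04, -1], newtons=60)

```text
t: 6.75
tcp_pos: [0.463, 0.3297, 0.1128]
orientation: [[0.504, 0.864, 0.002], [0.864, -0.504, 0.002], [0.003, 0.001, -1.0]]
ft_force: [0.8, 0.5, -1.9]
gripper_width: 0.0414
```

```bash
python3 mv.py .631 .0046 .16 48.2 4
```

```text
t 6.75 at [0.463  0.3297 0.1128] psi 59.8 w 0.0414 F [ 0.8  0.5 -1.9] j6 147.5 z [ 0.0025  0.0018 -1.    ]
  [-0.490, 0.772, -0.118, 0,0, 0.064]  rows>=1.8
  [-0.451, 0.796, -0.118, 0,0, 0.064]  rows>=1.8
  [-0.410, 0.818, -0.118, 0,0, 0.064]  rows>=1.8
  [-0.369, 0.837, -0.118, 0,0, 0.064]  rows>=1.8
```

>>> servo_tool(series=[-0.24, 0.38, -0.25, 0, 0, 0.03, -1, -0.49, 0.77, -0.48, 0, 0, 0.06, -1])

```text
t: 6.95
tcp_pos: [0.5031, 0.2516, 0.1605]
orientation: [[0.542, 0.841, 0.003], [0.841, -0.542, 0.002], [0.004, 0.002, -1.0]]
ft_force: [1.0, 1.3, -0.8]
gripper_width: 0.0415
```

>>> servo_tool(series=[-0.22, 0.4, 0, 0, 0, 0.03, -1, -0.45, 0.8, 0, 0, 0, 0.06, -1])

```text
t: 7.15
tcp_pos: [0.547, 0.1689, 0.1615]
orientation: [[0.58, 0.814, 0.005], [0.814, -0.58, 0.003], [0.005, 0.003, -1.0]]
ft_force: [0.3, 0.3, -1.9]
gripper_width: 0.0415
```

>>> servo_tool(series=[-0.2, 0.41, 0, 0, 0, 0.03, -1, -0.41, 0.82, 0, 0, 0, 0.06, -1])

```text
t: 7.35
tcp_pos: [0.5906, 0.0861, 0.1617]
orientation: [[0.618, 0.786, 0.006], [0.786, -0.618, 0.003], [0.005, 0.003, -1.0]]
ft_force: [0.3, -0.1, -1.0]
gripper_width: 0.0413
```

```bash
python3 st.py .631 .0046 .15 48.2
```

```text
t 7.35 at [0.5906 0.0861 0.1617] psi 51.81 w 41.3mm F [ 0.3 -0.1 -1. ] M [ 0.   -0.05 -0.01] j [  0.  23.  -1.  65.   0. 129.]
  [-0.391, 0.821, 0.117, 0.003, -0.007, 0.080] rows>=1.8
```

>>> servo_tool(series=[-0.2, 0.41, 0.06, 0, -0.003, 0.04, -1, -0.39, 0.82, 0.117, 0.003, -0.007, 0.08, -1, -0.39, 0.82, 0.117, 0.003, -0.007, 0.08, -1, -0.39, 0.82, 0.117, 0.003, -0.007, 0.08, -1])

```text
t: 7.75
tcp_pos: [0.631, 0.0039, 0.1494]
orientation: [[0.667, 0.745, -0.001], [0.745, -0.667, 0.0], [-0.0, -0.001, -1.0]]
ft_force: [-0.4, 1.0, -1.7]
gripper_width: 0.0414
```

```bash
python3 - <<'E'
from ov import *
out={}
for n in ("scene","top"):
    c=viewer.camera(n);out[n]=dict(c,imagef=c["image"].astype(float))
pickle.dump(out,open("c2.pkl","wb"))
crop(out["scene"],140,230,150,240,4,"b1_scene.png");crop(out["top"],110,200,160,250,4,"b1_top.png")
cv2.imwrite("pics/b1.png",np.hstack([cv2.imread(f"pics/b1_{n}.png") for n in ("scene","top")]))
E
python3 st.py .631 .0046 .15 48.2
```

```text
t 7.85 at [0.6306 0.0055 0.1501] psi 48.27 w 41.6mm F [-0.5  0.5 -0.8] M [ 0.02 -0.02  0.02] j [ -7.  27.   4.  66.   0. 125.]
  [-0.004, 0.009, 0.001, -0.000, -0.000, 0.002] rows>=0.0
```

View pics/b1.png

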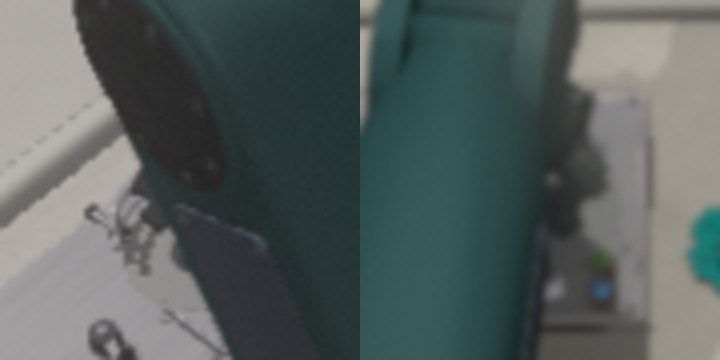

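```bash
python3 - <<'E'
from fitp import *
import fitp
out=pickle.load(open("c2.pkl","rb"))
c=out["top"];box=(128,175,208,232)
I=c["imagef"][box[0]:box[1],box[2]:box[3]].mean(2)
z0=.1393
o,d,sh=ssrays(c,box,3);f,zb=wheel_inside("wide",.048)
def mask(p):
    hit=np.zeros(len(d),bool)
    for z in np.arange(zb,-.0001,-.001):
        t=(z0+z-o[2])/d[:,2];P=o[:2]+d[:,:2]*t[:,None];hit|=f(p[0],p[1],p[2],P[:,0],P[:,1],z)
    return gaussian_filter(hit.reshape(sh).astype(float).reshape(box[1]-box[0],3,box[3]-box[2],3).mean((1,3)),1)
a=np.radians(-29)
V=np.ones(I.shape,bool);V[:10]=False;V[:,:2]=False
best=[]
for x in np.arange(.622,.641,.001):
    for y in np.arange(-.006,.013,.001):
        m=mask((x,y,a));A=np.c_[m[V],np.ones(V.sum())];s,*_=np.linalg.lstsq(A,I[V],rcond=None);e=I[V]-A@s;best.append((np.sqrt(np.mean(np.minimum(e**2,900))),x,y,*s))
best.sort()
for b in best[:6]:print(np.round(b,4))
m=mask((best[0][1],best[0][2],a))
v=np.hstack([cv2.resize(np.clip(k,0,255).astype(np.uint8),None,fx=8,fy=8,interpolation=cv2.INTER_CUBIC) for k in (I*1.7,255-m*200)]);cv2.imwrite("pics/b2.png",v)
E
```

```text
[ 15.9557   0.631   -0.002  -66.8571 115.2352]
[ 15.9692   0.632   -0.002  -66.9729 115.2177]
[ 15.9864   0.633   -0.002  -67.0375 115.2568]
[ 15.9878   0.632   -0.003  -66.2212 115.5384]
[ 16.014    0.633   -0.003  -66.3044 115.5345]
[ 16.0237   0.63    -0.002  -66.7583 115.1834]
```

View pics/b2.png

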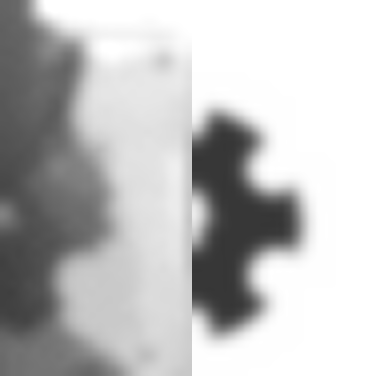

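```bash
python3 - <<'E'
from fitp import *
out=pickle.load(open("c2.pkl","rb"));c=out["top"]
for nm,(u,v) in dict(dot=(5,212),tip=(112,235),tip2=(95,150),pock=(58,270),t3=(55,310)).items():
    p=at_z(c,128+v/8-.5,208+u/8-.5,.146);print(nm,p[:2], "rel", p[:2]-[.6306,.0055], np.linalg.norm(p[:2]-[.6306,.0055]), np.degrees(np.arctan2(p[1]-.0055,p[0]-.6306)))
im=unwarp(c,.6306,.0055,.146,.07,.0003);v=np.clip(im*1.8,0,255).astype(np.uint8)[:,:,::-1].copy()
k=v.shape[0]//2;cv2.circle(v,(k,k),int(.052/.0003),(0,0,255),1)
for i in range(6):
    a=np.radians(-29+60*i);cv2.line(v,(k,k),(int(k-.052*np.sin(a)/.0003),int(k-.052*np.cos(a)/.0003)),(0,255,0) if i else (0,0,255),1)
cv2.imwrite("pics/b3.png",v)
E
```

```text
dot [ 0.6356 -0.0094] rel [ 0.005  -0.0149] 0.015741803058400842 -71.61566845980849
tip [ 0.6243 -0.0558] rel [-0.0063 -0.0613] 0.061647226049879086 -95.8295376958395
tip2 [ 0.6628 -0.0485] rel [ 0.0322 -0.054 ] 0.06292428331704432 -59.19048771267923
pock [ 0.6091 -0.0324] rel [-0.0215 -0.0379] 0.04361062640067487 -119.5310237864241
t3 [ 0.5913 -0.0311] rel [-0.0393 -0.0366] 0.0537338812637861 -137.00422181399102
```

View pics/b3.png

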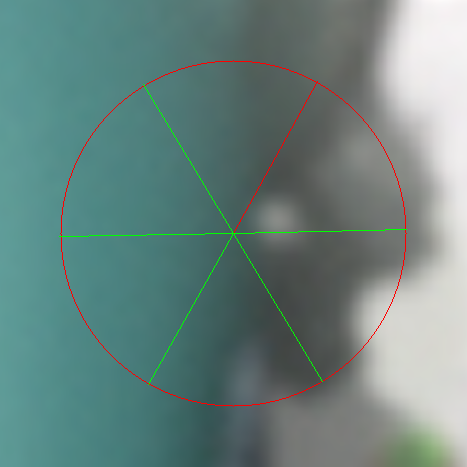

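>>> servo_tool(series=[-0.004, 0.009, 0.12, 0, 0, 0.002, -1, -0.004, 0.009, 0.26, 0, 0, 0.002, -1, -0.004, 0.009, 0.28, 0, 0, 0.002, -1, -0.004, 0.009, 0.3, 0, 0, 0.002, -1])

```text
t: 8.25
tcp_pos: [0.6306, 0.0053, 0.1199]
orientation: [[0.666, 0.746, -0.001], [0.746, -0.666, 0.0], [-0.0, -0.001, -1.0]]
ft_force: [-0.4, 1.0, 1.0]
gripper_width: 0.0413
```

```bash
python3 st.py .631 .0046 .113 48.2
```

```text
t 8.25 at [0.6306 0.0053 0.1199] psi 48.24 w 41.3mm F [-0.4  1.   1. ] M [0.29 0.06 0.04] j [ -7.  28.   0.  62.   0. 125.]
  [-0.003, 0.008, 0.069, -0.001, 0.000, 0.001] rows>=0.1
```

>>> servo_tool(series=[0, 0, 0.02, 0, 0, 0, -1, 0, 0, 0.04, 0, 0, 0, -1])

```text
t: 8.45
tcp_pos: [0.6311, 0.0059, 0.1165]
orientation: [[0.666, 0.746, 0.001], [0.746, -0.666, 0.001], [0.002, 0.0, -1.0]]
ft_force: [1.2, 4.7, 7.4]
gripper_width: 0.0413
```

```bash
python3 st.py .631 .0046 .113 48.2
```

```text
t 8.45 at [0.6311 0.0059 0.1165] psi 48.28 w 41.3mm F [1.2 4.7 7.4] M [ 1.23 -0.05 -0.02] j [ -7.  28.   0.  62.   0. 125.]
  [-0.011, 0.008, 0.035, 0.000, -0.002, 0.002] rows>=0.1
```

>>> servo_tool(series=[0.008, -0.006, 0.02, 0, 0, 0, -1, 0.01, -0.008, 0.05, 0, 0, 0, -1])

```text
t: 8.65
tcp_pos: [0.6313, 0.0072, 0.1116]
orientation: [[0.665, 0.746, 0.002], [0.746, -0.665, 0.001], [0.002, 0.001, -1.0]]
ft_force: [0.9, 1.2, -0.6]
gripper_width: 0.0412
```

```bash
python3 st.py .631 .0046 .113 48.2
```

```text
t 8.65 at [0.6313 0.0072 0.1116] psi 48.28 w 41.2mm F [ 0.9  1.2 -0.6] M [ 0.26 -0.1  -0.01] j [ -7.  28.  -0.  61.   0. 125.]
  [-0.022, 0.015, -0.014, 0.001, -0.002, 0.002] rows>=0.1
```

>>> servo_tool(series=[0.002, -0.002, 0.1, 0, 0, 0, -1, 0.002, -0.002, 0.2, 0, 0, 0, -1, 0.002, -0.002, 0.3, 0, 0, 0, -1])

```text
t: 8.95
tcp_pos: [0.6311, 0.0075, 0.0803]
orientation: [[0.665, 0.746, 0.001], [0.746, -0.665, 0.001], [0.001, 0.0, -1.0]]
ft_force: [-0.5, 1.2, -0.7]
gripper_width: 0.0412
```

```bash
python3 st.py .6313 .0075 .072 48.2
```

```text
t 8.95 at [0.6311 0.0075 0.0803] psi 48.28 w 41.2mm F [-0.5  1.2 -0.7] M [ 0.26 -0.14  0.04] j [ -7.  30.  -3.  57.   0. 125.]
  [0.001, 0.002, 0.083, 0.000, -0.002, 0.002] rows>=0.2
```

>>> servo_tool(series=[0.002, -0.002, 0.04, 0, 0, 0, -1, 0.002, -0.002, 0.08, 0, 0, 0, -1, 0.002, -0.002, 0.09, 0, 0, 0, -1, 0.002, -0.002, 0.09, 0, 0, 0, -1])

```text
t: 9.35
tcp_pos: [0.6308, 0.0078, 0.0726]
orientation: [[0.665, 0.746, 0.001], [0.746, -0.665, 0.001], [0.001, 0.001, -1.0]]
ft_force: [-7.4, 1.5, 17.9]
gripper_width: 0.0416
```

```bash
python3 st.py .6313 .0075 .072 48.2
```

```text
t 9.35 at [0.6308 0.0078 0.0726] psi 48.28 w 41.6mm F [-7.4  1.5 17.9] M [ 0.35  1.62 -0.01] j [ -7.  30.  -4.  56.   0. 125.]
  [0.001, 0.006, 0.006, 0.001, -0.002, 0.002] rows>=0.0
```

>>> servo_tool(series=[0, 0, -0.01, 0, 0, 0, 0.45, 0, 0, -0.01, 0, 0, 0, 0.45, 0, 0, -0.2, 0, 0, 0, 0.45, 0, 0, -0.6, 0, 0, 0, 0.45, 0, 0, -0.9, 0, 0, 0, 1])

```text
t: 9.85
tcp_pos: [0.6307, 0.0077, 0.1641]
orientation: [[0.666, 0.746, 0.002], [0.746, -0.666, 0.0], [0.001, 0.001, -1.0]]
ft_force: [0.8, -0.3, -0.6]
gripper_width: 0.0746
```

```bash
python3 mv.py .6164 .3468 .13 60 4
```

```text
t 9.85 at [0.6307 0.0077 0.1641] psi 48.3 w 0.0746 F [ 0.8 -0.3 -0.6] j6 125.0 z [ 0.0018  0.0004 -1.    ]
  [0.609, -0.591, 0.085, 0,0, -0.065]  rows>=1.7
  [0.638, -0.559, 0.085, 0,0, -0.065]  rows>=1.7
  [0.666, -0.526, 0.085, 0,0, -0.065]  rows>=1.7
  [0.692, -0.491, 0.085, 0,0, -0.065]  rows>=1.7
```

>>> servo_tool(series=[0.4, -0.4, 0, 0, 0, -0.04, 1, 0.81, -0.79, 0, 0, 0, -0.09, 1, 0.81, -0.79, 0, 0, 0, -0.09, 1])

```text
t: 10.15
tcp_pos: [0.6252, 0.1244, 0.1642]
orientation: [[0.608, 0.794, 0.002], [0.794, -0.608, 0.001], [0.002, 0.001, -1.0]]
ft_force: [-0.7, -1.3, -0.5]
gripper_width: 0.0854
```

>>> servo_tool(series=[0.42, -0.36, 0, 0, 0, -0.04, 1, 0.84, -0.73, 0, 0, 0, -0.09, 1, 0.84, -0.73, 0.1, 0, 0, -0.09, 1])

```text
t: 10.45
tcp_pos: [0.6182, 0.2393, 0.1549]
orientation: [[0.547, 0.837, 0.004], [0.837, -0.547, 0.002], [0.004, 0.002, -1.0]]
ft_force: [-0.2, -1.2, 0.3]
gripper_width: 0.0853
```

```bash
python3 - <<'E'
from ov import *
out={}
for n in ("scene","top"):
    c=viewer.camera(n);out[n]=dict(c,imagef=c["image"].astype(float))
pickle.dump(out,open("c3.pkl","wb"))
crop(out["scene"],165,245,160,240,5,"d1_scene.png");crop(out["top"],120,200,170,250,5,"d1_top.png")
cv2.imwrite("pics/d1.png",np.hstack([cv2.imread(f"pics/d1_{n}.png") for n in ("scene","top")]))
E
python3 mv.py .6164 .3468 .06 60 2
```

```text
t 10.55 at [0.6175 0.2372 0.1527] psi 56.7 w 0.0856 F [-0.3 -0.  -0.5] j6 137.2 z [-0.      0.0006 -1.    ]
  [0.455, -0.305, 0.464, 0,0, -0.036]  rows>=1.4
  [0.464, -0.292, 0.464, 0,0, -0.036]  rows>=1.4
```

View pics/d1.png

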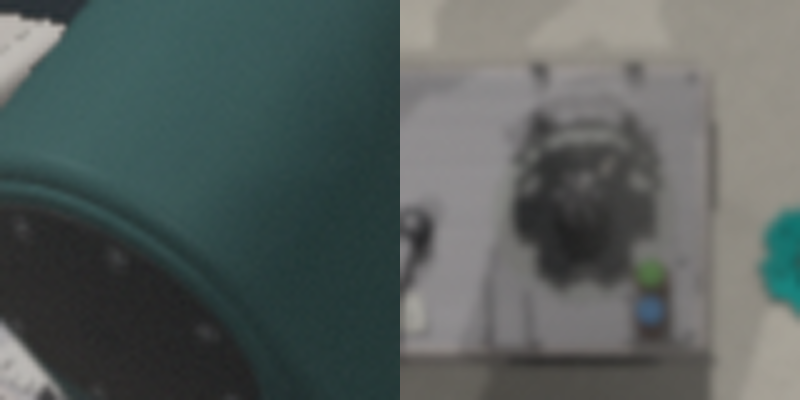

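>>> servo_tool(series=[0.3, -0.2, 0.3, 0, 0, -0.02, 1, 0.62, -0.4, 0.62, 0, 0, -0.05, 1, 0.92, -0.6, 0.93, 0, 0, -0.07, 1, 0.92, -0.6, 0.93, 0, 0, -0.07, 1])

```text
t: 10.95
tcp_pos: [0.6158, 0.3482, 0.055]
orientation: [[0.5, 0.866, -0.006], [0.866, -0.5, -0.002], [-0.004, -0.004, -1.0]]
ft_force: [-1.2, -1.3, 0.1]
gripper_width: 0.0853
```

```bash
python3 st.py .6164 .3468 .005 60;  python3 - <<'E'
from ov import *
c=viewer.camera("scene");crop(c,235,310,95,170,6,"e1.png");c=viewer.camera("top");crop(c,135,210,80,155,6,"e2.png")
cv2.imwrite("pics/e.png",np.hstack([cv2.imread(f"pics/e{n}.png") for n in (1,2)])[:, :])
E
```

```text
t 10.95 at [0.6158 0.3482 0.055 ] psi 60.01 w 85.3mm F [-1.2 -1.3  0.1] M [-0.06  0.07  0.02] j [ 23.  38.   9.  61.   0. 143.]
  [-0.007, 0.015, 0.500, -0.005, 0.005, 0.000] rows>=1.0
```

View pics/e.png

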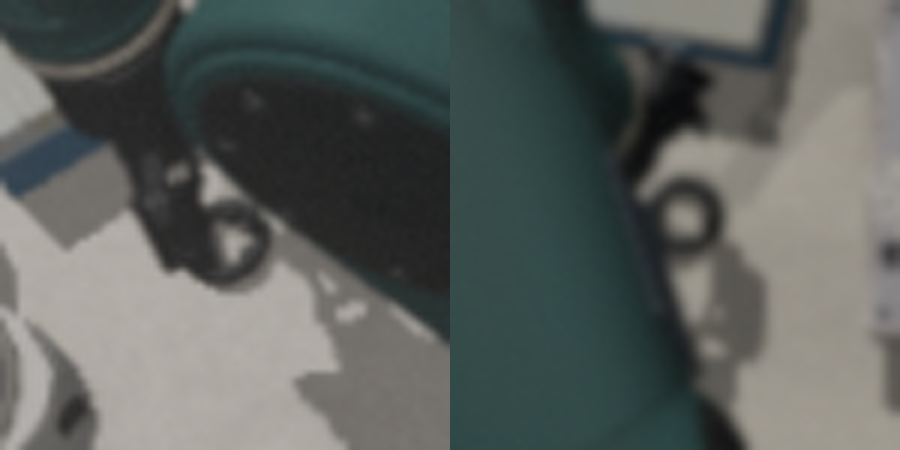

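>>> servo_tool(series=[-0.007, 0.015, 0.25, -0.005, 0.005, 0, 1, -0.007, 0.015, 0.51, -0.005, 0.005, 0, 1, -0.007, 0.015, 0.51, -0.005, 0.005, 0, 0.6, -0.007, 0.015, 0.51, -0.005, 0.005, 0, 0.3], newtons=20)

```text
t: 11.45
tcp_pos: [0.6196, 0.3434, 0.0095]
orientation: [[0.504, 0.864, 0.005], [0.864, -0.504, 0.001], [0.003, 0.004, -1.0]]
ft_force: [0.4, -0.1, -0.3]
gripper_width: 0.059
```

```bash
python3 st.py .6164 .3468 .004 60
```

```text
t 11.45 at [0.6196 0.3434 0.0095] psi 59.77 w 59.0mm F [ 0.4 -0.1 -0.3] M [-0.04 -0.01  0.04] j [ 22.  40.   4.  54.  -0. 143.]
  [0.013, -0.045, 0.055, 0.005, -0.004, -0.005] rows>=0.1
```

>>> servo_tool(series=[0.013, -0.045, 0.055, 0.005, -0.004, 0, 0.3, 0.013, -0.045, 0.055, 0.005, -0.004, 0, 0.3])

```text
t: 11.65
tcp_pos: [0.6168, 0.3469, 0.005]
orientation: [[0.504, 0.864, 0.001], [0.864, -0.504, 0.001], [0.001, 0.0, -1.0]]
ft_force: [0.0, 0.2, -1.0]
gripper_width: 0.0555
```

```bash
python3 st.py .6164 .3468 .004 60
```

```text
t 11.65 at [0.6168 0.3469 0.005 ] psi 59.75 w 55.5mm F [ 0.   0.2 -1. ] M [-0.04  0.08 -0.  ] j [ 23.  40.   4.  54.   0. 143.]
  [-0.003, -0.002, 0.010, 0.001, -0.001, -0.006] rows>=0.0
```

Squeeze 1 at ψ=60.

>>> servo_tool(series=[0, 0, 0.01, 0, 0, 0, -1, 0, 0, 0.01, 0, 0, 0, -1, 0, 0, 0.01, 0, 0, 0, -1])

```text
t: 11.95
tcp_pos: [0.6169, 0.3471, 0.0051]
orientation: [[0.504, 0.864, 0.002], [0.864, -0.504, 0.001], [0.002, 0.001, -1.0]]
ft_force: [-1.4, -1.2, 5.9]
gripper_width: 0.0488
```

```bash
python3 st.py .6164 .3468 .004 60
```

```text
t 11.95 at [0.6169 0.3471 0.0051] psi 59.76 w 48.8mm F [-1.4 -1.2  5.9] M [-0.22  0.5  -0.03] j [ 23.  40.   4.  54.   0. 143.]
  [-0.005, -0.003, 0.011, 0.001, -0.002, -0.005] rows>=0.0
```

>>> servo_tool(series=[0, 0, 0, 0, 0, 0, 0.65, 0, 0, 0, 0, 0, -0.1, 0.65, 0, 0, 0, 0, 0, -0.3, 0.65, 0, 0, 0, 0, 0, -0.5, 0.65, 0, 0, 0, 0, 0, -0.7, 0.65, 0, 0, 0, 0, 0, -0.9, 0.65, 0, 0, 0, 0, 0, -1, 0.65])

```text
t: 12.65
tcp_pos: [0.6171, 0.3472, 0.0054]
orientation: [[-0.261, 0.965, 0.002], [0.965, 0.261, 0.001], [0.001, 0.003, -1.0]]
ft_force: [-0.7, -0.2, -0.5]
gripper_width: 0.0706
```

>>> servo_tool(series=[0, 0, 0, 0, 0, -0.2, 0.65, 0, 0, 0, 0, 0, -0.4, 0.65, 0, 0, 0, 0, 0, -0.6, 0.5, 0, 0, 0, 0, 0, -0.8, 0.4, 0, 0, 0, 0, 0, -1, 0.4, 0, 0, 0, 0, 0, -1, 0.4])

```text
t: 13.25
tcp_pos: [0.6173, 0.3473, 0.0058]
orientation: [[-0.87, 0.493, 0.003], [0.493, 0.87, 0.001], [-0.002, 0.003, -1.0]]
ft_force: [0.6, -0.0, 1.0]
gripper_width: 0.0595
```

```bash
python3 st.py .6169 .3471 .004 150
```

```text
t 13.25 at [0.6173 0.3473 0.0058] psi 150.44 w 59.5mm F [ 0.6 -0.   1. ] M [ 0.03  0.   -0.01] j [23. 40.  4. 54.  0. 52.]
  [0.002, -0.004, 0.018, 0.003, 0.002, 0.010] rows>=0.1
```

>>> servo_tool(series=[0.002, -0.004, 0.018, 0.003, 0.002, 0, 0.4, 0.002, -0.004, 0.018, 0.003, 0.002, 0, -1, 0.002, -0.004, 0.018, 0.003, 0.002, 0, -1, 0.002, -0.004, 0.018, 0.003, 0.002, 0, -1], newtons=40)

```text
t: 13.65
tcp_pos: [0.617, 0.3471, 0.0044]
orientation: [[-0.869, 0.494, 0.001], [0.494, 0.869, 0.0], [-0.0, 0.001, -1.0]]
ft_force: [-2.3, -1.0, 6.1]
gripper_width: 0.0473
```

```bash
python3 st.py .6169 .3471 .1 150
```

```text
t 13.65 at [0.617  0.3471 0.0044] psi 150.36 w 47.3mm F [-2.3 -1.   6.1] M [-0.18  0.4  -0.04] j [23. 40.  4. 54. -0. 52.]
  [0.000, -0.000, -0.956, 0.001, 0.001, 0.008] rows>=1.9
```

>>> servo_tool(series=[0, 0, -0.3, 0, 0, 0.1, -1, 0, 0, -0.7, 0, 0, 0.25, -1, 0, 0, -1, 0, 0, 0.4, -1], newtons=60)

```text
t: 13.95
tcp_pos: [0.6171, 0.3472, 0.1065]
orientation: [[-0.669, 0.743, 0.002], [0.743, 0.669, 0.001], [-0.001, 0.002, -1.0]]
ft_force: [0.5, -0.7, -0.7]
gripper_width: 0.0467
```

```bash
python3 mv.py .6308 .0075 .15 84.4 4
```

```text
t 13.95 at [0.6171 0.3472 0.1065] psi 132.0 w 0.0467 F [ 0.5 -0.7 -0.7] j6 70.8 z [ 0.0016  0.0006 -1.    ]
  [-0.654, -0.543, -0.109, 0,0, 0.265]  rows>=1.7
  [-0.752, -0.396, -0.109, 0,0, 0.265]  rows>=1.7
  [-0.817, -0.233, -0.109, 0,0, 0.265]  rows>=1.7
  [-0.848, -0.059, -0.109, 0,0, 0.265]  rows>=1.7
```

>>> servo_tool(series=[-0.32, -0.27, -0.2, 0, 0, 0.13, -1, -0.65, -0.54, -0.44, 0, 0, 0.26, -1])

```text
t: 14.15
tcp_pos: [0.6201, 0.2625, 0.1512]
orientation: [[-0.502, 0.865, 0.002], [0.865, 0.502, 0.001], [-0.0, 0.002, -1.0]]
ft_force: [0.5, -0.8, 0.1]
gripper_width: 0.0466
```

>>> servo_tool(series=[-0.37, -0.2, 0, 0, 0, 0.13, -1, -0.75, -0.4, 0, 0, 0, 0.26, -1])

```text
t: 14.35
tcp_pos: [0.6233, 0.1762, 0.1521]
orientation: [[-0.311, 0.95, 0.003], [0.95, 0.311, 0.001], [-0.0, 0.004, -1.0]]
ft_force: [-0.1, 0.1, -1.0]
gripper_width: 0.0467
```

>>> servo_tool(series=[-0.4, -0.12, 0, 0, 0, 0.13, -1, -0.82, -0.23, 0, 0, 0, 0.26, -1])

```text
t: 14.55
tcp_pos: [0.6267, 0.0895, 0.1523]
orientation: [[-0.106, 0.994, 0.004], [0.994, 0.106, 0.001], [0.0, 0.004, -1.0]]
ft_force: [1.3, 0.2, -0.3]
gripper_width: 0.0464
```

```bash
python3 st.py .6308 .0075 .13 84.4
```

```text
t 14.55 at [0.6267 0.0895 0.1523] psi 96.09 w 46.4mm F [ 1.3  0.2 -0.3] M [-0.06 -0.05  0.02] j [ 1. 27.  4. 67.  0. 85.]
  [-0.820, -0.047, 0.222, 0.005, -0.001, 0.260] rows>=1.7
```

>>> servo_tool(series=[-0.4, -0.02, 0.1, 0.002, 0, 0.13, -1, -0.82, -0.047, 0.222, 0.005, 0, 0.26, -1, -0.82, -0.047, 0.222, 0.005, 0, 0.26, -1, -0.82, -0.047, 0.222, 0.005, 0, 0.26, -1])

```text
t: 14.95
tcp_pos: [0.6306, 0.0068, 0.1298]
orientation: [[0.1, 0.995, -0.001], [0.995, -0.1, 0.001], [0.001, -0.001, -1.0]]
ft_force: [0.3, -0.4, -1.2]
gripper_width: 0.0465
```

```bash
python3 st.py .6308 .0075 .113 84.4
```

```text
t 14.95 at [0.6306 0.0068 0.1298] psi 84.29 w 46.5mm F [ 0.3 -0.4 -1.2] M [0.01 0.04 0.04] j [-7. 28.  1. 64.  0. 89.]
  [0.007, 0.001, 0.168, -0.001, -0.001, -0.003] rows>=0.3
```

>>> servo_tool(series=[0.007, 0, 0.08, 0, 0, 0, -1, 0.007, 0, 0.14, 0, 0, 0, -1, 0.007, 0, 0.16, 0, 0, 0, -1, 0.007, 0, 0.18, 0, 0, 0, -1, 0.007, 0, 0.18, 0, 0, 0, -1])

```text
t: 15.45
tcp_pos: [0.6307, 0.0079, 0.1116]
orientation: [[0.099, 0.995, -0.001], [0.995, -0.099, 0.001], [0.001, -0.001, -1.0]]
ft_force: [-0.0, 0.2, -0.3]
gripper_width: 0.0465
```

```bash
python3 st.py .6308 .0075 .106 84.4
```

```text
t 15.45 at [0.6307 0.0079 0.1116] psi 84.32 w 46.5mm F [-0.   0.2 -0.3] M [ 0.04 -0.03 -0.  ] j [-7. 29. -0. 61.  0. 89.]
  [-0.004, 0.002, 0.056, -0.001, -0.001, -0.002] rows>=0.1
```

No contact force yet; continue down carefully.

>>> servo_tool(series=[0, 0, 0.025, 0, 0, 0, -1, 0, 0, 0.05, 0, 0, 0, -1, 0, 0, 0.07, 0, 0, 0, -1])

```text
t: 15.75
tcp_pos: [0.631, 0.0079, 0.1046]
orientation: [[0.099, 0.995, 0.0], [0.995, -0.099, 0.001], [0.001, -0.0, -1.0]]
ft_force: [2.7, 0.1, 0.4]
gripper_width: 0.0465
```

```bash
python3 st.py .6308 .0075 .088 84.4
```

```text
t 15.75 at [0.631  0.0079 0.1046] psi 84.32 w 46.5mm F [2.7 0.1 0.4] M [ 0.08 -0.52 -0.05] j [-7. 29. -1. 60.  0. 89.]
  [-0.005, -0.002, 0.166, -0.000, -0.002, -0.002] rows>=0.3
```

>>> servo_tool(series=[0, 0.004, 0.06, 0, 0, 0, -1, 0, 0.004, 0.12, 0, 0, 0, -1, 0, 0.004, 0.165, 0, 0, 0, -1, 0, 0.004, 0.175, 0, 0, 0, -1, 0, 0.004, 0.175, 0, 0, 0, -1])

```text
t: 16.25
tcp_pos: [0.6313, 0.0079, 0.0884]
orientation: [[0.099, 0.995, 0.001], [0.995, -0.099, 0.001], [0.001, 0.001, -1.0]]
ft_force: [-7.7, 0.5, 21.4]
gripper_width: 0.0465
```

```bash
python3 st.py .6308 .0075 .088 84.4
```

```text
t 16.25 at [0.6313 0.0079 0.0884] psi 84.32 w 46.5mm F [-7.7  0.5 21.4] M [0.12 1.69 0.02] j [-7. 29. -3. 58.  0. 89.]
  [-0.004, -0.005, 0.004, 0.001, -0.001, -0.002] rows>=0.0
```

>>> servo_tool(series=[0, 0, -0.01, 0, 0, 0, 0.65, 0, 0, -0.01, 0, 0, 0, 0.65, 0, 0, -0.2, 0, 0, 0, 0.65, 0, 0, -0.6, 0, 0, 0, 0.65, 0, 0, -0.8, 0, 0, 0, 1])

```text
t: 16.75
tcp_pos: [0.6317, 0.0078, 0.1706]
orientation: [[0.099, 0.995, 0.003], [0.995, -0.099, 0.001], [0.001, 0.003, -1.0]]
ft_force: [-0.1, 0.6, -0.1]
gripper_width: 0.083
```

```bash
python3 - <<'E'
from fitp import *
out={}
for n in ("scene","top"):
    c=viewer.camera(n);out[n]=dict(c,imagef=c["image"].astype(float))
pickle.dump(out,open("c4.pkl","wb"))
crop(out["scene"],150,250,220,320,4,"f1.png");crop(out["top"],170,250,230,330,4,"f2.png")
a=[cv2.resize(cv2.imread(f"pics/f{n}.png"),(400,400)) for n in (1,2)];cv2.imwrite("pics/f.png",np.hstack(a))
E
python3 mv.py .453 -.235 .16 84 3
```

```text
t 16.85 at [0.6325 0.0077 0.171 ] psi 84.3 w 0.085 F [-0.4  0.9 -0.3] j6 89.0 z [ 0.005   0.0004 -1.    ]
  [-0.864, -0.515, 0.037, 0,0, 0.002]  rows>=2.0
  [-0.865, -0.514, 0.037, 0,0, 0.002]  rows>=2.0
  [-0.866, -0.512, 0.037, 0,0, 0.002]  rows>=2.0
```

View pics/f.png

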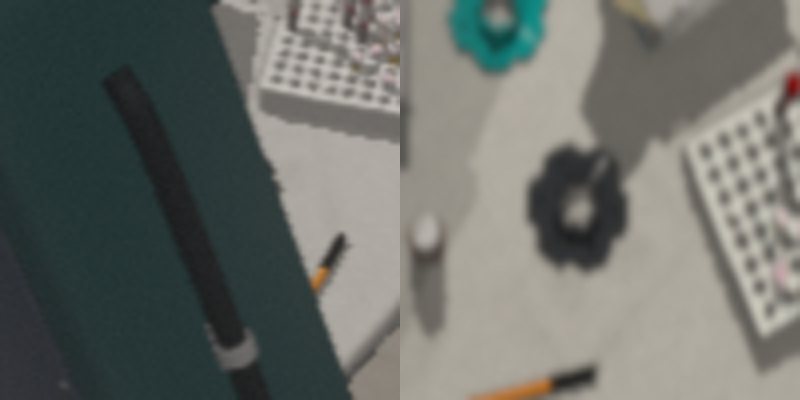

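```bash
python3 - <<'E'
from fitp import *
out=pickle.load(open("c4.pkl","rb"))
c=out["top"];box=(192,231,255,295)
V=np.ones((39,40),bool);V[:12,26:]=False
for pk in (.0475,.0505):
    R=fit(c,box,"narrow",(.4545,-.2395),pk,1.0,np.radians([-40]),valid=V)
    print(pk,[np.round((*r[:3],np.degrees(r[3])),4) for r in R])
x,y=R[0][1:3]
im=unwarp(c,x,y,.006,.055,.0003);v=np.clip(im*1.8,0,255).astype(np.uint8)[:,:,::-1].copy();k=v.shape[0]//2
for i in range(6):
    a=R[0][3]+np.pi/3*i;cv2.line(v,(int(k-.03*np.sin(a)/.0003),int(k-.03*np.cos(a)/.0003)),(int(k-.052*np.sin(a)/.0003),int(k-.052*np.cos(a)/.0003)),(0,255,0) if i else (0,0,255),1)
cv2.imwrite("pics/g.png",cv2.resize(v,(500,500)))
g=im.mean(2)
for r in (.03,.035,.04,.044):
    A=np.radians(np.arange(-60,-10,4));print(r,[int(g[int(round(k-r*np.cos(a)/.0003)),int(round(k-r*np.sin(a)/.0003))]) for a in A])
E
```

```text
0.0475 [array([  9.1087,   0.4549,  -0.2393, -37.7162])]
0.0505 [array([  8.3975,   0.455 ,  -0.2393, -38.1176])]
0.03 [46, 47, 49, 55, 64, 73, 77, 75, 67, 58, 49, 47, 46]
0.035 [50, 49, 50, 57, 69, 83, 89, 83, 71, 56, 52, 51, 52]
0.04 [57, 52, 51, 56, 68, 87, 95, 86, 69, 60, 63, 74, 80]
0.044 [74, 64, 57, 55, 64, 80, 85, 80, 69, 71, 90, 110, 124]
```

View pics/g.png

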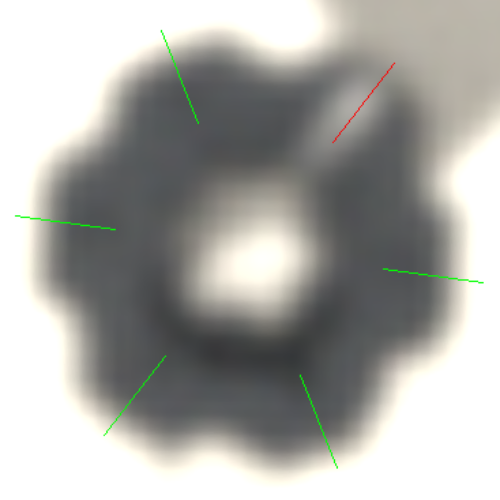

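>>> servo_tool(series=[-0.43, -0.26, 0, 0, 0, 0, 1, -0.87, -0.51, 0, 0, 0, 0, 1])

```text
t: 17.05
tcp_pos: [0.5727, -0.0734, 0.1694]
orientation: [[0.097, 0.995, 0.004], [0.995, -0.097, 0.001], [0.001, 0.004, -1.0]]
ft_force: [0.5, -0.7, -0.4]
gripper_width: 0.0854
```

>>> servo_tool(series=[-0.43, -0.26, 0, 0, 0, 0, 1, -0.87, -0.51, 0.1, 0, 0, 0, 1])

```text
t: 17.25
tcp_pos: [0.5136, -0.1543, 0.1592]
orientation: [[0.096, 0.995, 0.005], [0.995, -0.096, 0.0], [0.001, 0.005, -1.0]]
ft_force: [0.7, -0.2, 0.0]
gripper_width: 0.0854
```

```bash
python3 st.py .4537 -.2346 .08 84
```

```text
t 17.25 at [ 0.5136 -0.1543  0.1592] psi 84.49 w 85.4mm F [ 0.7 -0.2  0. ] M [ 0.01 -0.03  0.02] j [-26.  18. -10.  62.   0.  70.]
  [-0.857, -0.523, 0.789, 0.006, -0.001, 0.011] rows>=2.6
```

>>> servo_tool(series=[-0.3, -0.18, 0.25, 0.002, 0, 0, 1, -0.6, -0.36, 0.52, 0.004, 0, 0, 1, -0.857, -0.523, 0.789, 0.006, 0, 0.011, 1, -0.857, -0.523, 0.789, 0.006, 0, 0.011, 1, -0.857, -0.523, 0.789, 0.006, 0, 0.011, 1])

```text
t: 17.75
tcp_pos: [0.4529, -0.2345, 0.0791]
orientation: [[0.106, 0.994, -0.002], [0.994, -0.106, 0.002], [0.002, -0.002, -1.0]]
ft_force: [-0.5, 0.2, 0.3]
gripper_width: 0.0851
```

```bash
python3 - <<'E'
from ov import *
c=viewer.camera("scene");crop(c,160,235,235,310,6,"e1.png");c=viewer.camera("top");crop(c,175,250,235,310,6,"e2.png")
cv2.imwrite("pics/e3.png",np.hstack([cv2.imread(f"pics/e{n}.png") for n in (1,2)])[:, :])
E
python3 st.py .4537 -.2346 .011 84
```

```text
t 17.85 at [ 0.4542 -0.2342  0.0802] psi 84.03 w 85.0mm F [0.2 0.3 0.7] M [-0.02 -0.01 -0.03] j [-36.  19. -22.  49.   0.  60.]
  [-0.005, -0.005, 0.692, 0.000, -0.001, 0.001] rows>=1.4
```

View pics/e3.png

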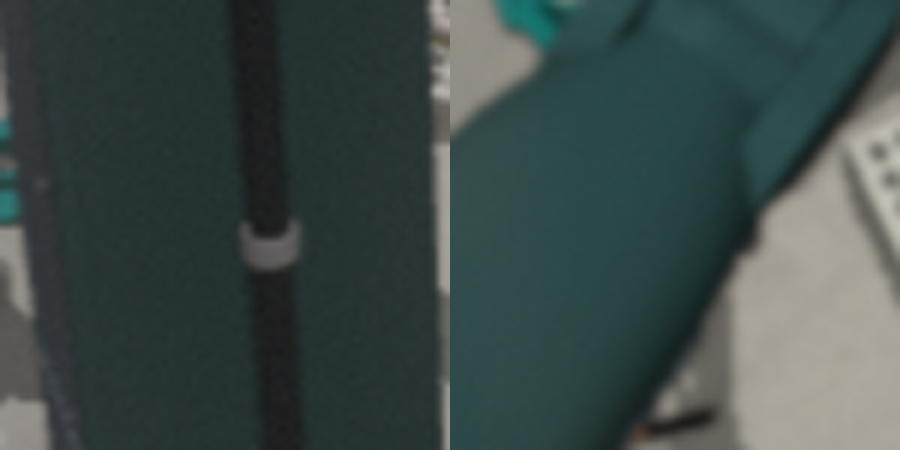

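>>> servo_tool(series=[-0.005, -0.005, 0.35, 0, 0, 0, 1, -0.005, -0.005, 0.7, 0, 0, 0, 1, -0.005, -0.005, 0.71, 0, 0, 0, 0.6, -0.005, -0.005, 0.71, 0, 0, 0, 0.3], newtons=20)

```text
t: 18.25
tcp_pos: [0.4541, -0.2341, 0.0099]
orientation: [[0.103, 0.995, -0.0], [0.995, -0.103, 0.001], [0.001, -0.0, -1.0]]
ft_force: [0.1, -0.1, 0.9]
gripper_width: 0.0593
```

```bash
python3 st.py .4537 -.2346 .009 84
```

```text
t 18.25 at [ 0.4541 -0.2341  0.0099] psi 84.09 w 59.3mm F [ 0.1 -0.1  0.9] M [-0.02  0.03  0.02] j [-36.  24. -28.  39.   0.  59.]
  [-0.005, -0.004, 0.009, -0.000, -0.001, 0.002] rows>=0.0
```

>>> servo_tool(series=[0, 0, 0.01, 0, 0, 0, -1, 0, 0, 0.01, 0, 0, 0, -1, 0, 0, 0.01, 0, 0, 0, -1])

```text
t: 18.55
tcp_pos: [0.4553, -0.2345, 0.0108]
orientation: [[0.102, 0.995, 0.003], [0.995, -0.102, -0.0], [-0.0, 0.003, -1.0]]
ft_force: [-0.4, 2.7, 5.3]
gripper_width: 0.0424
```

>>> servo_tool(series=[0, 0, 0, 0, 0, 0, 0.6, 0, 0, -0.01, 0, 0, -0.1, 0.6, 0, 0, -0.01, 0, 0, -0.3, 0.6, 0, 0, -0.01, 0, 0, -0.5, 0.6, 0, 0, -0.01, 0, 0, -0.7, 0.6, 0, 0, -0.01, 0, 0, -0.9, 0.6, 0, 0, -0.01, 0, 0, -1, 0.6])

```text
t: 19.25
tcp_pos: [0.4559, -0.2348, 0.0129]
orientation: [[-0.636, 0.772, 0.004], [0.772, 0.636, -0.001], [-0.004, 0.002, -1.0]]
ft_force: [-0.2, -0.1, -0.3]
gripper_width: 0.0684
```

>>> servo_tool(series=[0, 0, 0, 0, 0, -0.2, 0.6, 0, 0, 0, 0, 0, -0.4, 0.6, 0, 0, 0, 0, 0, -0.6, 0.5, 0, 0, 0, 0, 0, -0.8, 0.4, 0, 0, 0, 0, 0, -1, 0.3, 0, 0, 0, 0, 0, -1, 0.3])

```text
t: 19.85
tcp_pos: [0.4566, -0.2352, 0.014]
orientation: [[-0.996, 0.091, 0.005], [0.091, 0.996, -0.002], [-0.006, -0.002, -1.0]]
ft_force: [-0.5, 0.4, 0.6]
gripper_width: 0.0553
```

```bash
python3 st.py .4541 -.2341 .0085 174
```

```text
t 19.85 at [ 0.4566 -0.2352  0.014 ] psi 174.80 w 55.3mm F [-0.5  0.4  0.6] M [-0.03 -0.   -0.01] j [-36.  23. -27.  39.   0. -31.]
  [0.026, 0.009, 0.055, -0.002, 0.007, 0.018] rows>=0.1
```

>>> servo_tool(series=[0.014, 0.006, 0.055, -0.002, 0.007, 0, 0.3, 0.014, 0.006, 0.055, -0.002, 0.007, 0, 0.3, 0.014, 0.006, 0.055, -0.002, 0.007, 0, -1, 0.014, 0.006, 0.055, -0.002, 0.007, 0, -1, 0.014, 0.006, 0.055, -0.002, 0.007, 0, -1], newtons=40)

```text
t: 20.35
tcp_pos: [0.4554, -0.2345, 0.009]
orientation: [[-0.996, 0.092, 0.0], [0.092, 0.996, -0.001], [-0.0, -0.001, -1.0]]
ft_force: [-1.6, 1.0, 6.4]
gripper_width: 0.0419
```

```bash
python3 st.py .4553 -.2345 .1 174
```

```text
t 20.35 at [ 0.4554 -0.2345  0.009 ] psi 174.75 w 41.9mm F [-1.6  1.   6.4] M [ 0.34  0.33 -0.01] j [-36.  24. -28.  39.  -0. -31.]
  [0.001, -0.001, -0.910, -0.001, 0.001, 0.017] rows>=1.8
```

>>> servo_tool(series=[0, 0, -0.3, 0, 0, 0, -1, 0, 0, -0.7, 0, 0, 0, -1, 0, 0, -1, 0, 0, 0, -1], newtons=60)

```text
t: 20.65
tcp_pos: [0.4555, -0.2345, 0.1111]
orientation: [[-0.996, 0.093, 0.001], [0.093, 0.996, -0.001], [-0.001, -0.001, -1.0]]
ft_force: [0.0, -0.4, -1.4]
gripper_width: 0.0411
```

```bash
python3 mv.py .6309 .0078 .16 182.75 3
```

```text
t 20.65 at [ 0.4555 -0.2345  0.1111] psi 174.7 w 0.0411 F [ 0.  -0.4 -1.4] j6 -31.0 z [ 0.0011 -0.0011 -1.    ]
  [-0.508, 0.858, -0.163, 0,0, -0.060]  rows>=2.0
  [-0.547, 0.834, -0.163, 0,0, -0.060]  rows>=2.0
  [-0.586, 0.807, -0.163, 0,0, -0.060]  rows>=2.0
```

>>> servo_tool(series=[-0.25, 0.43, -0.3, 0, 0, -0.03, -1, -0.51, 0.86, -0.5, 0, 0, -0.06, -1, -0.51, 0.86, -0.5, 0, 0, -0.06, -1])

```text
t: 20.95
tcp_pos: [0.5165, -0.1512, 0.1634]
orientation: [[-0.999, 0.043, 0.005], [0.043, 0.999, -0.002], [-0.005, -0.002, -1.0]]
ft_force: [0.2, -1.0, -1.0]
gripper_width: 0.0411
```

>>> servo_tool(series=[-0.27, 0.42, 0, 0, 0, -0.03, -1, -0.55, 0.83, 0, 0, 0, -0.06, -1])

```text
t: 21.15
tcp_pos: [0.5739, -0.0722, 0.164]
orientation: [[-1.0, -0.002, 0.005], [-0.002, 1.0, -0.002], [-0.005, -0.002, -1.0]]
ft_force: [-0.3, -0.6, -1.6]
gripper_width: 0.0413
```

```bash
python3 st.py .6309 .0078 .135 182.75
```

```text
t 21.15 at [ 0.5739 -0.0722  0.164 ] psi -179.87 w 41.3mm F [-0.3 -0.6 -1.6] M [-0.05 -0.08  0.01] j [-15.  22.  -4.  65.  -0. -15.]
  [-0.570, 0.799, 0.291, -0.003, 0.007, -0.058] rows>=2.0
```

>>> servo_tool(series=[-0.28, 0.4, 0, -0.002, 0.003, -0.03, -1, -0.57, 0.8, 0.1, -0.003, 0.007, -0.058, -1, -0.57, 0.8, 0.29, -0.003, 0.007, -0.058, -1, -0.57, 0.8, 0.29, -0.003, 0.007, -0.058, -1, -0.57, 0.8, 0.29, -0.003, 0.007, -0.058, -1])

```text
t: 21.65
tcp_pos: [0.6303, 0.0074, 0.1352]
orientation: [[-0.999, -0.047, -0.002], [-0.047, 0.999, -0.0], [0.002, 0.0, -1.0]]
ft_force: [0.2, 0.4, -0.4]
gripper_width: 0.0412
```

```bash
python3 st.py .6309 .0078 .117 182.75
```

```text
t 21.65 at [0.6303 0.0074 0.1352] psi -177.32 w 41.2mm F [ 0.2  0.4 -0.4] M [-0.04 -0.03  0.01] j [-7. 28.  2. 64. -0. -9.]
  [-0.007, 0.003, 0.182, 0.000, -0.002, -0.001] rows>=0.4
```

>>> servo_tool(series=[-0.007, 0.003, 0.08, 0, -0.002, 0, -1, -0.007, 0.003, 0.14, 0, -0.002, 0, -1, -0.007, 0.003, 0.17, 0, -0.002, 0, -1, -0.007, 0.003, 0.19, 0, -0.002, 0, -1, -0.007, 0.003, 0.19, 0, -0.002, 0, -1])

```text
t: 22.15
tcp_pos: [0.6308, 0.0076, 0.116]
orientation: [[-0.999, -0.047, -0.0], [-0.047, 0.999, 0.0], [0.0, 0.0, -1.0]]
ft_force: [0.4, 0.7, -1.5]
gripper_width: 0.0414
```

```bash
python3 st.py .6309 .0078 .105 182.75
```

```text
t 22.15 at [0.6308 0.0076 0.116 ] psi -177.33 w 41.4mm F [ 0.4  0.7 -1.5] M [0.08 0.01 0.01] j [-7. 28.  0. 62.  0. -9.]
  [-0.001, 0.002, 0.110, 0.000, -0.000, -0.002] rows>=0.2
```

>>> servo_tool(series=[0, 0, 0.03, 0, 0, 0, -1, 0, 0, 0.06, 0, 0, 0, -1, 0, 0, 0.09, 0, 0, 0, -1, 0, 0, 0.11, 0, 0, 0, -1, 0, 0, 0.12, 0, 0, 0, -1])

```text
t: 22.65
tcp_pos: [0.631, 0.0076, 0.105]
orientation: [[-0.999, -0.047, 0.001], [-0.047, 0.999, -0.0], [-0.001, -0.0, -1.0]]
ft_force: [-6.7, 0.2, 23.1]
gripper_width: 0.0406
```

```bash
python3 st.py .6309 .0078 .105 182.75
```

```text
t 22.65 at [0.631  0.0076 0.105 ] psi -177.33 w 40.6mm F [-6.7  0.2 23.1] M [ 0.2   1.31 -0.01] j [-7. 29. -1. 60.  0. -9.]
  [0.001, 0.002, 0.000, -0.000, 0.001, -0.002] rows>=0.0
```

>>> servo_tool(series=[0, 0, -0.01, 0, 0, 0, 0.45, 0, 0, -0.01, 0, 0, 0, 0.45, 0, 0, -0.2, 0, 0, 0, 0.45, 0, 0, -0.5, 0, 0, 0, 0.45])

```text
t: 23.05
tcp_pos: [0.63, 0.0077, 0.154]
orientation: [[-0.999, -0.047, -0.002], [-0.047, 0.999, 0.0], [0.002, 0.0, -1.0]]
ft_force: [0.0, -1.3, 1.0]
gripper_width: 0.0621
```

```bash
python3 - <<'E'
from fitp import *
out=pickle.load(open("c1.pkl","rb"))
B={"top":np.array([-.0013,.0047]),"scene":np.array([.0013,.0011])}
ims=[]
for n in ("top","scene"):
    x,y=np.array([.606,.15])-B[n]
    im=unwarp(out[n],x,y,.065,.075,.0004);v=np.clip(im*1.6,0,255).astype(np.uint8)[:,:,::-1].copy()
    ims.append(cv2.resize(v,(400,400)))
cv2.imwrite("pics/lv.png",np.hstack(ims))
E
python3 st.py .631 .0076 .16 182.75
```

```text
t 23.05 at [0.63   0.0077 0.154 ] psi -177.33 w 62.1mm F [ 0.  -1.3  1. ] M [-0.04 -0.03  0.03] j [-7. 27.  4. 67.  0. -9.]
  [-0.009, -0.002, -0.060, 0.001, -0.003, -0.002] rows>=0.1
```

View pics/lv.png

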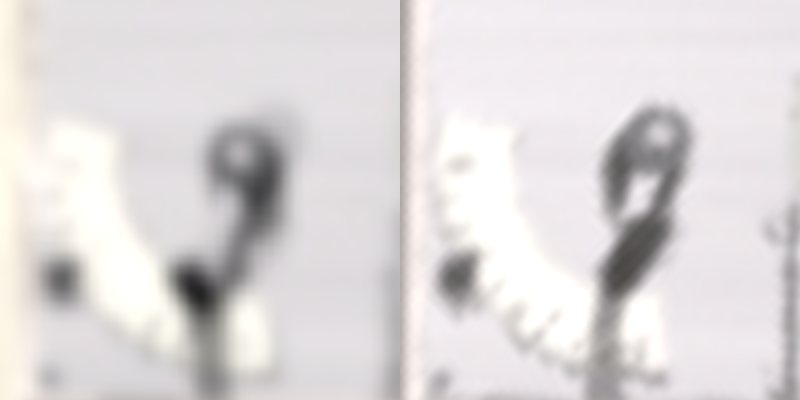

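```bash
python3 - <<'E'
from fitp import *
from scipy.optimize import least_squares
out=pickle.load(open("c1.pkl","rb"))
B={"top":np.array([-.0013,.0047]),"scene":np.array([.0013,.0011])}
z=.060
for n in ("top","scene"):
    x0,y0=np.array([.606,.15])
    im=unwarp(out[n],x0-B[n][0],y0-B[n][1],z,.085,.0004).mean(2);k=im.shape[0]//2
    cx,cy=.624,.127
    for it in range(4):
        pts=[];ipts=[]
        for a in np.radians(np.arange(25,90,2)):   # lever angle
            rs=np.arange(.035,.085,.0005);X=cx-rs*np.cos(a);Y=cy+rs*np.sin(a)
            v=np.array([im[int(round(k-(xx-x0)/.0004)),int(round(k-(yy-y0)/.0004))] if abs(xx-x0)<.084 and abs(yy-y0)<.084 else 0 for xx,yy in zip(X,Y)])
            g=np.gradient(np.convolve(v,np.ones(5)/5,'same'))[3:-3];r2=rs[3:-3]
            i=np.argmax(np.where(r2<.06,g,0));j=np.argmin(np.where((r2>.055)&(r2<.078),g,0))
            if g[i]>1.0: ipts.append((cx-r2[i]*np.cos(a),cy+r2[i]*np.sin(a)))
            if g[j]<-1.0: pts.append((cx-r2[j]*np.cos(a),cy+r2[j]*np.sin(a)))
        P=np.array(pts);Q=np.array(ipts)
        f=lambda p:np.r_[np.hypot(P[:,0]-p[0],P[:,1]-p[1])-p[2],np.hypot(Q[:,0]-p[0],Q[:,1]-p[1])-p[3]]
        r=least_squares(f,[cx,cy,.065,.045],loss="soft_l1",f_scale=.001);cx,cy=r.x[:2]
    print(n,r.x.round(4),len(P),len(Q),np.sqrt(np.mean(r.fun**2)))
    # inner only / outer only
    for nm,S in (("out",P),("in",Q)):
        rr=least_squares(lambda p:np.hypot(S[:,0]-p[0],S[:,1]-p[1])-p[2],[cx,cy,.06],loss="soft_l1",f_scale=.001);print("  ",nm,rr.x.round(4))
c=out["top"];print("piv top",at_z(c,162.1,173.1,.09)[:2]+B["top"],"scene",at_z(out["scene"],218.2,174.1,.09)[:2]+B["scene"])
E
```

```text
Traceback (most recent call last):
IndexError: too many indices for array: array is 1-dimensional, but 2 were indexed
```

```bash
cat > circ.py <<'E'
from fitp import *
from scipy.optimize import least_squares
from scipy.ndimage import map_coordinates
B={"top":np.array([-.0013,.0047]),"scene":np.array([.0013,.0011])}
def arc(out,n,z=.060,th=.3,verb=True):
    x0,y0=.606,.15
    im=unwarp(out[n],x0-B[n][0],y0-B[n][1],z,.085,.0004).mean(2);k=im.shape[0]//2
    cx,cy=.624,.130
    for it in range(6):
        pts=[];ipts=[]
        for a in np.radians(np.arange(24,92,2)):
            rs=np.arange(.030,.082,.0005);X=cx-rs*np.cos(a);Y=cy+rs*np.sin(a)
            v=map_coordinates(im,[k-(X-x0)/.0004,k-(Y-y0)/.0004],order=1,mode="nearest")
            g=np.gradient(gaussian_filter(v,3))
            m=(rs>.036)&(rs<.062);i=np.argmax(np.where(m,g,-9));m2=rs>rs[i]+.008;j=np.argmin(np.where(m2&(rs<.078),g,9))
            if g[i]>th: ipts.append((cx-rs[i]*np.cos(a),cy+rs[i]*np.sin(a)))
            if g[j]<-th: pts.append((cx-rs[j]*np.cos(a),cy+rs[j]*np.sin(a)))
        P=np.array(pts).reshape(-1,2);Q=np.array(ipts).reshape(-1,2)
        f=lambda p:np.r_[np.hypot(P[:,0]-p[0],P[:,1]-p[1])-p[2],np.hypot(Q[:,0]-p[0],Q[:,1]-p[1])-p[3]]
        r=least_squares(f,[cx,cy,.065,.045],loss="soft_l1",f_scale=.001);cx,cy=r.x[:2]
    print(n,r.x.round(4),len(P),len(Q),np.sqrt(np.mean(f(r.x)**2)).round(5))
    return im,r.x
if __name__=="__main__":
    out=pickle.load(open("c1.pkl","rb"))
    for n in ("top","scene"): arc(out,n)
    c=out["top"];print("piv top",at_z(c,162.1,173.1,.09)[:2]+B["top"],"scene",at_z(out["scene"],218.2,174.1,.09)[:2]+B["scene"])
E
python3 circ.py
```

```text
top [ 146.3021 -235.2025    0.065     0.045 ] 0 0 nan
scene [0.6203 0.1335 0.0731 0.0482] 34 34 0.00291
piv top [0.6228 0.126 ] scene [0.6279 0.1281]
  return _methods._mean(a, axis=axis, dtype=dtype,
  ret = ret.dtype.type(ret / rcount)
```

```bash
python3 - <<'E'
from fitp import *
out=pickle.load(open("c1.pkl","rb"))
B={"top":np.array([-.0013,.0047,0]),"scene":np.array([.0013,.0011,0])}
for n,(r0,r1,c0,c1) in (("top",(155,192,150,185)),("scene",(215,256,160,196))):
    c=out[n];P=[]
    for r in range(r0,r1):
        for k in range(c0,c1):
            p=by_depth(c,r,k);P.append((*(p+B[n]),r,k,c["imagef"][r,k].mean()))
    P=np.array(P)
    deck=np.median(P[:,2]);print(n,"deck z",deck)
    H=P[P[:,2]-deck>.022];print("high",len(H),H[:,:3].mean(0).round(4),H[:,:3].min(0).round(4),H[:,:3].max(0).round(4))
    print(H[:,[0,1,2,5]].round(3).tolist())
E
```

```text
top deck z 0.05639186754321379
high 32 [0.5838 0.1418 0.093 ] [0.5608 0.1208 0.0784] [0.6262 0.1559 0.1057]
[[0.626, 0.132, 0.08, 97.5], [0.626, 0.128, 0.079, 92.167], [0.626, 0.124, 0.079, 92.278], [0.623, 0.135, 0.078, 104.056], [0.622, 0.131, 0.081, 104.778], [0.622, 0.128, 0.08, 89.889], [0.622, 0.121, 0.079, 83.889], [0.619, 0.142, 0.079, 92.444], [0.618, 0.135, 0.083, 106.056], [0.619, 0.124, 0.079, 68.667], [0.573, 0.152, 0.102, 99.333], [0.572, 0.148, 0.103, 82.889], [0.572, 0.145, 0.105, 81.833], [0.569, 0.155, 0.103, 114.0], [0.569, 0.152, 0.103, 74.278], [0.569, 0.149, 0.102, 49.722], [0.568, 0.144, 0.105, 49.889], [0.568, 0.141, 0.106, 68.111], [0.566, 0.156, 0.101, 117.5], [0.566, 0.152, 0.102, 71.056], [0.565, 0.148, 0.103, 35.056], [0.565, 0.145, 0.104, 29.611], [0.566, 0.141, 0.101, 45.556], [0.569, 0.14, 0.088, 63.389], [0.562, 0.152, 0.1, 90.389], [0.562, 0.148, 0.102, 46.667], [0.562, 0.145, 0.1, 23.833], [0.563, 0.142, 0.096, 32.278], [0.566, 0.14, 0.085, 55.667], [0.561, 0.15, 0.091, 71.722], [0.561, 0.147, 0.091, 38.722], [0.562, 0.144, 0.086, 38.556]]
scene dec
[... 567 characters left out ...]
71, 0.155, 0.101, 95.056], [0.567, 0.154, 0.105, 59.333], [0.564, 0.152, 0.105, 52.944], [0.562, 0.149, 0.104, 50.944], [0.561, 0.146, 0.101, 62.278], [0.568, 0.154, 0.098, 63.389], [0.565, 0.152, 0.099, 49.0], [0.561, 0.151, 0.1, 49.056], [0.56, 0.148, 0.098, 58.611], [0.561, 0.143, 0.092, 97.556], [0.569, 0.155, 0.092, 77.556], [0.564, 0.154, 0.095, 50.667], [0.562, 0.151, 0.094, 47.278], [0.561, 0.148, 0.092, 52.778], [0.561, 0.145, 0.088, 85.056], [0.569, 0.155, 0.086, 94.778], [0.565, 0.154, 0.089, 56.556], [0.563, 0.151, 0.087, 49.5], [0.562, 0.149, 0.086, 52.778], [0.561, 0.145, 0.083, 89.056], [0.567, 0.154, 0.081, 81.611], [0.563, 0.153, 0.083, 60.167], [0.56, 0.151, 0.084, 60.667]]
```

```bash
python3 mv.py .5675 .148 .145 161.8 2
```

```text
t 23.05 at [0.63   0.0077 0.154 ] psi -177.3 w 0.0621 F [ 0.  -1.3  1. ] j6 -9.4 z [-0.0022  0.0003 -1.    ]
  [0.280, 0.715, 0.045, 0,0, -3.768]  rows>=19.7
  [-0.405, -0.653, 0.045, 0,0, -3.768]  rows>=19.7
```

>>> servo_tool(series=[0.14, 0.36, 0, 0, 0, 0.11, 0.3, 0.28, 0.72, 0, 0, 0, 0.23, 0.2])

```text
t: 23.25
tcp_pos: [0.5989, 0.0785, 0.1545]
orientation: [[-0.99, 0.139, -0.001], [0.139, 0.99, 0.0], [0.001, 0.0, -1.0]]
ft_force: [0.4, 0.4, -0.5]
gripper_width: 0.0511
```

```bash
python3 st.py .5675 .148 .13 161.8
```

```text
t 23.25 at [0.5989 0.0785 0.1545] psi 172.02 w 51.1mm F [ 0.4  0.4 -0.5] M [0.06 0.06 0.02] j [-0. 25. -0. 65.  0.  8.]
  [0.407, 0.644, 0.245, 0.000, -0.001, 0.227] rows>=1.6
```

>>> servo_tool(series=[0.2, 0.32, 0.05, 0, 0, 0.11, 0.1, 0.407, 0.644, 0.15, 0, 0, 0.227, 0.1, 0.407, 0.644, 0.245, 0, 0, 0.227, 0.1, 0.407, 0.644, 0.245, 0, 0, 0.227, 0.1])

```text
t: 23.65
tcp_pos: [0.5667, 0.1485, 0.129]
orientation: [[-0.951, 0.31, -0.003], [0.31, 0.951, -0.0], [0.003, -0.001, -1.0]]
ft_force: [-0.4, -0.2, 0.1]
gripper_width: 0.0472
```

```bash
python3 - <<'E'
from ov import *
c=viewer.camera("scene");crop(c,195,270,140,215,6,"e1.png");c=viewer.camera("top");crop(c,135,210,135,210,6,"e2.png")
cv2.imwrite("pics/k1.png",np.hstack([cv2.imread(f"pics/e{n}.png") for n in (1,2)])[:, :])
E
python3 st.py .5675 .148 .084 161.8
```

```text
t 23.75 at [0.5679 0.1474 0.1301] psi 161.83 w 46.7mm F [ 0.7 -0.3 -0.2] M [-0.   -0.02  0.  ] j [ 7. 24. -6. 61.  0. 25.]
  [0.005, 0.005, 0.461, -0.000, -0.001, 0.001] rows>=0.9
```

View pics/k1.png

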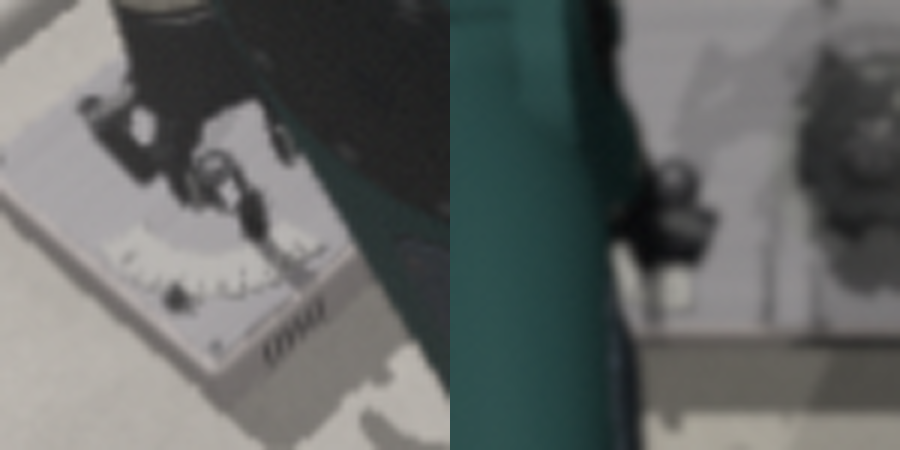

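>>> servo_tool(series=[0.005, 0.005, 0.2, 0, 0, 0, 0.1, 0.005, 0.005, 0.4, 0, 0, 0, 0.1, 0.005, 0.005, 0.461, 0, 0, 0, 0.1, 0.005, 0.005, 0.461, 0, 0, 0, -1, 0.005, 0.005, 0.461, 0, 0, 0, -1, 0.005, 0.005, 0.461, 0, 0, 0, -1, 0.005, 0.005, 0.461, 0, 0, 0, -1], newtons=20)

```text
t: 24.45
tcp_pos: [0.5681, 0.1477, 0.0849]
orientation: [[-0.95, 0.312, 0.0], [0.312, 0.95, -0.0], [-0.0, -0.0, -1.0]]
ft_force: [-0.0, -4.3, 4.7]
gripper_width: 0.015
```

```bash
python3 st.py .5675 .148 .084 161.8
```

```text
t 24.45 at [0.5681 0.1477 0.0849] psi 161.81 w 15.0mm F [-0.  -4.3  4.7] M [-0.64  0.04 -0.07] j [  7.  26. -10.  54.  -0.  25.]
  [0.007, 0.001, 0.009, -0.000, 0.001, 0.000] rows>=0.0
```

```bash
cat > arcmv.py <<'E'
from h import *
import sys
from scipy.spatial.transform import Rotation as Rn
px,py=float(sys.argv[1]),float(sys.argv[2]);z=float(sys.argv[3]);th=[float(v) for v in sys.argv[4:]]
s=telemetry.get_state();p=s["tcp_pos"];R=s["orientation"]
print("cur theta",np.degrees(np.arctan2(p[1]-py,px-p[0])),"r",np.hypot(p[0]-px,p[1]-py),p.round(4),s["ft_force"].round(1),s["t"])
for t in th:
    a=np.radians(t);q=np.array([px-.054*np.cos(a),py+.054*np.sin(a),z]);psi=np.radians(180-t);c,n=np.cos(psi),np.sin(psi)
    Rt=np.array([[c,n,0],[n,-c,0],[0,0,-1.]]);w=Rn.from_matrix(R.T@Rt).as_rotvec(degrees=True)/45;d=R.T@(q-p)*10
    print(t,"[%.3f, %.3f, %.3f, 0, 0, %.3f]"%(*d,w[2]))
E
python3 arcmv.py .619 .1308 .085 18 24 30 36 42 48 54 57
```

```text
cur theta 18.3819347440383 r 0.05364501388879839 [0.5681 0.1477 0.0849] [-0.  -4.3  4.7] 24.45
18.0 [0.004, -0.004, -0.001, 0, 0, -0.004]
24.0 [0.001, 0.053, -0.001, 0, 0, 0.129]
30.0 [-0.008, 0.109, -0.001, 0, 0, 0.262]
36.0 [-0.022, 0.163, -0.001, 0, 0, 0.396]
42.0 [-0.042, 0.216, -0.001, 0, 0, 0.529]
48.0 [-0.068, 0.267, -0.001, 0, 0, 0.662]
54.0 [-0.099, 0.314, -0.001, 0, 0, 0.796]
57.0 [-0.116, 0.337, -0.001, 0, 0, 0.862]
```

>>> servo_tool(series=[0, 0.053, 0, 0, 0, 0.129, -1, -0.008, 0.109, 0, 0, 0, 0.262, -1, -0.022, 0.163, 0, 0, 0, 0.396, -1, -0.042, 0.216, 0, 0, 0, 0.529, -1, -0.068, 0.267, 0, 0, 0, 0.662, -1, -0.099, 0.314, 0, 0, 0, 0.796, -1, -0.116, 0.337, 0, 0, 0, 0.862, -1, -0.116, 0.337, 0, 0, 0, 0.862, -1])

```text
t: 25.25
tcp_pos: [0.5894, 0.177, 0.0851]
orientation: [[-0.545, 0.839, -0.0], [0.839, 0.545, 0.001], [0.001, 0.001, -1.0]]
ft_force: [-2.6, 5.5, 0.3]
gripper_width: 0.015
```

```bash
python3 - <<'E'
from ov import *
out={}
for n in ("scene","top"):
    c=viewer.camera(n);out[n]=dict(c,imagef=c["image"].astype(float))
pickle.dump(out,open("c5.pkl","wb"))
crop(out["scene"],205,265,145,205,7,"e1.png");crop(out["top"],150,210,135,195,7,"e2.png")
cv2.imwrite("pics/k2.png",np.hstack([cv2.resize(cv2.imread(f"pics/e{n}.png"),(400,400)) for n in (1,2)]))
E
python3 arcmv.py .619 .1308 .085 57 58
```

```text
cur theta 57.3134554797829 r 0.054866281787627535 [0.5894 0.177  0.0851] [-2.6  4.3 -0.4] 25.35
57.0 [-0.009, -0.003, 0.001, 0, 0, 0.003]
58.0 [-0.009, 0.006, 0.001, 0, 0, 0.025]
```

View pics/k2.png

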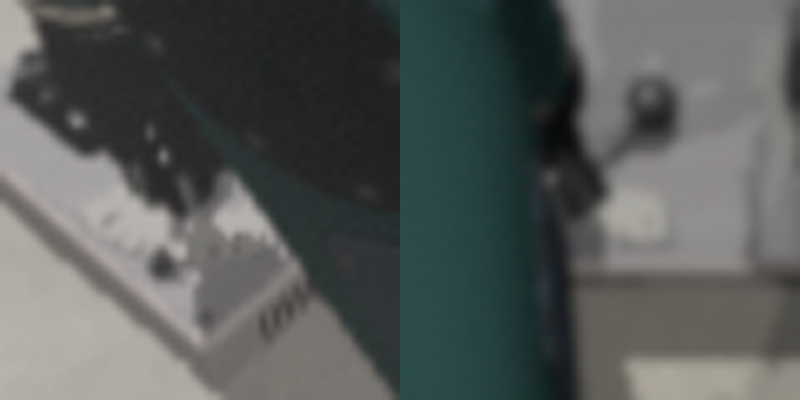

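>>> servo_tool(series=[0, 0, 0, 0, 0, 0, 0, 0, 0, 0, 0, 0, 0, 0.1, 0, 0, -0.3, 0, 0, 0, 0.1, 0, 0, -0.8, 0, 0, 0, 0.1])

```text
t: 25.75
tcp_pos: [0.5879, 0.1764, 0.1638]
orientation: [[-0.547, 0.837, -0.005], [0.837, 0.547, 0.0], [0.003, -0.004, -1.0]]
ft_force: [1.5, -0.0, -0.6]
gripper_width: 0.0467
```

```bash
python3 mv.py .45 -.12 .17 125 3
```

```text
t 25.75 at [0.5879 0.1764 0.1638] psi 123.1 w 0.0467 F [ 1.5 -0.  -0.6] j6 65.9 z [-0.0047  0.0004 -1.    ]
  [-0.576, -0.925, -0.021, 0,0, -0.014]  rows>=2.2
  [-0.566, -0.931, -0.021, 0,0, -0.014]  rows>=2.2
  [-0.556, -0.937, -0.021, 0,0, -0.014]  rows>=2.2
```

>>> servo_tool(series=[-0.27, -0.45, 0, 0, 0, 0, 0.1, -0.57, -0.93, 0, 0, 0, 0, 0.1])

```text
t: 25.95
tcp_pos: [0.5463, 0.0866, 0.1654]
orientation: [[-0.549, 0.836, -0.001], [0.836, 0.549, 0.0], [0.001, -0.001, -1.0]]
ft_force: [0.8, -0.5, -0.3]
gripper_width: 0.0473
```

>>> servo_tool(series=[-0.27, -0.45, 0, 0, 0, 0, 0.1, -0.57, -0.93, 0, 0, 0, 0, 0.1])

```text
t: 26.15
tcp_pos: [0.5027, -0.0052, 0.1658]
orientation: [[-0.55, 0.835, 0.0], [0.835, 0.55, -0.0], [-0.0, -0.0, -1.0]]
ft_force: [1.0, -1.1, -0.2]
gripper_width: 0.0466
```

>>> servo_tool(series=[-0.27, -0.45, 0, 0, 0, 0, 0.1, -0.57, -0.93, 0, 0, 0, 0, 0.1, -0.57, -0.93, 0, 0, 0, 0, 0.1])

```text
t: 26.45
tcp_pos: [0.4547, -0.1074, 0.1663]
orientation: [[-0.547, 0.837, 0.0], [0.837, 0.547, -0.001], [-0.001, -0.0, -1.0]]
ft_force: [0.7, 0.3, 0.6]
gripper_width: 0.0469
```

```bash
python3 - <<'E'
from ov import *
out={}
for n in ("scene","top"):
    ims=[];ds=[]
    for _ in range(3):
        c=viewer.camera(n);ims.append(c["image"].astype(float));ds.append(c["depth"])
    out[n]=dict(c,imagef=np.mean(ims,0),depth=np.median(ds,0))
pickle.dump(out,open("c6.pkl","wb"))
crop(out["scene"],175,265,135,235,8,"m1.png");crop(out["top"],125,200,140,240,8,"m2.png")
print(telemetry.get_state()["t"])
E
```

```text
26.75
```

View pics/m1.png

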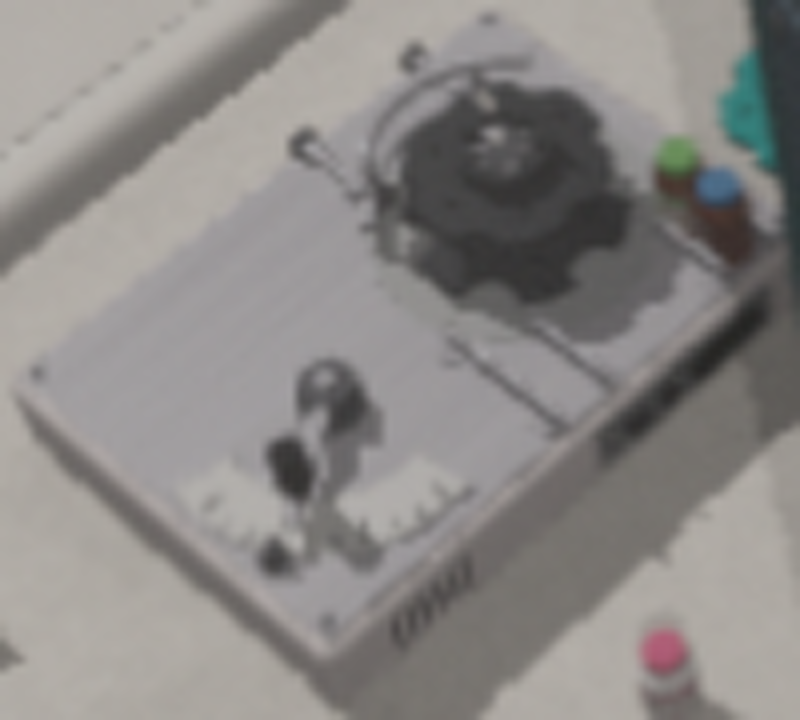

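View pics/m2.png

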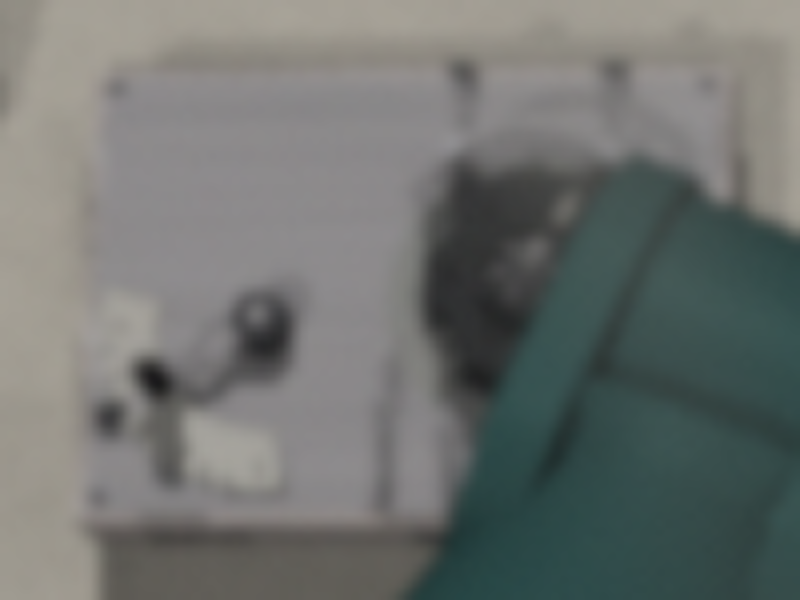

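```bash
cat > ovl.py <<'E'
from ov import *
B={"top":np.array([-.0013,.0047,0]),"scene":np.array([.0013,.0011,0])}
def doit(out,px,py,th,name,tabs=(55,60,65)):
    ims=[]
    for n,box in (("scene",(215,255,152,192)),("top",(152,192,142,182))):
        c=dict(out[n]);c["image"]=np.clip(c["imagef"]*1.5,0,255).astype(np.uint8)
        S=[]
        def P(r,t,z): a=np.radians(t);return np.array([px-r*np.cos(a),py+r*np.sin(a),z])-B[n]
        S.append(([P(.0,th,.074),P(.054,th,.074)],(0,0,255),False))
        S.append(([P(.054,th,.066),P(.071,th,.066)],(0,0,255),False))
        S.append(([P(.054+.008*np.cos(t),th,.104)+np.array([0,0,0]) for t in [0]]+[P(.054,th,.104)],(255,0,0),False))
        kc=P(.054,th,.104);S.append(([kc+.008*np.array([np.cos(t),np.sin(t),0]) for t in np.linspace(0,6.3,30)],(255,0,0),True))
        for t in tabs: S.append(([P(.0725,t,.065),P(.082,t,.065)],(0,255,0),False))
        overlay(c,S,box,10,"tmp.png");ims.append(cv2.imread("pics/tmp.png"))
    cv2.imwrite("pics/"+name,np.hstack(ims))
E
python3 - <<'E'
from ovl import *
doit(pickle.load(open("c6.pkl","rb")),.619,.1308,57.3,"n1.png")
E
```

```text
(no output)
```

View pics/n1.png

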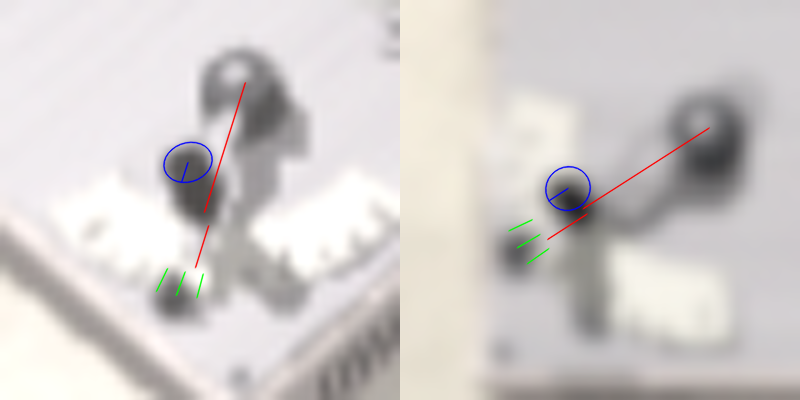

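```bash
python3 - <<'E'
from h import *
from ovl import B
for n in ("scene","top"):
    for z,t in ((.065,"tab_mark"),(.09,"lever_knob"),(.09,"lever_pivot")):
        m=models.mark_of(n,t);c=viewer.camera(n)
        for a in m[:2]: print(n,t,np.round(a["point"],1),round(a["p"],2),(at_z(c,*a["point"],z)+B[n])[:2])
E
```

```text
scene lever_knob [235.4 170.8] 0.49 [0.5836 0.183 ]
scene lever_pivot [218.6 172. ] 0.9 [0.6322 0.1339]
scene lever_pivot [260.4 222.7] 0.52 [0.3864 0.1412]
top lever_knob [172.4 158.6] 0.46 [0.5858 0.1776]
top lever_pivot [162.1 172.4] 0.84 [0.6229 0.1285]
```

```bash
cat > knob.py <<'E'
from rc import *
B={"top":np.array([-.0013,.0047]),"scene":np.array([.0013,.0011])}
def knobfit(c,n,guess,half=9):
    g=np.r_[np.array(guess)-B[n],.092];r,k=np.round(proj(c,g)).astype(int);box=(r-half,r+half+1,k-half,k+half+1)
    o,d=rays(c,box);D=c["depth"][box[0]:box[1],box[2]:box[3]].ravel()
    zs=np.arange(.104,.0775,-.001);best=[]
    floor=.0
    for dx in np.arange(-.006,.0061,.0005):
        for dy in np.arange(-.006,.0061,.0005):
            x,y=g[0]+dx,g[1]+dy
            t=cast(o,d,lambda X,Y,z:np.hypot(X-x,Y-y)<.008,zs,-1.0)
            hit=t<(.0-o[2])/d[:,2]
            zz=o[2]+d[:,2]*D   # measured z
            high=zz>.0795
            e=np.where(hit,np.minimum(abs(D-t),.015),np.where(high,.015,0))
            best.append((e.mean()*1e3,x,y))
    best.sort();Bt=np.array(best);w=np.exp(-(Bt[:,0]-Bt[0,0])/.05)
    return (Bt[:,1:]*w[:,None]).sum(0)/w.sum()+B[n],best[0][0]
E
python3 - <<'E'
from knob import *
c1=pickle.load(open("c1.pkl","rb"));c6=pickle.load(open("c6.pkl","rb"))
K={}
for n in ("top","scene"):
    a,e1=knobfit(c1[n],n,(.5678,.1475));b,e2=knobfit(c6[n],n,(.5894,.177));print(n,a.round(4),b.round(4),e1,e2,"chord",np.linalg.norm(b-a))
    m=(a+b)/2;h=b-a;L=np.linalg.norm(h);s=np.sqrt(.054**2-(L/2)**2);nrm=np.array([h[1],-h[0]])/L;p=m+nrm*s
    print("  pivot",p.round(4),[np.degrees(np.arctan2(q[1]-p[1],p[0]-q[0])).round(1) for q in (a,b)])
a=np.array([.5681,.1475]);b=np.array([.5894,.177]);m=(a+b)/2;h=b-a;L=np.linalg.norm(h);s=np.sqrt(.054**2-(L/2)**2);p=m+np.array([h[1],-h[0]])/L*s;print("grip",p)
E
```

```text
top [0.5679 0.1483] [0.5894 0.1781] 0.13130886396395966 0.18417316082284102 chord 0.0367526947244991
  pivot [0.6199 0.1335] [np.float64(15.9), np.float64(55.7)]
scene [0.5685 0.1474] [0.5894 0.1777] 0.210016343706575 0.12009491728906645 chord 0.03682767093386006
  pivot [0.6208 0.1338] [np.float64(14.6), np.float64(54.5)]
grip [0.62   0.1325]
```

```bash
python3 - <<'E'
from knob import *
from scipy.ndimage import gaussian_filter
piv=np.array([.6202,.1333])
for f in ("c1.pkl","c6.pkl"):
    o=pickle.load(open(f,"rb"))
    for n,(r,k) in (("scene",(215+29.5,152+17.2)),("top",(152+25,142+11.5))):
        c=o[n];I=c["imagef"].mean(2);R,K=int(round(r)),int(round(k));h=3
        w=I[R-h:R+h+1,K-h:K+h+1];bg=np.percentile(w,60);m=np.clip(bg-15-w,0,None)
        rr,kk=np.mgrid[R-h:R+h+1,K-h:K+h+1];q=((rr*m).sum()/m.sum(),(kk*m).sum()/m.sum())
        for z in (.060,.065):
            p=at_z(c,*q,z)[:2]+B[n];d=p-piv;print(f,n,np.round(q,2),z,p.round(4),"ang",np.degrees(np.arctan2(d[1],-d[0])).round(1),"r",np.linalg.norm(d).round(4))
        print(w.round().astype(int))
E
```

```text
c1.pkl scene [244.51 169.07] 0.06 [0.5799 0.2017] ang 59.5 r 0.0793
c1.pkl scene [244.51 169.07] 0.065 [0.5768 0.2032] ang 58.2 r 0.0822
[[148 158 152 147 151 163 164]
 [141 146 121 106 139 160 162]
 [137 122  92  76 103 140 151]
 [136 104  75  64  73 104 124]
 [138 103  70  63  74  96 118]
 [146 124  94  81  91 102 126]
 [150 144 130 123 124 126 131]]
c1.pkl top [176.91 153.18] 0.06 [0.5769 0.2029] ang 58.1 r 0.082
c1.pkl top [176.91 153.18] 0.065 [0.5757 0.2019] ang 57.0 r 0.0818
[[134 129 126 130 142 153 157]
 [123 109  98 101 121 145 158]
 [113  89  72  78 108 141 156]
 [112  84  65  76 108 139 153]
 [118  95  78  86 111 136 151]
 [127 111 100 103 118 134 148]
 [136 129 123 125 130 135 141]]
c6.pkl scene [244.51 169.07] 0.06 [0.5799 0.2017] ang 59.5 r 0.0793
c6.pkl scene [244.51 169.07] 0.065 [0.5768 0.2032] ang 58.2 r 0.0822
[[157 167 161 155 156 155 145]
 [150 155 129 113 149 168 166]
 [146 131  98  81 110 149 157]
 [144 111  80  69  79 112 130]
 [147 110  75  67  79 102 126]
 [155 133 100  88  98 109 134]
 [159 153 138 132 133 135 140]]
c6.pkl top [176.87 153.24] 0.06 [0.577  0.2027] ang 58.1 r 0.0818
c6.pkl top [176.87 153.24] 0.065 [0.5758 0.2017] ang 57.0 r 0.0816
[[131 127 124 127 134 134 117]
 [121 107  97  98 114 130 129]
 [112  88  71  75 100 126 130]
 [111  83  64  74 102 124 122]
 [116  93  77  84 106 120 113]
 [125 110  98 101 114 119 113]
 [134 127 122 123 127 127 122]]
```

```bash
python3 - <<'E'
from ov import *
o=pickle.load(open("c6.pkl","rb"));c=o["scene"]
im=c["imagef"][228:252,160:184,::-1];im=np.clip((im-50)*1.75,0,255).astype(np.uint8)
o2=pickle.load(open("c1.pkl","rb"))["scene"]["imagef"][228:258,166:196,::-1];o2=np.clip((o2-50)*1.75,0,255).astype(np.uint8)
cv2.imwrite("pics/q.png",np.hstack([cv2.resize(im,(400,400),interpolation=cv2.INTER_LANCZOS4),cv2.resize(o2,(400,400),interpolation=cv2.INTER_LANCZOS4)]))
E
```

```text
(no output)
```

View pics/q.png

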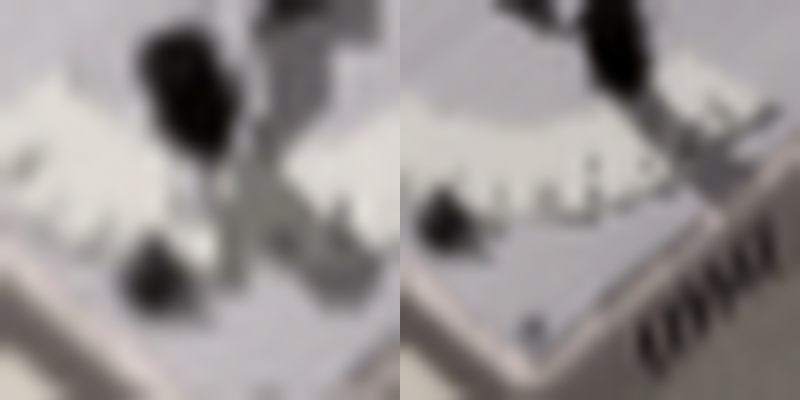

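```bash
python3 - <<'E'
from knob import *
c=pickle.load(open("c6.pkl","rb"))["scene"]
for piv in ((.6202,.1333),(.6208,.1338)):
  for nm,q,zs in (("tab",(241.8,168.6),(.065,)),("ptr",(240.4,170.6),(.065,.068,.072)),("ptrmid",(228+185/16.67-.5,160+190/16.67-.5),(.065,.068,.072))):
    for z in zs:
        p=at_z(c,*q,z)[:2]+B["scene"];d=p-np.array(piv);print(nm,z,p.round(4),np.degrees(np.arctan2(d[1],-d[0])).round(1),np.linalg.norm(d).round(4))
E
```

```text
tab 0.065 [0.5861 0.197 ] 61.8 0.0722
ptr 0.065 [0.5851 0.1889] 57.7 0.0658
ptr 0.068 [0.5832 0.1898] 56.8 0.0676
ptr 0.072 [0.5807 0.1911] 55.6 0.07
ptrmid 0.065 [0.5897 0.1834] 58.6 0.0586
ptrmid 0.068 [0.5878 0.1843] 57.6 0.0604
ptrmid 0.072 [0.5853 0.1856] 56.3 0.0629
tab 0.065 [0.5861 0.197 ] 61.2 0.0721
ptr 0.065 [0.5851 0.1889] 57.0 0.0657
ptr 0.068 [0.5832 0.1898] 56.1 0.0675
ptr 0.072 [0.5807 0.1911] 55.0 0.0699
ptrmid 0.065 [0.5897 0.1834] 57.9 0.0585
ptrmid 0.068 [0.5878 0.1843] 56.8 0.0603
ptrmid 0.072 [0.5853 0.1856] 55.5 0.0628
```

```bash
python3 - <<'E'
from knob import *
o=pickle.load(open("c1.pkl","rb"))
piv=np.array((.6202,.1333))
for n,q,z in (("scene",(243.6,169.0),.065),("scene",(244.6,169.0),.061),("scene",(244.2,168.9),.063),("top",(176.6,153.05),.065),("top",(176.8,153.1),.063)):
    p=at_z(o[n],*q,z)[:2]+B[n];d=p-piv;print(n,q,z,p.round(4),np.degrees(np.arctan2(d[1],-d[0])).round(1),np.linalg.norm(d).round(4))
for n,(a,b,e,f) in (("scene",(238,250,163,177)),("top",(170,184,147,161))):
    print(n,a,e);print(o[n]["imagef"][a:b,e:f].mean(2).round().astype(int))
# depth points near tab
for n,(a,b,e,f) in (("scene",(238,250,163,177)),("top",(170,184,147,161))):
    c=o[n];print(n)
    for r in range(a,b): print([int(round((by_depth(c,r,k)[2])*1000)) for k in range(e,f)])
E
```

```text
scene (243.6, 169.0) 0.065 [0.5797 0.2009] 59.1 0.0788
scene (244.6, 169.0) 0.061 [0.5792 0.2023] 59.3 0.0803
scene (244.2, 168.9) 0.063 [0.5794 0.2021] 59.4 0.08
top (176.6, 153.05) 0.065 [0.5768 0.2024] 57.9 0.0816
top (176.8, 153.1) 0.063 [0.5766 0.2026] 57.8 0.0819
scene 238 163
[[164 166 166 166 165 165 165 165 165 164 164 164 164 163]
 [160 163 166 165 166 165 165 165 165 165 165 165 165 165]
 [155 162 164 159 163 164 163 159 164 165 165 165 165 164]
 [151 160 156 148 158 152 147 151 163 164 159 164 164 157]
 [142 145 137 141 146 121 106 139 160 162 148 161 162 144]
 [144 138 133 137 122  92  76 103 140 151 145 155 155 139]
 [148 149 147 136 104  75  64  73 104 124 133 144 146 140]
 [151 146 146 138 103  70  63  74  96 118 127 144 148 148]
 [145 147 147 146 124  94  81  91 102 126 143 149 149 149]
 [124 143 151 150 144 130 123 124 126 131 146 149 148 148]
 [104 121 142 151 155 148 146 147 148 148 149 148 148 147]
 [ 97 102 117 140 156 155 150 150 151 149 148 148 147 147]]
top 170 147
[[158 155 148 148 151 153 155 157 160 162 163 163 157 147]
 [158 154 147 146 149 151 151 151 15
[... 1504 characters left out ...]
 58, 59, 62, 56, 60, 62, 58, 56]
[0, 0, 3, 54, 54, 53, 58, 61, 60, 56, 57, 61, 58, 61]
[1, 1, 3, 56, 56, 55, 60, 56, 62, 60, 60, 59, 58, 61]
[1, 1, -2, 56, 55, 54, 64, 58, 58, 57, 61, 57, 57, 60]
[-3, 1, 2, 52, 56, 72, 64, 63, 60, 59, 56, 57, 62, 59]
[-2, -1, 53, 55, 61, 68, 68, 65, 58, 58, 59, 56, 57, 60]
[2, 1, 47, 53, 55, 63, 61, 57, 61, 57, 62, 58, 59, 56]
[1, -3, 49, 52, 58, 57, 60, 55, 54, 63, 59, 58, 59, 57]
[2, -5, 48, 52, 55, 52, 55, 60, 58, 53, 62, 59, 59, 61]
[-2, 4, 51, 55, 55, 56, 56, 57, 61, 52, 55, 58, 57, 59]
[0, -2, 49, 60, 54, 55, 56, 53, 59, 54, 58, 55, 56, 59]
[-3, -4, 51, 54, 54, 54, 57, 57, 56, 54, 58, 56, 56, 57]
[-1, -1, 53, 58, 56, 55, 56, 56, 57, 57, 54, 53, 57, 56]
```

```bash
python3 - <<'E'
from knob import *
o=pickle.load(open("c1.pkl","rb"));o6=pickle.load(open("c6.pkl","rb"))
piv=np.array((.6202,.1333))
for n,(a,b,e,f) in (("scene",(239,249,164,173)),("top",(171,182,150,157))):
    for nm,oo in (("c1",o),("c6",o6)):
        c=oo[n];L=[]
        for r in range(a,b):
            for k in range(e,f):
                p=by_depth(c,r,k)
                if p[2]>.0615:
                    zc=min(max(p[2],.064),.072);q=at_z(c,r,k,zc)[:2]+B[n];d=q-piv;L.append((r,k,round(p[2]*1e3),*np.round(q*1e3,1),np.degrees(np.arctan2(d[1],-d[0])).round(1),(np.linalg.norm(d)*1e3).round(1)))
        L=np.array(L);print(n,nm);print(L.tolist());print("mean ang",L[:,5].mean(),"r",L[:,6].mean())
for n,q,z in (("scene",(242.3,169.4),.065),("scene",(243.5,167.6),.07),("top",(175.7,154),.065),("top",(175.6,152.2),.07)):
    p=at_z(o[n],*q,z)[:2]+B[n];d=p-piv;print(n,q,z,p.round(4),np.degrees(np.arctan2(d[1],-d[0])).round(1),np.linalg.norm(d).round(4))
E
```

```text
scene c1
[[242.0, 169.0, 66.0, 583.9, 196.9, 60.3, 73.2], [243.0, 167.0, 70.0, 583.8, 205.1, 63.1, 80.5], [243.0, 168.0, 69.0, 581.7, 202.6, 61.0, 79.3], [243.0, 169.0, 65.0, 581.5, 199.3, 59.6, 76.5], [243.0, 170.0, 64.0, 579.4, 196.9, 57.3, 75.6], [244.0, 167.0, 69.0, 581.0, 207.6, 62.2, 84.0], [244.0, 168.0, 71.0, 577.4, 206.0, 59.5, 84.3], [244.0, 169.0, 64.0, 579.1, 201.7, 59.0, 79.7], [245.0, 167.0, 63.0, 581.4, 208.7, 62.7, 84.8], [245.0, 168.0, 64.0, 578.6, 206.6, 60.4, 84.3], [245.0, 169.0, 64.0, 576.2, 204.3, 58.2, 83.5], [246.0, 168.0, 62.0, 575.8, 209.1, 59.7, 87.8], [246.0, 169.0, 63.0, 573.3, 206.9, 57.5, 87.3]]
mean ang 60.03846153846155 r 81.6
scene c6
[[239.0, 171.0, 74.0, 583.8, 186.4, 55.6, 64.4], [239.0, 172.0, 71.0, 581.9, 183.9, 52.9, 63.4], [240.0, 171.0, 71.0, 581.2, 188.9, 55.0, 68.0], [241.0, 171.0, 67.0, 580.9, 190.3, 55.4, 69.2], [242.0, 169.0, 66.0, 583.5, 197.1, 60.1, 73.6], [243.0, 167.0, 69.0, 584.3, 204.8, 63.4, 80.0], [243.0, 168.0, 70.0, 580.9, 203.1, 60.6, 80.1], [243.0, 169.0, 63.0, 582.1, 199.0, 59.9, 76.0], [243.0, 170.0, 65.0, 579.0, 197.1, 57.
[... 1204 characters left out ...]
1, 67.3], [175.0, 152.0, 70.0, 581.7, 205.5, 61.9, 81.8], [175.0, 153.0, 67.0, 582.3, 202.4, 61.3, 78.8], [175.0, 154.0, 63.0, 583.0, 199.3, 60.6, 75.8], [175.0, 156.0, 78.0, 580.9, 190.4, 55.4, 69.3], [176.0, 152.0, 72.0, 577.5, 205.0, 59.3, 83.4], [176.0, 153.0, 72.0, 577.4, 201.3, 57.8, 80.3], [176.0, 154.0, 66.0, 578.6, 198.7, 57.6, 77.5], [177.0, 152.0, 64.0, 575.5, 206.4, 58.6, 85.6], [177.0, 153.0, 65.0, 575.4, 202.6, 57.1, 82.5]]
mean ang 60.714285714285715 r 75.65714285714284
scene (242.3, 169.4) 0.065 [0.5825 0.1966] 59.2 0.0736
scene (243.5, 167.6) 0.07 [0.5805 0.2052] 61.1 0.0821
top (175.7, 154) 0.065 [0.5801 0.199 ] 58.6 0.077
top (175.6, 152.2) 0.07 [0.5794 0.2046] 60.2 0.0822
```

```bash
python3 mv.py .5894 .1772 .15 123 3
```

```text
t 27.35 at [ 0.4564 -0.104   0.1658] psi 123.4 w 0.0469 F [ 1.  -0.   0.1] j6 33.8 z [ 0.0001 -0.0003 -1.    ]
  [0.539, 0.886, 0.053, 0,0, 0.003]  rows>=2.1
  [0.541, 0.885, 0.053, 0,0, 0.003]  rows>=2.1
  [0.543, 0.883, 0.053, 0,0, 0.003]  rows>=2.1
```

>>> servo_tool(series=[0.27, 0.44, 0, 0, 0, 0, 0.1, 0.54, 0.885, 0, 0, 0, 0, 0.1, 0.54, 0.885, 0, 0, 0, 0, 0.1])

```text
t: 27.65
tcp_pos: [0.502, -0.0065, 0.1657]
orientation: [[-0.553, 0.833, 0.001], [0.833, 0.553, 0.001], [0.0, 0.001, -1.0]]
ft_force: [-1.5, -0.7, 0.6]
gripper_width: 0.0471
```

>>> servo_tool(series=[0.27, 0.44, 0, 0, 0, 0, 0.1, 0.54, 0.885, 0, 0, 0, 0, 0.1, 0.54, 0.885, 0, 0, 0, 0, 0.1])

```text
t: 27.95
tcp_pos: [0.5473, 0.0908, 0.1656]
orientation: [[-0.555, 0.832, 0.001], [0.832, 0.555, 0.001], [0.0, 0.002, -1.0]]
ft_force: [-1.3, -0.8, 0.0]
gripper_width: 0.0469
```

```bash
python3 st.py .5894 .1772 .125 123
```

```text
t 27.95 at [0.5473 0.0908 0.1656] psi 123.74 w 46.9mm F [-1.3 -0.8  0. ] M [-0.03 -0.01 -0.  ] j [ 1. 19. -7. 64.  0. 57.]
  [0.484, 0.829, 0.407, 0.002, -0.001, 0.016] rows>=2.1
```

>>> servo_tool(series=[0.24, 0.41, 0.1, 0, 0, 0, 0.1, 0.484, 0.829, 0.3, 0, 0, 0.016, 0.1, 0.484, 0.829, 0.407, 0, 0, 0.016, 0.1, 0.484, 0.829, 0.407, 0, 0, 0.016, 0.1])

```text
t: 28.35
tcp_pos: [0.5885, 0.1773, 0.123]
orientation: [[-0.546, 0.838, -0.002], [0.838, 0.546, 0.001], [0.002, -0.001, -1.0]]
ft_force: [-0.4, -1.0, 1.0]
gripper_width: 0.0473
```

```bash
python3 st.py .5894 .1772 .085 123
```

```text
t 28.35 at [0.5885 0.1773 0.123 ] psi 123.10 w 47.3mm F [-0.4 -1.   1. ] M [-0.02  0.    0.  ] j [ 9. 27. -2. 62.  0. 66.]
  [-0.006, 0.008, 0.380, -0.002, -0.002, 0.002] rows>=0.8
```

>>> servo_tool(series=[-0.006, 0.008, 0.2, 0, 0, 0, 0.1, -0.006, 0.008, 0.38, 0, 0, 0, 0.1, -0.006, 0.008, 0.38, 0, 0, 0, -1, -0.006, 0.008, 0.38, 0, 0, 0, -1, -0.006, 0.008, 0.38, 0, 0, 0, -1, -0.006, 0.008, 0.38, 0, 0, 0, -1])

```text
t: 28.95
tcp_pos: [0.5898, 0.1765, 0.0862]
orientation: [[-0.546, 0.838, -0.001], [0.838, 0.546, -0.0], [0.0, -0.001, -1.0]]
ft_force: [-1.0, -4.5, 3.9]
gripper_width: 0.0148
```

```bash
python3 arcmv.py .6202 .1333 .085 55 56 57.5 59 60
```

```text
cur theta 54.91390178203709 r 0.052834129803413565 [0.5898 0.1765 0.0862] [-1.  -4.5  3.9] 28.95
55.0 [0.012, 0.000, 0.012, 0, 0, -0.043]
56.0 [0.012, 0.010, 0.012, 0, 0, -0.021]
57.5 [0.012, 0.024, 0.012, 0, 0, 0.013]
59.0 [0.012, 0.038, 0.012, 0, 0, 0.046]
60.0 [0.011, 0.048, 0.012, 0, 0, 0.068]
```

>>> servo_tool(series=[0, 0.015, 0, 0, 0, 0, -1, 0, 0.03, 0, 0, 0, 0.03, -1, 0, 0.048, 0, 0, 0, 0.07, -1, 0, 0.048, 0, 0, 0, 0.07, -1, 0, 0.048, 0, 0, 0, 0.07, -1])

```text
t: 29.45
tcp_pos: [0.5937, 0.179, 0.0863]
orientation: [[-0.498, 0.867, -0.001], [0.867, 0.498, -0.001], [-0.0, -0.001, -1.0]]
ft_force: [-2.0, -4.0, 1.0]
gripper_width: 0.015
```

```bash
python3 arcmv.py .6202 .1333 .085 59 60
```

```text
cur theta 59.86771358105226 r 0.052858161924437944 [0.5937 0.179  0.0863] [-2. -4.  1.] 29.45
59.0 [0.011, -0.008, 0.013, 0, 0, -0.025]
60.0 [0.011, 0.001, 0.013, 0, 0, -0.002]
```

Release, rise and retreat to look.

>>> servo_tool(series=[0, 0, 0, 0, 0, 0, 0, 0, 0, 0, 0, 0, 0, 0.1, 0, 0, -0.3, 0, 0, 0, 0.1, 0, 0, -0.8, 0, 0, 0, 0.1])

```text
t: 29.85
tcp_pos: [0.5924, 0.1791, 0.165]
orientation: [[-0.499, 0.867, -0.006], [0.867, 0.499, -0.001], [0.002, -0.005, -1.0]]
ft_force: [0.9, 0.2, 1.3]
gripper_width: 0.0471
```

>>> servo_tool(series=[-0.27, -0.45, 0, 0, 0, 0, 0.1, -0.57, -0.93, 0, 0, 0, 0, 0.1, -0.57, -0.93, 0, 0, 0, 0, 0.1])

```text
t: 30.15
tcp_pos: [0.5386, 0.0807, 0.1661]
orientation: [[-0.497, 0.868, -0.005], [0.868, 0.497, -0.001], [0.002, -0.005, -1.0]]
ft_force: [0.8, 0.3, 0.2]
gripper_width: 0.0472
```

>>> servo_tool(series=[-0.27, -0.45, 0, 0, 0, 0, 0.1, -0.57, -0.93, 0, 0, 0, 0, 0.1, -0.57, -0.93, 0, 0, 0, 0, 0.1])

```text
t: 30.45
tcp_pos: [0.4847, -0.0174, 0.1668]
orientation: [[-0.495, 0.869, -0.005], [0.869, 0.495, -0.001], [0.001, -0.005, -1.0]]
ft_force: [0.3, 1.4, 0.6]
gripper_width: 0.047
```

>>> servo_tool(series=[-0.27, -0.45, 0, 0, 0, 0, 0.1, -0.57, -0.93, 0, 0, 0, 0, 0.1, -0.57, -0.93, 0, 0, 0, 0, 0.1])

```text
t: 30.75
tcp_pos: [0.431, -0.1154, 0.1675]
orientation: [[-0.493, 0.87, -0.004], [0.87, 0.493, -0.002], [0.0, -0.005, -1.0]]
ft_force: [-0.2, -0.2, 0.1]
gripper_width: 0.047
```

>>> servo_tool(series=[-0.4, -0.4, 0, 0, 0, 0, 0.1, -0.8, -0.8, 0, 0, 0, 0, 0.1, -0.8, -0.8, 0, 0, 0, 0, 0.1])

```text
t: 31.05
tcp_pos: [0.4009, -0.2276, 0.1681]
orientation: [[-0.491, 0.871, -0.003], [0.871, 0.491, -0.003], [-0.001, -0.004, -1.0]]
ft_force: [1.1, 0.3, -0.3]
gripper_width: 0.0472
```

```bash
python3 - <<'E'
from knob import *
out={}
for n in ("scene","top"):
    ims=[];ds=[]
    for _ in range(4):
        c=viewer.camera(n);ims.append(c["image"].astype(float));ds.append(c["depth"])
    out[n]=dict(c,imagef=np.mean(ims,0),image=np.mean(ims,0).astype(np.uint8),depth=np.median(ds,0))
pickle.dump(out,open("c7.pkl","wb"))
s=telemetry.get_state();print(s["t"],s["tcp_pos"])
crop(out["scene"],170,265,130,235,7,"r1.png");crop(out["top"],125,200,140,245,7,"r2.png")
im=out["scene"]["imagef"][228:252,160:184,::-1];cv2.imwrite("pics/r3.png",cv2.resize(np.clip((im-50)*1.75,0,255).astype(np.uint8),(500,500),interpolation=cv2.INTER_LANCZOS4))
piv=np.array((.6202,.1333))
for n in ("top","scene"):
    b,e=knobfit(out[n],n,(.5935,.1797));print(n,b.round(4),e,np.degrees(np.arctan2(b[1]-piv[1],piv[0]-b[0])))
for n,(a,b,e,f) in (("scene",(238,249,164,174)),("top",(171,182,150,158))):
        c=out[n];L=[]
        for r in range(a,b):
            for k in range(e,f):
                p=by_depth(c,r,k)
                if p[2]>.0622 and p[2]<.08:
                    zc=min(max(p[2],.064),.074);q=at_z(c,r,k,zc)[:2]+B[n];d=q-piv;L.append((r,k,round(p[2]*1e3),np.degrees(np.arctan2(d[1],-d[0])).round(1),(np.linalg.norm(d)*1e3).round(1)))
        print(n,np.array(L).tolist())
E
```

```text
31.45 [ 0.4013 -0.2234  0.1679]
top [0.5934 0.1805] 0.2039440570121817 60.43438910927804
scene [0.5936 0.1804] 0.17461920432721167 60.57335972132533
scene [[238.0, 169.0, 75.0, 62.0, 62.8], [238.0, 170.0, 74.0, 59.0, 62.2], [238.0, 171.0, 70.0, 57.1, 59.4], [239.0, 169.0, 74.0, 60.8, 66.6], [239.0, 170.0, 72.0, 58.4, 65.1], [240.0, 169.0, 73.0, 60.2, 69.5], [240.0, 170.0, 68.0, 58.8, 66.4], [241.0, 171.0, 62.0, 56.3, 67.3], [242.0, 169.0, 65.0, 60.7, 72.5], [243.0, 167.0, 69.0, 63.4, 79.9], [243.0, 168.0, 70.0, 60.7, 79.8], [243.0, 169.0, 65.0, 59.7, 76.3], [243.0, 170.0, 63.0, 57.4, 75.4], [244.0, 167.0, 70.0, 61.9, 84.6], [244.0, 168.0, 72.0, 59.2, 85.1], [244.0, 169.0, 65.0, 58.6, 80.6], [245.0, 167.0, 64.0, 62.7, 84.9], [245.0, 168.0, 64.0, 60.5, 84.1], [245.0, 169.0, 64.0, 58.2, 83.5]]
top [[171.0, 154.0, 63.0, 71.4, 70.0], [172.0, 156.0, 75.0, 63.3, 63.8], [173.0, 156.0, 74.0, 60.3, 65.4], [173.0, 157.0, 75.0, 58.6, 62.3], [174.0, 153.0, 68.0, 63.4, 77.0], [174.0, 155.0, 70.0, 60.3, 70.6], [174.0, 156.0, 72.0, 58.0, 67.3], [174.0, 157.0, 70.0, 56.9, 64.4], [175.0, 152.0, 70.0, 61.9, 81.8], [175.0, 153.0, 66.0, 61.4, 78.8], [175.0, 154.0, 67.0, 59.9, 75.6], [175.0, 155.0, 64.0, 59.0, 72.6], [176.0, 151.0, 62.0, 62.1, 87.1], [176.0, 152.0, 70.0, 59.5, 83.5], [176.0, 153.0, 67.0, 58.8, 80.5], [176.0, 154.0, 66.0, 57.7, 77.5], [177.0, 152.0, 67.0, 58.0, 85.5]]
```

View pics/r1.png

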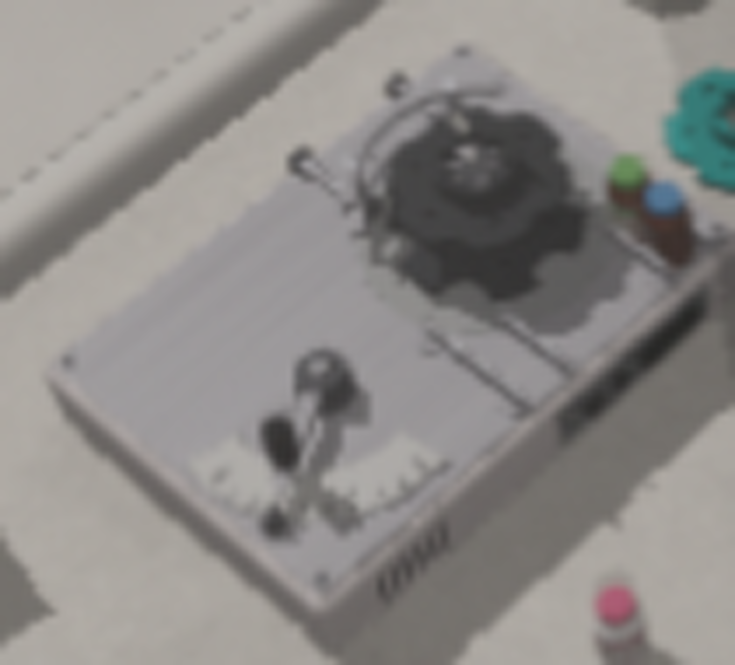

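View pics/r2.png

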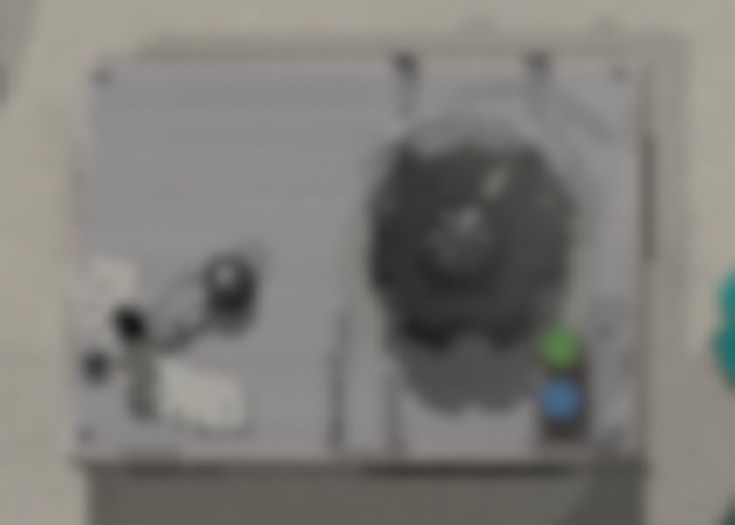

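View pics/r3.png

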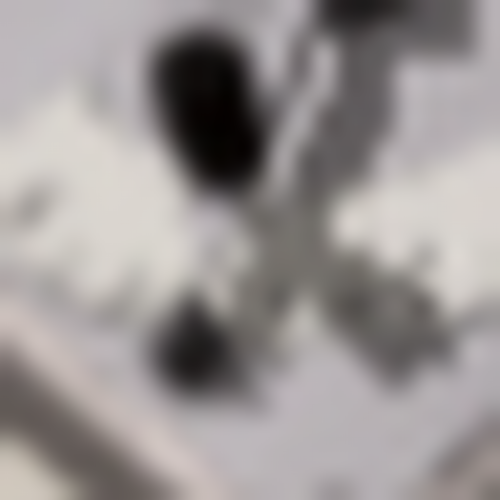

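```bash
python3 - <<'E'
from knob import *
o=pickle.load(open("c7.pkl","rb"));c1=pickle.load(open("c1.pkl","rb"))
for n in ("top","scene"):
    c=o[n]
    for nm,rad,zz in (("narrow flange",np.linspace(.026,.040,8),.102),("narrow boss",np.linspace(.0195,.0215,3),.114)):
        v=[]
        for a in np.radians(np.arange(0,360,10)):
            for r in rad:
                p=np.array([.631+r*np.cos(a)-B[n][0],.0077+r*np.sin(a)-B[n][1],zz]);rc=proj(c,p);v.append(by_depth(c,*rc)[2])
        print(n,nm,"median z",np.median(v).round(4),"expected",zz, np.percentile(v,[25,75]).round(4))
    # change map away from the arm
    d=abs(c["imagef"]-c1[n]["imagef"]).mean(2)
for n,pts in (("top",{"teal":(171,254),"vial pink":(217,176),"timer":(232,199)}),("scene",{"pink":(257,218),"timer":(254,247),"teal":(187,236)})):
    for k,(r,q) in pts.items():
        a=c1[n]["imagef"][r-7:r+8,q-7:q+8];b=o[n]["imagef"][r-7:r+8,q-7:q+8];print(n,k,abs(a-b).mean().round(1))
cv2.imwrite("pics/full.png",np.vstack([o["top"]["image"][100:280,50:500,::-1]]))
E
```

```text
top narrow flange median z 0.1024 expected 0.102 [0.1006 0.1038]
top narrow boss median z 0.1141 expected 0.114 [0.1125 0.1154]
scene narrow flange median z 0.1032 expected 0.102 [0.1022 0.1044]
scene narrow boss median z 0.1145 expected 0.114 [0.1136 0.1156]
top teal 10.9
top vial pink 0.4
top timer 22.9
scene pink 5.5
scene timer 44.0
scene teal 13.2
```

View pics/full.png

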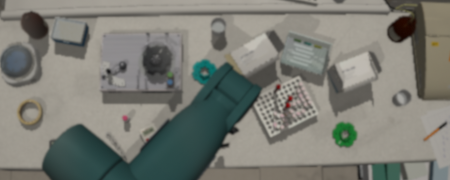

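```bash
python3 -c "
from cell import order,telemetry
s=telemetry.get_state();print(s['t'],s['ft_force'],s['tcp_pos']);print(order.hand_in())"
```

```text
31.45 [ 0.14227391 -0.88819696  0.42923618] [ 0.40129775 -0.22339577  0.16790681]
the job is handed in; nothing more can be done
None
```

I put the wide-pocket wheel, the spacer and the narrow-pocket wheel on the spindle in that order, boss up. I then swung the lever to the format tab and handed in at 31.5 s.

- **Parts home:** Each part slid down to its stated height and stopped firmly there, at 18–23 N. In the last depth images the narrow wheel's flange is at 102–103 mm (expected 102) and its boss at 114 mm (expected 114). Its white line points along the spindle's master spline at about -29°.
- **Spacer slot:** I never clearly saw the spacer's white line. Its slot angle came from a weak best fit of the camera images, but it went on at the first try.
- **Lever:** I first set it about 5° short, then gripped the knob again and moved it on. After that the knob stood at about 60.5° and the tab at about 60°. The trained networks did not find the tab, so I measured it from the depth images, good to about 1°. At that scale the pointer stands opposite the tab, with roughly 0.5–1° between them.
- **Other things on the bench:** The pink-capped vial showed no change in the top camera and little in the scene camera. The arm or its shadow covered the timer and the turquoise wheel in the last pictures, and I did not compare the big vial. I can't confirm those three by eye, but no low move went near them.

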